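Set a slide unit back to full stroke

ROBOT

A 6-joint arm with a two-finger parallel gripper is mounted at the origin on a cart in front of the work surface, level with it; the furniture and walls round the work are solid. World frame = base frame: x ahead of the robot, y to its left, z up, the work surface at z = 0. Lengths are in m, angles in rad, forces in N, time in s.
With the tool pointing down it reaches from about 0.325 to 0.85 m from the base axis. Payload 4.4 kg.
Tool frame: the origin (TCP) lies midway between the tips of the shut fingers; the grasp point (between the pads) lies 19 mm behind it; z points along the fingers, y is the direction in which the jaws open and shut (so a half turn about z gives the same grasp; the last joint's range is limited). The gripper opens to 94 mm and grips with 3 to 60 N. Pads are 16 mm wide; open, the fingers measure 119 mm over their backs; the gripper's body (75 mm by 177 mm) begins 78 mm behind the grasp point.
Start: joints at [-1.431, 0.207, 1.542, -0, 1.393, -0.15], TCP at [0.164, -0.551, 0.205] pointing down, gripper open.
Joint ranges: [-2.73, 2.73], [-0.86, 2.22], [0.23, 2.46], [-1.11, 4.25], [0.08, 2.63], [-2.82, 2.82]. Speed limits (rad/s): [2.79, 2.79, 3.14, 3.14, 3.14, 3.14].

INTERFACE

Orientations are given as a unit quaternion [x, y, z, w].
In Python, from station import r gives the robot as it stands.
- The arm moves only by the shell command python3 -m jog 'ROWS' [FORCE]. ROWS is JSON, a list of rows, each an object of numbers: "dx", "dy", "dz": the shift along the tool's x, y, z in cm; "ax", "ay", "az": the turn, a rotation vector about the tool's x, y, z in degrees; "claw": the opening, from 0 (shut) to 1 (fully open). A call has 1 to 20 rows; each row shifts and turns the pose as measured when the row begins, along the tool's axes as they then stand; what a row does not reach is not made up. A row lasts 1/12 s, in which the tool goes at most 41.7 mm and 7.16 degrees, less where a joint would pass 70% of its speed; a pose out of reach is approached as far as the arm can. A call with a gripper value outside its range is refused whole. The fingers move at their own pace and stop on an object; FORCE is the grip in N (left out, the last holds). Time passes only in rows, so rows that do not move let the fingers close. It gives the time, the measured TCP pose, the force and the opening at its end, in the units of the state.
- r.sense(): the state, without advancing time (a new reading comes with each control period).
- r.camera(name): name is "scene" or "top" or "wrist"; returns a dict with "color" (400x640x3 uint8, blue, green, red), "K" (3x3 intrinsics, pixels), "R" (3x3) and "t" (3): a world point X has camera coordinates R X + t; the wrist camera has in their place "hand_eye" (4x4, takes a point from camera to tool coordinates, whose origin is the TCP and whose axes are the flange's). Camera axes: x right, y down, z forward; pixel columns grow to the right and rows downward; lengths in m; the calibration is good to about 2 mm. A picture is of the moment at which its call begins: read the wrist's pose just before it. There is no depth.
- r.job_done(): hands the job in, once; it reports no verdict.
The state is a dict: "time_s": time; "joint_pos": joint angles; "qvel": joint speeds; "joint_torque": joint torques, N m; "eef_pos": TCP position; "tool_rot": TCP orientation; "force": force on the tool from outside, world axes, zero at the start; "moment": the same for the moment, N m; "finger_gap": finger opening in m.
Only numpy, scipy, OpenCV 4.12 (cv2) and the standard library are available. Lean on these libraries where they do the work, as an engineer would, in place of code of your own. Each camera call takes 0.05 s, during which the arm holds its last target.

TASK

Set the twin-rod slide unit back to full stroke: with the yellow wedge, not with the fingers, ease every red stroke-limiter clip off the rods, and collect the clips in the blue tray. Squeeze the latch on the carriage and run it fully home to the far end, where it must be left latched, and leave the wedge standing on its rubber mat. Do not knock the yellow cap about.

Things in the scene. Friction and masses are not known exactly. Their poses are not given: they have to be found in the camera images.
- slide_unit: Twin-rod slide unit, fixed on the bench: aluminium base 150 (x) x 410 (y) x 12 mm, end blocks 50 mm high at local y = +-180..200 mm. Origin: centre of the underside, z up. Two rods run along local y at x = -45 and +45 mm, axis 48 mm up. The carriage starts at the -y end and must go to the +y end.
- front_rod (a point): Top of the front rod (local x = -45 mm of the slide unit), 58 mm above the bench, middle of its length; axes as the slide unit. Steel, 20 mm diameter, bare on top right over the end blocks; clip grooves, 16 mm diameter and 22 mm long, at local y = -35 and +95 mm.
- rear_rod (a point): The same point of the rear rod (local x = +45 mm of the slide unit); rod and grooves as on the front one.
- carriage (a joint): Position of the carriage along the slide unit's +y, m: 0 at the start, 0.266 fully home. Block 132 (x) x 56 (y) mm, plate top 72 mm above the bench, centre at local y = -133 mm + this value. Slides with about 2 N. Its bearings ride on the rods and cannot pass a clip there. A tooth locks it at 0, 0.133 and 0.266 until the latch tab is squeezed.
- latch_tab (a joint): Travel of the red latch tab, m: 0 released (tooth in a notch), grows as the tab is squeezed along the slide unit's -x towards the black fixed half of the grip; the tooth is clear of its notch from about 0.006, stop at 0.008. The spring needs 4 to 8 N. Keep it squeezed while the carriage slides; it snaps out in a notch when let go.
- carriage_grip (a point): Point to grasp on the carriage, 99 mm above the bench, moves with it; axes as the slide unit. The grip rises from the plate (72 mm) to 114 mm: black fixed face 21 mm to -x of this point, red tab face 24 mm to +x (16 mm when squeezed), each about 32 mm wide along y. Squeeze them together across x.
- wedge: Clip wedge, about 130 g, stands by itself on its flat underside. Origin: underside, below the handle's axis; z up. Yellow upright handle 22 (x) x 20 (y) mm, top 62 mm above the underside, on a dark steel foot, x = -16 to 12, 48 mm wide, 12 mm high. A steel blade 10 mm wide points to the wedge's +x, tip at x = 85 mm: 2 mm thick there, rising evenly to 20.5 mm at x = 19 mm.
- wedge_tip (a point): Tip of the wedge's blade, at its underside (x = 85 mm in the wedge's frame); axes as the wedge.
- clip_1: Red stroke-limiter clip, 46 g; on the front rod at local y = -35 mm, if present (any clip may be absent). Origin on the rod's axis while snapped on, y along the rod as the slide unit's y, z up. Grip head 30 (x) x 18 (y) mm, from 21 to 35 mm above the origin; bridge 20 mm long (y); two sprung legs, 24 mm over the outside, to 15 mm below the origin (splayed feet 31 mm).
- clip_2: Clip like clip_1, on the front rod at local y = +95 mm, if present. Underside of every clip's bridge: 8.6 mm above the rod's top at the face towards +y, sloping to 3 mm at the -y face, 18 mm free between the legs. So the wedge goes in from the +y side, flat on the rod, moving to -y; the groove's end holds the clip from sliding along.
- clip_3: Clip like clip_1, on the rear rod at local y = -35 mm, if present. Every clip starts to rise when the wedge's tip is about 24 mm past its +y face, then 0.28 mm per mm; push up to about 22 N. Past 6 mm of rise the legs let go; it has risen 10.5 mm at about 62 mm, and up to 67 mm is fine.
- clip_4: Clip like clip_1, on the rear rod at local y = +95 mm, if present. An eased-off clip stays standing loose on the rod, upright, about 11 mm above its snapped-on height, when the wedge is drawn back (it may shift 5 mm along the rod); it can then be lifted off by its head.
- tool_mat: Black rubber mat, 115 (x) x 150 (y) x 3 mm, fixed on the bench: the wedge's place. Origin: centre of the underside.
- yellow_cap: Yellow end cap, 60 mm diameter, 30 mm high, at the bench's front edge; not part of the job. Origin: centre of the underside.
- tray: Loose blue parts tray, open on top, about 400 g: 90 (x) x 170 (y) x 24 mm outside, walls and floor 3 mm. Origin: centre of the underside. A clip stands in it on its two feet, its origin then about 18 mm above the tray's underside; there is room for four in a row along y.
Things that resemble listed ones, but are neither listed nor needed, are in the scene too. What is shaped like the clip_4 but purple is not meant.

How it is judged:
By the outcome, as a careful person would: the job done as asked, in the order asked, and still so for the second after the job is handed in, with the robot touching nothing.
Of clip_1, clip_2, clip_3, clip_4 only 2 to 4 are there at a start; the rules pass over those that are not, and their reading is None.
At some moment in a run one of wedge, tray may be knocked a few centimetres aside while the robot is not near it.
It also fails if it takes over 210 s, if anything falls off the work surface, if the arm or the gripper's body presses on something with over 40 N, if the wrist force passes 120 N, or if a joint passes its speed limit or range.

## Working session

There is one attempt and no reset: what is moved stays moved. The work goes in short steps, Python scripts to look and compute and a shell command to move; the robot and the scene stay as the last step left them, time stands still between calls to the robot, and variables do not carry over. Pictures are saved under pics/ and viewed, and the job is handed in when it is done.

```bash
ls -la; mkdir -p pics
python3 - <<'E'
from station import r
import cv2,json
s=r.sense(); print(s)
for n in("scene","top","wrist"):
    c=r.camera(n); cv2.imwrite(f"pics/{n}0.png",c["color"]); print(n,{k:v for k,v in c.items() if k!="color"})
E
```

```text
total 12
drwxr-xr-x  3 agent agent 4096 Dec  6 06:34 .
drwxr-xr-x 23 root  root  4096 Dec  6 06:34 ..
drwxr-xr-x  2 agent agent 4096 Dec  6 06:34 pics
{'time_s': 0.0, 'joint_pos': array([-1.43144961e+00,  2.07425588e-01,  1.54293169e+00,  1.08879834e-05,
        1.39348083e+00, -1.50497477e-01]), 'qvel': array([ 5.99551531e-04, -2.31521344e-04,  4.78288299e-06,  5.08216044e-04,
        7.40774189e-04, -1.39159564e-03]), 'joint_torque': array([-1.38067408e-04, -3.70877659e+01, -2.81416547e+01,  6.97233388e-02,
        3.62376182e-02, -1.67149146e-04]), 'eef_pos': array([ 0.16421907, -0.55022116,  0.2042982 ]), 'tool_rot': array([ 9.89516675e-01,  1.44414297e-01,  1.16170536e-05, -1.12267743e-03]), 'force': array([-0.24576993, -0.07162295, -0.28742754]), 'moment': array([-0.01860417,  0.02139962,  0.03810545]), 'finger_gap': 0.09414520911041793}
scene {'K': array([[437.22543878,   0.        , 321.42502511],
       [  0.        , 437.22543878, 205.6336569 ],
       [  0.        ,   0.        ,   1.        ]]), 'R': array([[-0.79569111, -0.60570124, -0.00129064],
       [-0.40541587,  0.
[... 313 characters left out ...]
, -0.99975711,  0.01409061],
       [-0.99614784, -0.01809457, -0.08580251],
       [ 0.08603664, -0.01258229, -0.99621252]]), 't': array([-0.00777927,  0.51477955,  1.47180737])}
wrist {'K': array([[304.29284254,   0.        , 320.95551826],
       [  0.        , 304.29284254, 199.77948385],
       [  0.        ,   0.        ,   1.        ]]), 'hand_eye': array([[-1.09666485e-03, -9.71949150e-01, -2.35188535e-01,
         6.88170441e-02],
       [ 9.99999396e-01, -1.05008888e-03, -3.23277615e-04,
         6.31814110e-05],
       [ 6.72405378e-05, -2.35188747e-01,  9.71949715e-01,
        -1.77972635e-01],
       [ 0.00000000e+00,  0.00000000e+00,  0.00000000e+00,
         1.00000000e+00]])}
```

View pics/top0.png

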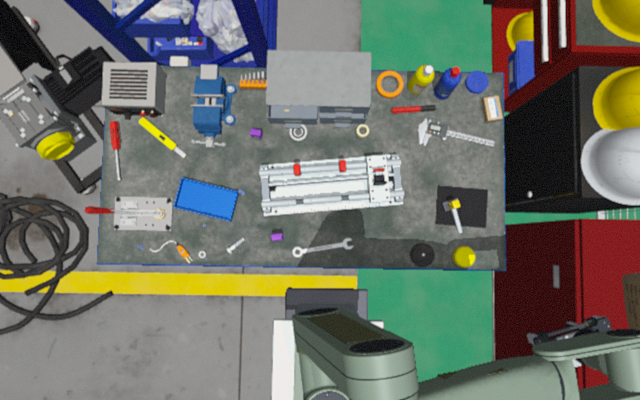

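View pics/scene0.png

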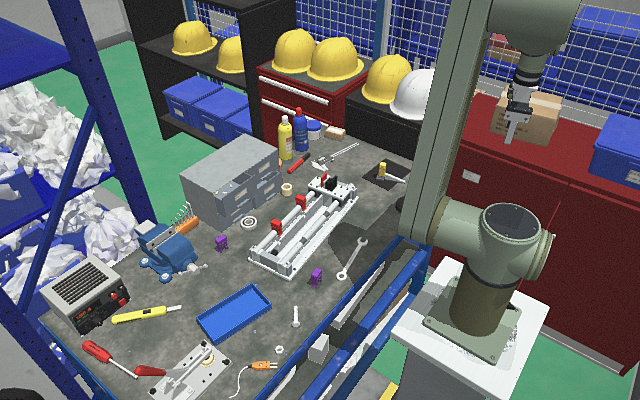

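View pics/wrist0.png

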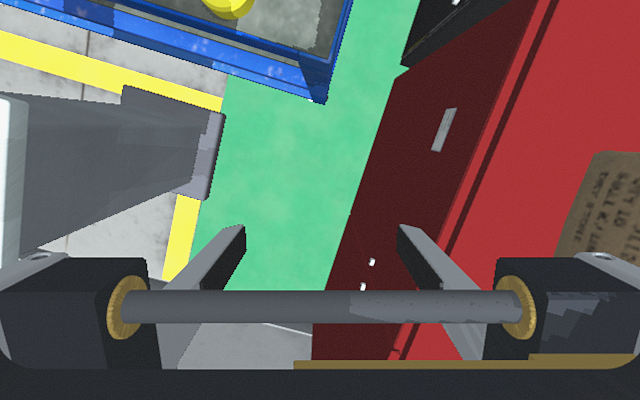

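```bash
cat > h.py <<'E'
from station import r
import cv2, numpy as np
from scipy.spatial.transform import Rotation as Rot
def cam(n):
    s=r.sense(); c=r.camera(n)
    if n=="wrist":
        T=np.eye(4);T[:3,:3]=Rot.from_quat(s["tool_rot"]).as_matrix();T[:3,3]=s["eef_pos"]
        M=np.linalg.inv(T@c["hand_eye"]); c["R"]=M[:3,:3]; c["t"]=M[:3,3]
    return c
def ray(c,uv,z):
    d=c["R"].T@np.linalg.inv(c["K"])@np.array([uv[0],uv[1],1.]); o=-c["R"].T@c["t"]
    return o+d*(z-o[2])/d[2]
def proj(c,X):
    p=c["K"]@(c["R"]@np.array(X)+c["t"]); return p[:2]/p[2]
def blobs(c,lo,hi,amin=8,roi=None):
    m=cv2.inRange(cv2.cvtColor(c["color"],cv2.COLOR_BGR2HSV),np.array(lo),np.array(hi))
    if lo[0]==0 and hi[0]<=10: m|=cv2.inRange(cv2.cvtColor(c["color"],cv2.COLOR_BGR2HSV),np.array([172,lo[1],lo[2]]),np.array([180,hi[1],hi[2]]))
    n,l,st,ce=cv2.connectedComponentsWithStats(m)
    return [(st[i],ce[i],l==i) for i in range(1,n) if st[i][4]>=amin and (roi is None or roi[0]<ce[i][0]<roi[2] and roi[1]<ce[i][1]<roi[3])]
E
python3 - <<'E'
from h import *
c=cam("top"); s=c["color"]
cv2.imwrite("pics/t1.png",cv2.resize(s[140:225,250:410],None,fx=5,fy=5,interpolation=cv2.INTER_CUBIC))
cv2.imwrite("pics/t2.png",cv2.resize(s[170:270,410:510],None,fx=6,fy=6,interpolation=cv2.INTER_CUBIC))
for name,lo,hi,roi in(("red",[0,130,60],[8,255,255],(250,140,410,225)),("blue",[100,150,60],[125,255,255],(160,160,250,230)),("yel",[20,130,80],[35,255,255],(410,180,510,270)),("mat",[0,0,0],[180,80,45],(410,170,510,260))):
    for st,ce,m in blobs(c,lo,hi,10,roi): print(name,st,ce,cv2.minAreaRect(np.argwhere(m)[:,::-1].astype(np.float32)))
c=cam("scene"); cv2.imwrite("pics/s1.png",cv2.resize(c["color"][150:290,235:435],None,fx=4,fy=4,interpolation=cv2.INTER_CUBIC))
E
```

```text
red [339 160   7  12  65] [342.21538462 165.21538462] ((342.0, 165.5), (11.0, 6.0), 90.0)
red [294 164   6  11  63] [296.53968254 169.07936508] ((296.5, 169.0), (10.0, 5.0), 90.0)
red [374 169  10   3  19] [378.26315789 169.57894737] ((378.4384460449219, 169.50770568847656), (1.8605209589004517, 9.178570747375488), 82.87498474121094)
blue [ 174  178   65   43 1846] [205.80877573 198.92470206] ((205.91177368164062, 198.8529510498047), (59.421226501464844, 31.287094116210938), 14.03624439239502)
yel [449 200  12   9  82] [454.5        204.02439024] ((454.5, 204.0), (8.0, 11.0), 90.0)
yel [453 246  22  22 381] [463.5511811  256.28608924] ((463.5, 256.5), (21.0, 21.0), 90.0)
mat [444 194   9   7  28] [448.57142857 197.39285714] ((447.70001220703125, 197.10000610351562), (4.427187919616699, 8.854375839233398), 71.56504821777344)
mat [410 245  22  21 107] [417.39252336 256.99065421] ((418.7823486328125, 256.82940673828125), (22.88616371154785, 14.425875663757324), 49.398704528808594)
mat [426 253   8   3  13] [430.         254.15384615] ((429.5, 254.0), (2.0, 7.0), 90.0)
mat [421 256   9   7  19] [424.15789474 259.10526316] ((424.800048828125, 258.6000061035156), (3.5777084827423096, 9.838699340820312), 63.43495178222656)
```

View pics/t1.png

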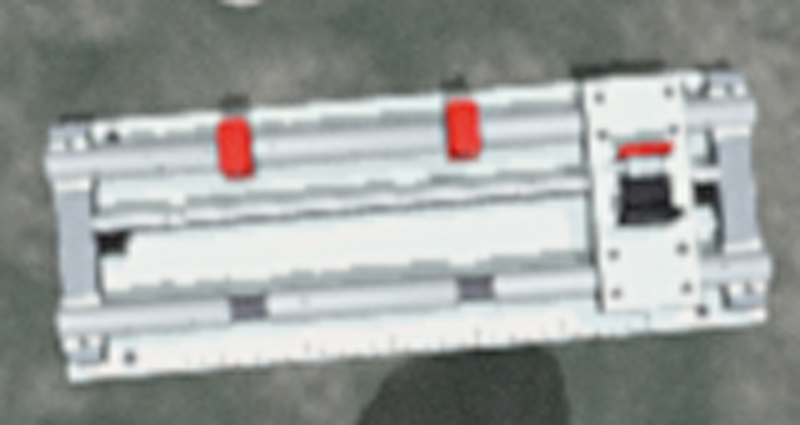

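View pics/t2.png

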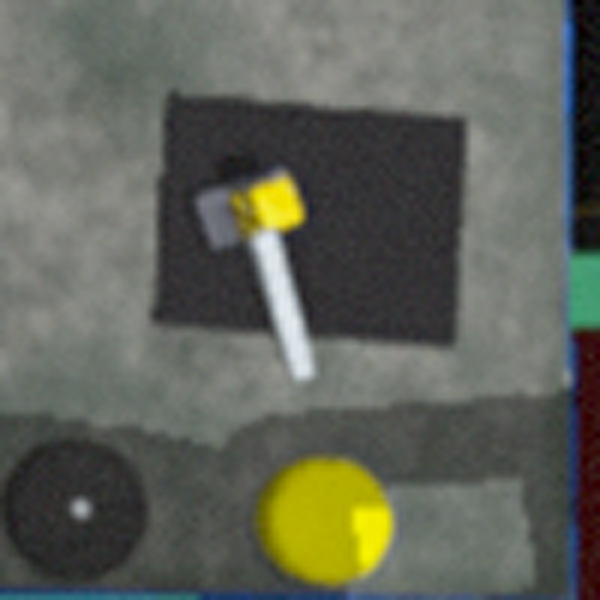

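View pics/s1.png

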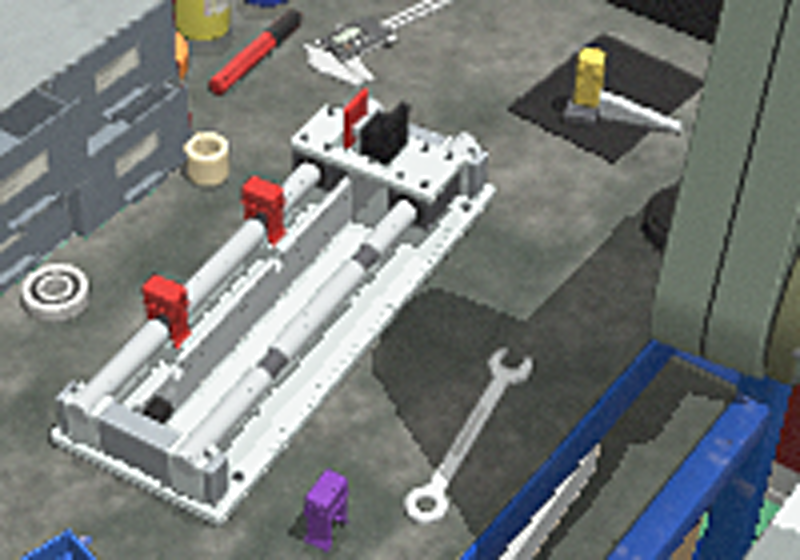

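Run:
```python
from h import *
c=cam("top")
f=lambda u,v:(250+(u+.5)/5-.5,140+(v+.5)/5-.5)
P=[ray(c,f(*p),.053) for p in((48,161),(754,110),(60,325),(770,263))]
for p in P: print(p[:2])
print("centre",np.mean(P,0)[:2]); d=P[0]-P[1]+P[2]-P[3]; print("yaw", np.degrees(np.arctan2(-d[0],d[1])), np.linalg.norm(d)/2)
w=(P[0]+P[1]-P[2]-P[3])/2; print(np.linalg.norm(w))
a=ray(c,(342.0,165.2),.081);b=ray(c,(296.5,169.0),.081); print("clips",a,b,np.linalg.norm(a-b),np.degrees(np.arctan2(-(b-a)[0],(b-a)[1])))
g=lambda u,v:(410+(u+.5)/6-.5,170+(v+.5)/6-.5)
print("handle",ray(c,g(283,203),.065)," tip",ray(c,g(305,375),.004), "foot?",ray(c,g(215,220),.015))
print("mat",[ray(c,g(*p),.003)[:2].round(3) for p in((173,95),(466,120),(455,345),(155,322))])
print("cap",ray(c,(463.5,256.5),.03))
bx=[b for b in blobs(c,[100,150,60],[125,255,255],500,(160,160,250,230))][0]
for q in cv2.boxPoints(cv2.minAreaRect(np.argwhere(bx[2])[:,::-1].astype(np.float32))): print("tray",ray(c,q,.024)[:2])
```

```text
[0.57302105 0.2064141 ]
[ 0.61014582 -0.19761612]
[0.47927614 0.1968989 ]
[ 0.52202655 -0.20724313]
centre [ 5.46117393e-01 -3.86562954e-04]
yaw 5.644460624995689 0.40605492626664297
0.0914344119591403
clips [ 0.59249036 -0.02897085  0.081     ] [0.57931124 0.09859399 0.081     ] 0.128243821231339 5.898479808955747
handle [ 0.49173929 -0.35644546  0.065     ]  tip [ 0.4119066  -0.38279125  0.004     ] foot? [ 0.48646867 -0.33611552  0.015     ]
mat [array([ 0.549, -0.318]), array([ 0.539, -0.464]), array([ 0.428, -0.457]), array([ 0.437, -0.309])]
cap [ 0.34152621 -0.38440162  0.03      ]
tray [0.47013494 0.45495239]
tray [0.55880225 0.43681089]
tray [0.51981842 0.26839694]
tray [0.43142953 0.28741053]
```

```bash
cat >> h.py <<'E'
def go(x,y,z,phi,verbose=True):
    """offset in tool axes (cm) and rotvec (deg) to the tool-down pose at x,y,z with tool x at phi deg"""
    s=r.sense(); R=Rot.from_quat(s["tool_rot"]); a=np.radians(phi)
    G=Rot.from_matrix(np.array([[np.cos(a),np.sin(a),0],[np.sin(a),-np.cos(a),0],[0,0,-1]]).copy())
    d=R.inv().apply(np.array([x,y,z])-s["eef_pos"])*100
    rv=(R.inv()*G).as_rotvec(degrees=True)
    d2=G.inv().apply(np.array([x,y,z])-s["eef_pos"])*100
    print("t",round(s["time_s"],2),"pos",s["eef_pos"].round(4),"F",s["force"].round(1),"gap",round(s["finger_gap"],4))
    print("shift cm (now axes)",d.round(2),"turn",rv.round(2)," shift in goal axes",d2.round(2),"|d|",np.linalg.norm(d).round(1),"rows>=",int(np.ceil(max(np.linalg.norm(d)/4.1,np.linalg.norm(rv)/7.1))))
def phi():
    x=Rot.from_quat(r.sense()["tool_rot"]).as_matrix()[:,0]; return np.degrees(np.arctan2(x[1],x[0]))
E
python3 -c "
from h import *
go(.40,-.38,.26,18.3)"
```

```text
t 0.3 pos [ 0.1643 -0.5507  0.205 ] F [-0.5 -0.3 -0.3] gap 0.0938
shift cm (now axes) [27.47 -9.63 -5.49] turn [-0.05 -0.01 -1.69]  shift in goal axes [27.74 -8.81 -5.5 ] |d| 29.6 rows>= 8
```

```bash
python3 -m jog '[{"dz":-3},{"dx":2.9,"dy":-1,"dz":-0.4},{"dx":2.9,"dy":-1,"dz":-0.4},{"dx":2.9,"dy":-1,"dz":-0.4},{"dx":2.9,"dy":-1,"dz":-0.4},{"dx":2.9,"dy":-1,"dz":-0.4},{"dx":2.9,"dy":-1,"dz":-0.4},{"dx":2.9,"dy":-1},{"dx":2.9,"dy":-1},{"dx":2.9,"dy":-1},{"dx":1.4,"dy":-0.6}]'
python3 - <<'E'
from h import *
go(.43,-.37,.25,18.3)
c=cam("wrist"); cv2.imwrite("pics/w1.png",c["color"])
E
```

```text
t 0.3 pos [ 0.1643 -0.5507  0.205 ] F [-0.5 -0.3 -0.3] gap 0.0938
shift cm (now axes) [30.63 -9.73 -4.48] turn [-0.05 -0.01 -1.69]  shift in goal axes [30.9  -8.82 -4.5 ] |d| 32.5 rows>= 8validation failed for argument at $[0]...
```

View pics/w1.png

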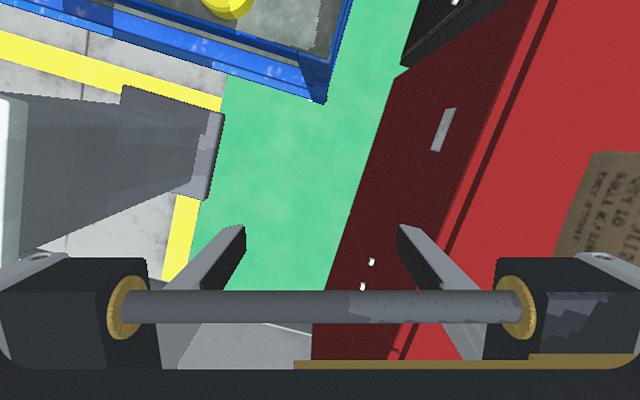

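```bash
python3 -m jog '[{"dx":0,"dy":0,"dz":-2.0,"ax":0,"ay":0,"az":0,"claw":1}]'
```

```text
time_s: 0.43
eef_pos: [0.1638, -0.5478, 0.2208]
tool_rot: [0.99, 0.144, -0.0, -0.005]
force: [0.3, -0.9, 0.1]
finger_gap: 0.0938
```

```bash
python3 -m jog '[{"dz":-1.0,"claw":1}]'
```

```text
validation failed for argument at $[0]...
```

```bash
python3 -m jog '[{"dx":0,"dy":0,"dz":-1.0,"ax":0,"ay":0,"az":0}]'; python3 -m jog --help
```

```text
validation failed for argument at $[0]...
invalid input: not JSON, or not a number
```

```bash
python3 -m jog '[{"dx":2.9,"dy":-1,"dz":-0.5,"ax":0,"ay":0,"az":0,"claw":1},{"dx":2.9,"dy":-1,"dz":-0.5,"ax":0,"ay":0,"az":0,"claw":1},{"dx":2.9,"dy":-1,"dz":-0.5,"ax":0,"ay":0,"az":0,"claw":1},{"dx":2.9,"dy":-1,"dz":-0.5,"ax":0,"ay":0,"az":0,"claw":1},{"dx":2.9,"dy":-1,"dz":-0.5,"ax":0,"ay":0,"az":0,"claw":1},{"dx":2.9,"dy":-1,"dz":-0.5,"ax":0,"ay":0,"az":0,"claw":1},{"dx":2.9,"dy":-1,"dz":0,"ax":0,"ay":0,"az":-0.5,"claw":1},{"dx":2.9,"dy":-1,"dz":0,"ax":0,"ay":0,"az":-0.5,"claw":1},{"dx":2.9,"dy":-1,"dz":0,"ax":0,"ay":0,"az":-0.5,"claw":1},{"dx":2,"dy":-0.6,"dz":0,"ax":0,"ay":0,"az":0,"claw":1}]'
python3 - <<'E'
from h import *
go(.43,-.37,.25,18.3)
c=cam("wrist"); cv2.imwrite("pics/w1.png",c["color"])
E
```

```text
time_s: 1.27
eef_pos: [0.412, -0.3742, 0.2576]
tool_rot: [0.988, 0.152, 0.001, 0.001]
force: [0.2, -0.6, 0.0]
finger_gap: 0.0939
t 1.27 pos [ 0.412  -0.3742  0.2576] F [ 0.2 -0.6  0. ] gap 0.0939
shift cm (now axes) [1.84 0.14 0.76] turn [ 0.07 -0.05 -0.8 ]  shift in goal axes [1.84 0.17 0.76] |d| 2.0 rows>= 1
```

View pics/w1.png

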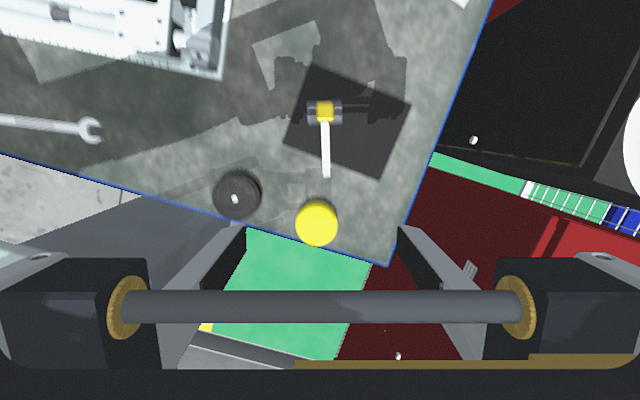

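Run:
```python
from h import *
c=cam("wrist")
for st,ce,m in blobs(c,[20,120,60],[35,255,255],60,(200,60,450,260)): print(st,ce); R=ce; 
im=c["color"][80:200,270:420]; cv2.imwrite("pics/w2.png",cv2.resize(im,None,fx=5,fy=5,interpolation=cv2.INTER_CUBIC))
```

```text
[318 109  18  20 306] [326.50980392 118.15359477]
[ 297  206   42   44 1459] [317.55654558 227.56339959]
```

View pics/w2.png

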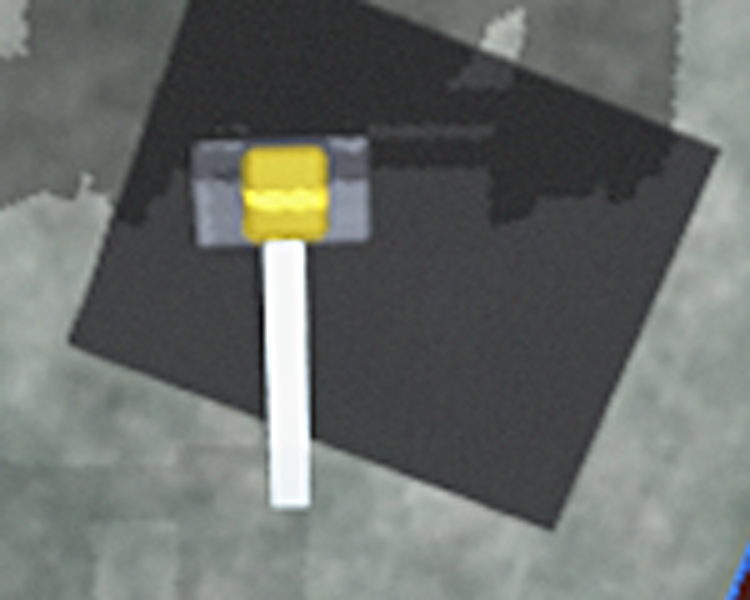

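Run:
```python
from h import *
c=cam("wrist"); q=lambda u,v:(270+(u+.5)/5-.5,80+(v+.5)/5-.5)
tip=ray(c,q(290,507),.004); b0=ray(c,q(284.5,243),.0235)
tl,tr=ray(c,q(246,147),.065),ray(c,q(327,147),.065)
print("tip",tip,"b0",b0,"len",np.linalg.norm((tip-b0)[:2]),"hw",np.linalg.norm(tl-tr),(tl+tr)/2)
d=(b0-tip)[:2];d/=np.linalg.norm(d); print("heading back",np.degrees(np.arctan2(d[1],d[0])), "handle axis",tip[:2]+d*.085)
fl,fr=ray(c,q(193,145),.015),ray(c,q(369,140),.015); print("foot",fl,fr,np.linalg.norm(fl-fr)); d=(fl-fr); print(np.degrees(np.arctan2(d[1],d[0]))-90)
fl,fr=ray(c,q(200,245),.015),ray(c,q(370,241),.015); print("foot front",fl,fr,np.linalg.norm(fl-fr)); d=(fl-fr); print(np.degrees(np.arctan2(d[1],d[0]))-90)
print("mat",[ray(c,q(*p),.003)[:2].round(3) for p in((70,343),(553,528),(720,150))], "mat yaw")
a=ray(c,q(70,343),.003)-ray(c,q(553,528),.003); print(np.degrees(np.arctan2(-a[0],a[1])),np.linalg.norm(a)); print(phi())
```

```text
tip [ 0.40816126 -0.38549583  0.004     ] b0 [ 0.47799086 -0.36097954  0.0235    ] len 0.07400825611484235 hw 0.018927637062337167 [ 0.49889937 -0.35392863  0.065     ]
heading back 19.34552558114681 handle axis [ 0.48836199 -0.35733837]
foot [ 0.4947373  -0.33027299  0.015     ] [ 0.51005032 -0.3743473   0.015     ] 0.046658687397651916
19.159081968323832
foot front [ 0.47062263 -0.33963053  0.015     ] [ 0.4854448  -0.38290468  0.015     ] 0.04574219514627245
18.907260585294907
mat [array([ 0.434, -0.312]), array([ 0.425, -0.46 ]), array([ 0.537, -0.467])] mat yaw
-3.3514208739630873 0.14787042356395474
17.563181907329415
```

```bash
python3 -c "
from h import *
go(.4885,-.3573,.12,19)"
```

```text
t 1.42 pos [ 0.4109 -0.3751  0.2573] F [0.  0.2 0. ] gap 0.0942
shift cm (now axes) [ 7.94  0.62 13.73] turn [ 0.07  0.03 -1.44]  shift in goal axes [ 7.92  0.84 13.73] |d| 15.9 rows>= 4
```

```bash
python3 -m jog '[{"dx":3,"dy":0.3,"dz":2,"ax":0,"ay":0,"az":-0.7,"claw":0.7},{"dx":3,"dy":0.3,"dz":2.5,"ax":0,"ay":0,"az":-0.7,"claw":0.7},{"dx":2,"dy":0.2,"dz":3,"ax":0,"ay":0,"az":0,"claw":0.7},{"dx":0,"dy":0,"dz":3,"ax":0,"ay":0,"az":0,"claw":0.7},{"dx":0,"dy":0,"dz":2,"ax":0,"ay":0,"az":0,"claw":0.7},{"dx":0,"dy":0,"dz":0,"ax":0,"ay":0,"az":0,"claw":0.7}]'
python3 -c "
from h import *
go(.4885,-.3573,.02,19)
c=cam('wrist');cv2.imwrite('pics/w3.png',c['color'])"
```

```text
time_s: 1.92
eef_pos: [0.4891, -0.3674, 0.1317]
tool_rot: [0.987, 0.161, 0.0, 0.007]
force: [-1.3, 0.8, 0.3]
finger_gap: 0.0659
t 1.92 pos [ 0.4891 -0.3674  0.1317] F [-1.3  0.8  0.3] gap 0.0659
shift cm (now axes) [ 0.29 -1.12 11.16] turn [ 0.75  0.09 -0.44]  shift in goal axes [ 0.28 -0.97 11.17] |d| 11.2 rows>= 3
```

View pics/w3.png

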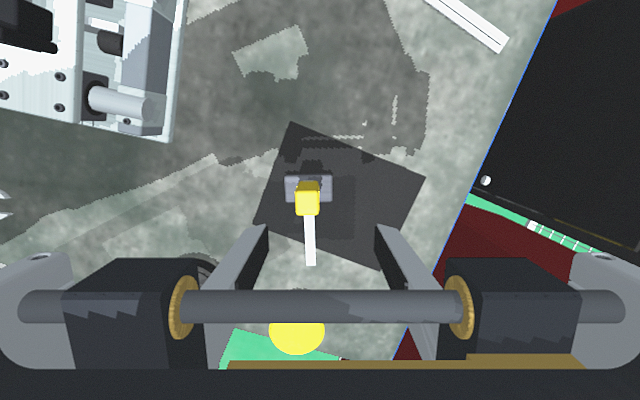

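```bash
python3 -m jog '[{"dx":0.3,"dy":-0.5,"dz":1,"ax":0.7,"ay":0,"az":-0.4,"claw":0.7},{"dx":0,"dy":-0.5,"dz":1,"ax":0,"ay":0,"az":0,"claw":0.7},{"dx":0,"dy":0,"dz":0,"ax":0,"ay":0,"az":0,"claw":0.7}]'
python3 -c "
from h import *
go(.4885,-.3573,.02,19)"
```

```text
time_s: 2.22
eef_pos: [0.4889, -0.3613, 0.116]
tool_rot: [0.987, 0.163, 0.001, 0.004]
force: [-0.3, 0.3, -1.4]
finger_gap: 0.0658
t 2.22 pos [ 0.4889 -0.3613  0.116 ] F [-0.3  0.3 -1.4] gap 0.0658
shift cm (now axes) [ 0.08 -0.46  9.6 ] turn [ 0.42 -0.08 -0.26]  shift in goal axes [ 0.09 -0.39  9.6 ] |d| 9.6 rows>= 3
```

```bash
python3 -m jog '[{"dx":0.1,"dy":-0.4,"dz":1.5,"ax":0.4,"ay":0,"az":-0.3,"claw":0.7},{"dx":0,"dy":-0.1,"dz":1.5,"ax":0,"ay":0,"az":0,"claw":0.7},{"dx":0,"dy":0,"dz":1,"ax":0,"ay":0,"az":0,"claw":0.7},{"dx":0,"dy":0,"dz":0,"ax":0,"ay":0,"az":0,"claw":0.7}]'
python3 -c "
from h import *
go(.4885,-.3573,.02,19)
c=cam('wrist');cv2.imwrite('pics/w4.png',c['color'])"
```

```text
time_s: 2.55
eef_pos: [0.4897, -0.3583, 0.0773]
tool_rot: [0.986, 0.165, 0.003, 0.003]
force: [-0.2, 0.3, 0.1]
finger_gap: 0.066
t 2.55 pos [ 0.4897 -0.3583  0.0773] F [-0.2  0.3  0.1] gap 0.066
shift cm (now axes) [-0.11 -0.18  5.72] turn [ 0.4  -0.29  0.03]  shift in goal axes [-0.08 -0.14  5.73] |d| 5.7 rows>= 2
```

View pics/w4.png

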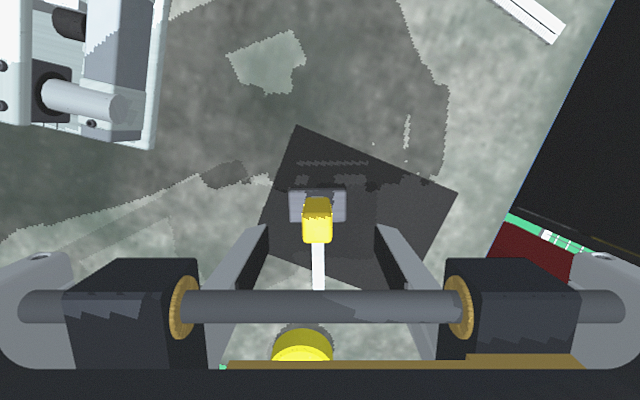

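```bash
python3 -m jog '[{"dx":-0.1,"dy":-0.1,"dz":1.7,"ax":0.3,"ay":-0.3,"az":0,"claw":0.7},{"dx":0,"dy":-0.1,"dz":1.7,"ax":0,"ay":0,"az":0,"claw":0.7},{"dx":0,"dy":0,"dz":1.2,"ax":0,"ay":0,"az":0,"claw":0.7},{"dx":0,"dy":0,"dz":0.4,"ax":0,"ay":0,"az":0,"claw":0.7},{"dx":0,"dy":0,"dz":0,"ax":0,"ay":0,"az":0,"claw":0.7}]'
python3 -c "
from h import *
go(.4885,-.3573,.02,19)"
```

```text
time_s: 3.02
eef_pos: [0.4919, -0.3602, 0.0305]
tool_rot: [0.986, 0.166, 0.003, 0.005]
force: [0.2, 0.3, 0.2]
finger_gap: 0.0656
t 3.02 pos [ 0.4919 -0.3602  0.0305] F [0.2 0.3 0.2] gap 0.0656
shift cm (now axes) [-0.23 -0.4   1.05] turn [ 0.6  -0.24  0.06]  shift in goal axes [-0.23 -0.39  1.05] |d| 1.1 rows>= 1
```

```bash
python3 -m jog '[{"dx":-0.2,"dy":-0.3,"dz":0.4,"ax":0.6,"ay":-0.2,"az":0,"claw":0.7},{"dx":-0.1,"dy":-0.1,"dz":0.4,"ax":0.2,"ay":0,"az":0,"claw":0.7},{"dx":0,"dy":-0.1,"dz":0.3,"ax":0,"ay":0,"az":0,"claw":0.7},{"dx":0,"dy":0,"dz":0,"ax":0,"ay":0,"az":0,"claw":0.7}]'
python3 -c "
from h import *
go(.4885,-.3573,.02,19)"
```

```text
time_s: 3.35
eef_pos: [0.4885, -0.3576, 0.021]
tool_rot: [0.986, 0.166, 0.001, -0.001]
force: [-1.0, 0.2, 0.8]
finger_gap: 0.0659
t 3.35 pos [ 0.4885 -0.3576  0.021 ] F [-1.   0.2  0.8] gap 0.0659
shift cm (now axes) [ 0.01 -0.03  0.1 ] turn [-0.08 -0.12  0.07]  shift in goal axes [ 0.01 -0.03  0.1 ] |d| 0.1 rows>= 1
```

Close with 60 N.

```bash
python3 -m jog '[{"dx":0,"dy":0,"dz":0,"ax":0,"ay":0,"az":0,"claw":0.15},{"dx":0,"dy":0,"dz":0,"ax":0,"ay":0,"az":0,"claw":0.15},{"dx":0,"dy":0,"dz":0,"ax":0,"ay":0,"az":0,"claw":0},{"dx":0,"dy":0,"dz":0,"ax":0,"ay":0,"az":0,"claw":0},{"dx":0,"dy":0,"dz":0,"ax":0,"ay":0,"az":0,"claw":0},{"dx":0,"dy":0,"dz":0,"ax":0,"ay":0,"az":0,"claw":0}]' 60
python3 -c "
from h import *
go(.4885,-.3573,.15,19)"
```

```text
time_s: 3.85
eef_pos: [0.4895, -0.3585, 0.0227]
tool_rot: [0.986, 0.166, 0.002, 0.0]
force: [-0.6, 0.1, -0.6]
finger_gap: 0.0289
t 3.85 pos [ 0.4895 -0.3585  0.0227] F [-0.6  0.1 -0.6] gap 0.0289
shift cm (now axes) [ -0.    -0.13 -12.73] turn [ 0.08 -0.21  0.07]  shift in goal axes [ -0.05  -0.15 -12.73] |d| 12.7 rows>= 4
```

```bash
python3 -m jog '[{"dx":0,"dy":0,"dz":0,"ax":0,"ay":0,"az":0,"claw":0},{"dx":0,"dy":0,"dz":0,"ax":0,"ay":0,"az":0,"claw":0},{"dx":0,"dy":0,"dz":0,"ax":0,"ay":0,"az":0,"claw":0},{"dx":0,"dy":0,"dz":0,"ax":0,"ay":0,"az":0,"claw":0}]' 60
python3 -c "
from h import *
go(.4885,-.3573,.15,19)"
```

```text
time_s: 4.18
eef_pos: [0.4894, -0.3584, 0.0228]
tool_rot: [0.986, 0.166, 0.002, 0.0]
force: [-0.4, 0.0, 0.1]
finger_gap: 0.0199
t 4.18 pos [ 0.4894 -0.3584  0.0228] F [-0.4  0.   0.1] gap 0.0199
shift cm (now axes) [-1.000e-02 -1.200e-01 -1.272e+01] turn [ 0.07 -0.21  0.07]  shift in goal axes [ -0.05  -0.13 -12.72] |d| 12.7 rows>= 4
```

```bash
python3 -m jog '[{"dx":0,"dy":0,"dz":-1,"ax":0,"ay":0,"az":0,"claw":0},{"dx":0,"dy":0,"dz":-2,"ax":0,"ay":0,"az":0,"claw":0},{"dx":0,"dy":0,"dz":-3,"ax":0,"ay":0,"az":0,"claw":0},{"dx":0,"dy":0,"dz":-3,"ax":0,"ay":0,"az":0,"claw":0},{"dx":0,"dy":0,"dz":-3,"ax":0,"ay":0,"az":0,"claw":0},{"dx":0,"dy":0,"dz":-3,"ax":0,"ay":0,"az":0,"claw":0},{"dx":0,"dy":0,"dz":-3,"ax":0,"ay":0,"az":0,"claw":0},{"dx":0,"dy":0,"dz":-3,"ax":0,"ay":0,"az":0,"claw":0},{"dx":0,"dy":0,"dz":-2,"ax":0,"ay":0,"az":0,"claw":0}]'
python3 -c "
from h import *
go(.47,.0,.26,19)"
```

```text
time_s: 4.93
eef_pos: [0.4836, -0.3537, 0.257]
tool_rot: [0.986, 0.166, -0.004, -0.008]
force: [1.5, -0.4, -1.4]
finger_gap: 0.0196
t 4.93 pos [ 0.4836 -0.3537  0.257 ] F [ 1.5 -0.4 -1.4] gap 0.0196
shift cm (now axes) [ 10.27 -33.88   0.22] turn [-0.99  0.34  0.07]  shift in goal axes [ 10.23 -33.89  -0.3 ] |d| 35.4 rows>= 9
```

```bash
python3 -m jog '[{"dx":0.5,"dy":-2,"dz":0,"ax":0,"ay":0,"az":0,"claw":0},{"dx":1.0,"dy":-3.2,"dz":0,"ax":-0.5,"ay":0,"az":0,"claw":0},{"dx":1,"dy":-3.3,"dz":0,"ax":-0.5,"ay":0,"az":0,"claw":0},{"dx":1,"dy":-3.3,"dz":0,"ax":0,"ay":0,"az":0,"claw":0},{"dx":1,"dy":-3.3,"dz":0,"ax":0,"ay":0,"az":0,"claw":0},{"dx":1,"dy":-3.3,"dz":0,"ax":0,"ay":0,"az":0,"claw":0},{"dx":1,"dy":-3.3,"dz":0,"ax":0,"ay":0,"az":0,"claw":0},{"dx":1,"dy":-3.3,"dz":0,"ax":0,"ay":0,"az":0,"claw":0},{"dx":1,"dy":-3.3,"dz":0,"ax":0,"ay":0,"az":0,"claw":0},{"dx":1,"dy":-3,"dz":0,"ax":0,"ay":0,"az":0,"claw":0},{"dx":0.5,"dy":-2,"dz":0,"ax":0,"ay":0,"az":0,"claw":0},{"dx":0,"dy":0,"dz":0,"ax":0,"ay":0,"az":0,"claw":0}]'
python3 -c "
from h import *
go(.47,.0,.26,19)
c=cam('wrist');cv2.imwrite('pics/w5.png',c['color'])
go(.47,.0,.26,19)
c=cam('wrist');cv2.imwrite('pics/w6.png',c['color']);go(.5704,.208,.2,95.7)
"
```

```text
time_s: 5.93
eef_pos: [0.4699, 0.0033, 0.2693]
tool_rot: [0.987, 0.162, 0.006, 0.01]
force: [0.6, -0.0, -1.6]
finger_gap: 0.0198
t 5.93 pos [0.4699 0.0033 0.2693] F [ 0.6 -0.  -1.6] gap 0.0198
shift cm (now axes) [-0.11  0.3   0.94] turn [ 1.26 -0.54 -0.36]  shift in goal axes [-0.1   0.32  0.93] |d| 1.0 rows>= 1
t 5.98 pos [0.4703 0.0018 0.2694] F [-0.1 -0.2 -1.8] gap 0.0195
shift cm (now axes) [-0.09  0.14  0.95] turn [ 1.35 -0.54 -0.4 ]  shift in goal axes [-0.08  0.16  0.94] |d| 1.0 rows>= 1
t 6.03 pos [4.707e-01 3.000e-04 2.694e-01] F [ 0.3 -0.  -1.5] gap 0.0196
shift cm (now axes) [ 15.99 -16.7    6.68] turn [  1.55   0.5  -77.2 ]  shift in goal axes [19.68 11.99  6.94] |d| 24.1 rows>= 11
```

View pics/w6.png

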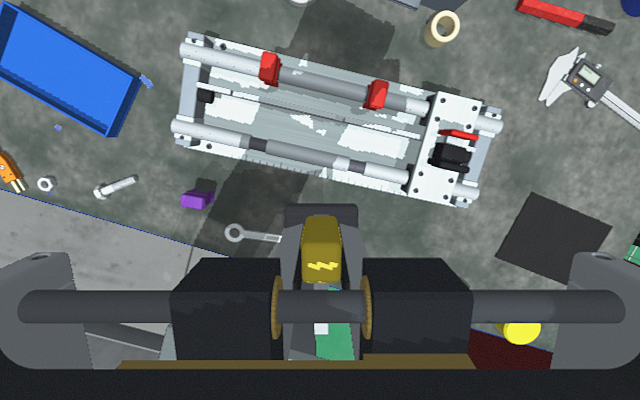

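Run:
```python
from h import *
go(.5704,.208,.2,95.7)
c=cam("wrist"); np.savez("pics/w7.npz",**{k:c[k] for k in("K","R","t")}); cv2.imwrite("pics/w7.png",c["color"]);go(.5704,.208,.2,95.7)
cv2.imwrite("pics/w7c.png",cv2.resize(c["color"][20:220,160:520],None,fx=2.2,fy=2.2,interpolation=cv2.INTER_CUBIC))
```

```text
t 6.03 pos [4.707e-01 3.000e-04 2.694e-01] F [ 0.3 -0.  -1.5] gap 0.0196
shift cm (now axes) [ 15.99 -16.7    6.68] turn [  1.55   0.5  -77.2 ]  shift in goal axes [19.68 11.99  6.94] |d| 24.1 rows>= 11
t 6.08 pos [ 0.4708 -0.0007  0.2693] F [-0.2 -0.6 -1. ] gap 0.0196
shift cm (now axes) [ 15.97 -16.82   6.66] turn [  1.55   0.51 -77.3 ]  shift in goal axes [19.77 11.98  6.93] |d| 24.1 rows>= 11
```

View pics/w7c.png

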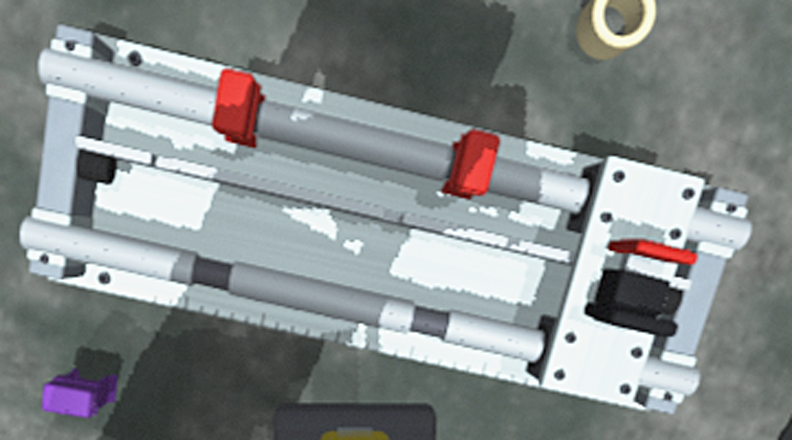

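Run:
```python
from h import *
c=dict(np.load("pics/w7.npz")); f=lambda u,v:(160+(u+.5)/2.2-.5,20+(v+.5)/2.2-.5)
P=[ray(c,f(*p),.048) for p in((40,67),(749,231),(22,234),(698,380))]
for p in P: print(p[:2].round(4))
print("centre",np.mean(P,0)[:2]); d=P[0]-P[1]+P[2]-P[3]; print("yaw", np.degrees(np.arctan2(-d[0],d[1])), np.linalg.norm(d)/2)
for a,b in((0,1),(2,3)):
    d=P[a]-P[b]; print(np.degrees(np.arctan2(-d[0],d[1])),np.linalg.norm(d))
w=(P[0]+P[1]-P[2]-P[3])/2; print("w",np.linalg.norm(w))
a=ray(c,f(480,160),.083);b=ray(c,f(234,99),.083); print("clips",a,b,np.linalg.norm(a-b),np.degrees(np.arctan2(-(b-a)[0],(b-a)[1])))
g1=ray(c,f(212,274),.056);g2=ray(c,f(430,320),.056);print("grooves",g1,g2,np.linalg.norm(g1-g2),np.degrees(np.arctan2(-(g1-g2)[0],(g1-g2)[1])))
```

```text
[0.5693 0.2083]
[ 0.6147 -0.2021]
[0.4792 0.1988]
[ 0.5236 -0.2115]
centre [ 0.54672049 -0.00161778]
yaw 6.243643888264111 0.41276662936336467
6.3151833157133686 0.4128476933333645
6.172076467409917 0.41268620914807963
w 0.0910926593380003
clips [ 0.59515218 -0.03168567  0.083     ] [0.58269851 0.0971514  0.083     ] 0.1294375703833695 5.521184173900084
grooves [0.49245572 0.08840145 0.056     ] [ 0.50694993 -0.03974684  0.056     ] 0.1289653754816282 6.453014797567997
```

Run:
```python
from h import *
c=cam("top"); 
for u in(275,320,368):
    p=ray(c,(u,123),0); print(p)
    for z in(.08,.1,.12,.14,.16,.2): print(z,proj(c,[p[0],p[1],z]).round(1),end=' ')
    print()
cv2.imwrite("pics/t3.png",cv2.resize(c["color"][40:140,240:400],None,fx=5,fy=5,interpolation=cv2.INTER_CUBIC))
```

```text
[0.72749689 0.17033086 0.        ]
0.08 [272.4 116.7] 0.1 [271.6 115. ] 0.12 [270.9 113.2] 0.14 [270.2 111.4] 0.16 [269.4 109.6] 0.2 [267.8 105.7] 
[0.73020586 0.03597333 0.        ]
0.08 [319.8 116.7] 0.1 [319.8 115. ] 0.12 [319.7 113.2] 0.14 [319.7 111.5] 0.16 [319.6 109.6] 0.2 [319.5 105.8] 
[ 0.73310294 -0.1077137   0.        ]
0.08 [370.4 116.7] 0.1 [371.1 115. ] 0.12 [371.8 113.3] 0.14 [372.5 111.5] 0.16 [373.2 109.6] 0.2 [374.7 105.8]
```

View pics/t3.png

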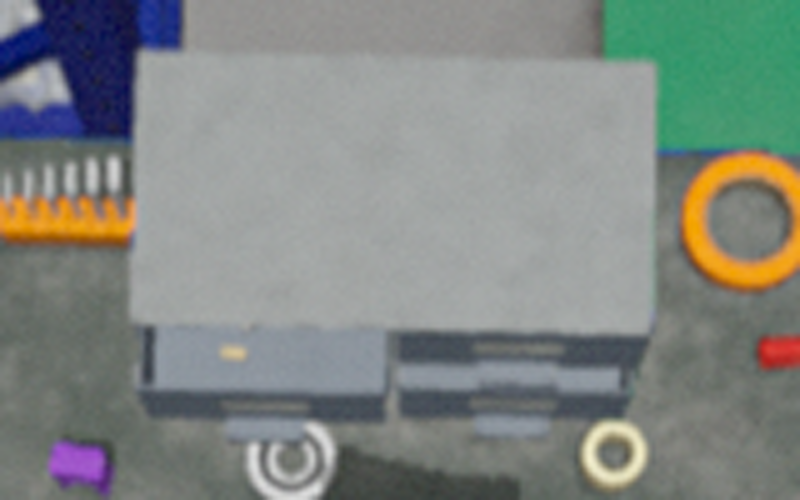

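```bash
python3 -m jog '[{"dx":0,"dy":0,"dz":0,"ax":0.8,"ay":0.3,"az":-4,"claw":0},{"dx":0,"dy":0,"dz":0,"ax":0.5,"ay":0.2,"az":-7,"claw":0},{"dx":0,"dy":0,"dz":0,"ax":0,"ay":0,"az":-7,"claw":0},{"dx":0,"dy":0,"dz":0,"ax":0,"ay":0,"az":-7,"claw":0},{"dx":0,"dy":0,"dz":0,"ax":0,"ay":0,"az":-7,"claw":0},{"dx":0,"dy":0,"dz":0,"ax":0,"ay":0,"az":-7,"claw":0},{"dx":0,"dy":0,"dz":0,"ax":0,"ay":0,"az":-7,"claw":0},{"dx":0,"dy":0,"dz":0,"ax":0,"ay":0,"az":-7,"claw":0},{"dx":0,"dy":0,"dz":0,"ax":0,"ay":0,"az":-7,"claw":0},{"dx":0,"dy":0,"dz":0,"ax":0,"ay":0,"az":-7,"claw":0},{"dx":0,"dy":0,"dz":0,"ax":0,"ay":0,"az":-6,"claw":0},{"dx":0,"dy":0,"dz":0,"ax":0,"ay":0,"az":-2,"claw":0},{"dx":0,"dy":0,"dz":0,"ax":0,"ay":0,"az":0,"claw":0}]'
python3 -c "
from h import *
go(.5694,.2076,.2,96.1)
"
```

```text
time_s: 7.22
eef_pos: [0.4724, -0.0243, 0.2686]
tool_rot: [0.676, 0.737, 0.003, 0.005]
force: [-0.2, 0.0, -1.8]
finger_gap: 0.02
t 7.22 pos [ 0.4724 -0.0243  0.2686] F [-0.2  0.  -1.8] gap 0.02
shift cm (now axes) [22.29 11.58  6.94] turn [ 0.69  0.18 -1.17]  shift in goal axes [22.03 12.11  6.86] |d| 26.1 rows>= 7
```

```bash
python3 -m jog '[{"dx":1.5,"dy":0.8,"dz":0,"ax":0.7,"ay":0.2,"az":-1.2,"claw":0},{"dx":3,"dy":1.5,"dz":0,"ax":0,"ay":0,"az":0,"claw":0},{"dx":3,"dy":1.5,"dz":0.5,"ax":0,"ay":0,"az":0,"claw":0},{"dx":3,"dy":1.6,"dz":1,"ax":0,"ay":0,"az":0,"claw":0},{"dx":3,"dy":1.7,"dz":1,"ax":0,"ay":0,"az":0,"claw":0},{"dx":3,"dy":1.7,"dz":1,"ax":0,"ay":0,"az":0,"claw":0},{"dx":3,"dy":1.7,"dz":1,"ax":0,"ay":0,"az":0,"claw":0},{"dx":2,"dy":1,"dz":1,"ax":0,"ay":0,"az":0,"claw":0},{"dx":0.5,"dy":0.3,"dz":0.5,"ax":0,"ay":0,"az":0,"claw":0},{"dx":0,"dy":0,"dz":0,"ax":0,"ay":0,"az":0,"claw":0}]'
python3 -c "
from h import *
go(.5694,.2076,.2,96.1)
"
```

```text
time_s: 8.05
eef_pos: [0.5803, 0.1995, 0.2052]
tool_rot: [0.682, 0.731, -0.001, 0.003]
force: [-1.5, -1.3, -1.1]
finger_gap: 0.0198
t 8.05 pos [0.5803 0.1995 0.2052] F [-1.5 -1.3 -1.1] gap 0.0198
shift cm (now axes) [ 0.89 -1.03  0.51] turn [ 0.13  0.35 -2.15]  shift in goal axes [ 0.92 -1.    0.52] |d| 1.5 rows>= 1
```

```bash
python3 -m jog '[{"dx":0.7,"dy":-0.8,"dz":1,"ax":0,"ay":0.3,"az":-1.5,"claw":0},{"dx":0.2,"dy":-0.2,"dz":1.5,"ax":0,"ay":0,"az":-0.6,"claw":0},{"dx":0,"dy":0,"dz":2,"ax":0,"ay":0,"az":0,"claw":0},{"dx":0,"dy":0,"dz":2,"ax":0,"ay":0,"az":0,"claw":0},{"dx":0,"dy":0,"dz":1,"ax":0,"ay":0,"az":0,"claw":0},{"dx":0,"dy":0,"dz":0,"ax":0,"ay":0,"az":0,"claw":0}]'
python3 -c "
from h import *
go(.5694,.2076,.1,96.1)
"
```

```text
time_s: 8.55
eef_pos: [0.5726, 0.1973, 0.1312]
tool_rot: [0.673, 0.74, 0.001, 0.004]
force: [-0.1, -0.2, -1.8]
finger_gap: 0.0196
t 8.55 pos [0.5726 0.1973 0.1312] F [-0.1 -0.2 -1.8] gap 0.0196
shift cm (now axes) [ 1.07 -0.24  3.11] turn [ 0.34  0.29 -0.71]  shift in goal axes [ 1.05 -0.21  3.12] |d| 3.3 rows>= 1
```

```bash
python3 -m jog '[{"dx":0.8,"dy":-0.2,"dz":0.4,"ax":0.3,"ay":0.3,"az":-0.7,"claw":0},{"dx":0.3,"dy":0,"dz":0.6,"ax":0,"ay":0,"az":0,"claw":0},{"dx":0.1,"dy":0,"dz":0.6,"ax":0,"ay":0,"az":0,"claw":0},{"dx":0,"dy":0,"dz":0.3,"ax":0,"ay":0,"az":0,"claw":0},{"dx":0,"dy":0,"dz":0,"ax":0,"ay":0,"az":0,"claw":0}]'
python3 -c "
from h import *
go(.5694,.2076,.1,96.1)
for n in('scene','top','wrist'):
  c=cam(n); cv2.imwrite(f'pics/a_{n}.png', c['color'] if n=='wrist' else cv2.resize(c['color'][150:290,205:405] if n=='scene' else c['color'][130:230,230:390],None,fx=4,fy=4,interpolation=cv2.INTER_CUBIC))
go(.5694,.2076,.1,96.1)
"
```

```text
time_s: 8.97
eef_pos: [0.5721, 0.2078, 0.1148]
tool_rot: [0.67, 0.743, 0.002, 0.002]
force: [-0.3, 0.4, -1.1]
finger_gap: 0.0199
t 8.97 pos [0.5721 0.2078 0.1148] F [-0.3  0.4 -1.1] gap 0.0199
shift cm (now axes) [ 0.01 -0.28  1.48] turn [ 0.35 -0.04 -0.19]  shift in goal axes [ 0.01 -0.27  1.48] |d| 1.5 rows>= 1
t 9.12 pos [0.5725 0.2078 0.1155] F [ 0.2  0.  -1. ] gap 0.0197
shift cm (now axes) [ 0.01 -0.32  1.54] turn [ 0.4  -0.05 -0.2 ]  shift in goal axes [ 0.01 -0.31  1.55] |d| 1.6 rows>= 1
```

View pics/a_scene.png

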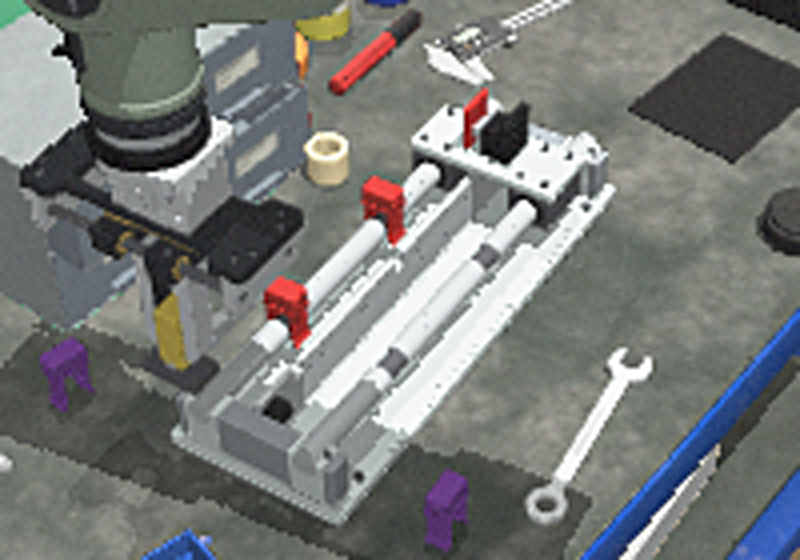

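View pics/a_top.png

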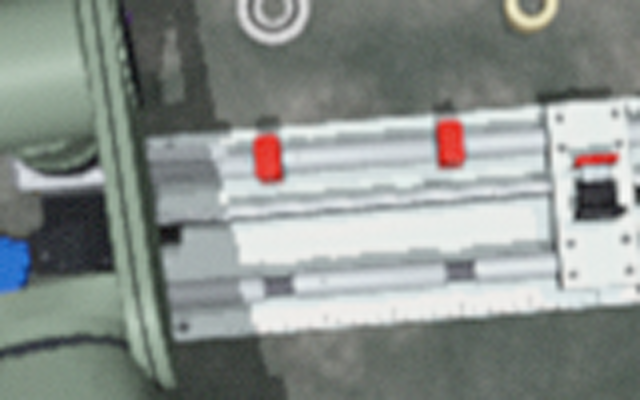

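View pics/a_wrist.png

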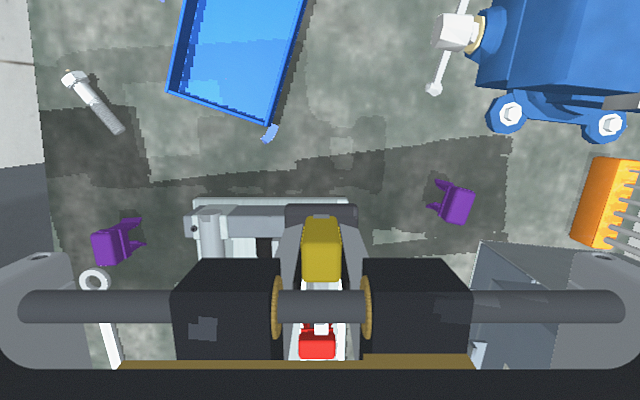

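```bash
python3 -m jog '[{"dx":0,"dy":-0.3,"dz":0.5,"ax":0.3,"ay":0,"az":-0.2,"claw":0},{"dx":0,"dy":-0.1,"dz":0.8,"ax":0.1,"ay":0,"az":0,"claw":0},{"dx":0,"dy":0,"dz":0.8,"ax":0,"ay":0,"az":0,"claw":0},{"dx":0,"dy":0,"dz":0.5,"ax":0,"ay":0,"az":0,"claw":0},{"dx":0,"dy":0,"dz":0,"ax":0,"ay":0,"az":0,"claw":0}]'
python3 -c "
from h import *
go(.5694,.2076,.078,96.1)
"
```

```text
time_s: 9.53
eef_pos: [0.5689, 0.2077, 0.0881]
tool_rot: [0.668, 0.744, 0.001, 0.0]
force: [-0.1, -0.8, -2.1]
finger_gap: 0.0195
t 9.53 pos [0.5689 0.2077 0.0881] F [-0.1 -0.8 -2.1] gap 0.0195
shift cm (now axes) [-0.02  0.05  1.01] turn [ 0.1  -0.05  0.05]  shift in goal axes [-0.02  0.05  1.01] |d| 1.0 rows>= 1
```

```bash
python3 -m jog '[{"dx":0,"dy":0.05,"dz":0.4,"ax":0.1,"ay":0,"az":0,"claw":0},{"dx":0,"dy":0,"dz":0.4,"ax":0,"ay":0,"az":0,"claw":0},{"dx":0,"dy":0,"dz":0.3,"ax":0,"ay":0,"az":0,"claw":0},{"dx":0,"dy":0,"dz":0.2,"ax":0,"ay":0,"az":0,"claw":0}]'
python3 -c "
from h import *
go(.5694,.2076,.078,96.1)
"
```

```text
time_s: 9.87
eef_pos: [0.5696, 0.2079, 0.0776]
tool_rot: [0.668, 0.744, -0.0, -0.001]
force: [-6.2, -1.4, 14.8]
finger_gap: 0.0198
t 9.87 pos [0.5696 0.2079 0.0776] F [-6.2 -1.4 14.8] gap 0.0198
shift cm (now axes) [-0.02 -0.02 -0.04] turn [-0.09 -0.03  0.05]  shift in goal axes [-0.02 -0.02 -0.04] |d| 0.1 rows>= 1
```

```bash
python3 -m jog '[{"dx":-0.5,"dy":0,"dz":-0.03,"ax":0,"ay":0,"az":0,"claw":0},{"dx":-0.5,"dy":0,"dz":0,"ax":0,"ay":0,"az":0,"claw":0},{"dx":-0.5,"dy":0,"dz":0,"ax":0,"ay":0,"az":0,"claw":0},{"dx":0,"dy":0,"dz":0,"ax":0,"ay":0,"az":0,"claw":0}]'
python3 -c "
from h import *
go(.5777,.1301,.0776,96.1)
"
```

```text
time_s: 10.2
eef_pos: [0.5723, 0.1922, 0.0788]
tool_rot: [0.668, 0.744, 0.0, 0.0]
force: [0.4, 0.4, -0.3]
finger_gap: 0.02
t 10.2 pos [0.5723 0.1922 0.0788] F [ 0.4  0.4 -0.3] gap 0.02
shift cm (now axes) [-6.23 -0.14  0.12] turn [ 0.05 -0.02  0.09]  shift in goal axes [-6.23 -0.13  0.12] |d| 6.2 rows>= 2
```

```bash
python3 -m jog '[{"dx":-0.5,"dy":-0.1,"dz":0.1,"ax":0,"ay":0,"az":0,"claw":0},{"dx":-0.7,"dy":-0.03,"dz":0.05,"ax":0,"ay":0,"az":0,"claw":0},{"dx":-0.7,"dy":0,"dz":0.03,"ax":0,"ay":0,"az":0,"claw":0}]'
python3 -c "
from h import *
go(.5777,.1301,.0776,96.1)
"
```

```text
time_s: 10.45
eef_pos: [0.5741, 0.1737, 0.0778]
tool_rot: [0.668, 0.744, 0.002, -0.0]
force: [-0.9, 1.0, 0.9]
finger_gap: 0.0196
t 10.45 pos [0.5741 0.1737 0.0778] F [-0.9  1.   0.9] gap 0.0196
shift cm (now axes) [-4.37 -0.12  0.  ] turn [ 0.21 -0.19  0.12]  shift in goal axes [-4.38 -0.11  0.02] |d| 4.4 rows>= 2
```

```bash
python3 -m jog '[{"dx":-0.7,"dy":-0.1,"dz":0.03,"ax":0.2,"ay":-0.1,"az":0,"claw":0},{"dx":-0.7,"dy":-0.03,"dz":0.03,"ax":0,"ay":0,"az":0,"claw":0},{"dx":-0.7,"dy":0,"dz":0.03,"ax":0,"ay":0,"az":0,"claw":0}]'
python3 -c "
from h import *
go(.5777,.1301,.0776,96.1)
"
```

```text
time_s: 10.7
eef_pos: [0.576, 0.1526, 0.0778]
tool_rot: [0.668, 0.744, 0.003, -0.001]
force: [-0.6, 4.1, 3.6]
finger_gap: 0.0195
t 10.7 pos [0.576  0.1526 0.0778] F [-0.6  4.1  3.6] gap 0.0195
shift cm (now axes) [-2.25 -0.07  0.01] turn [ 0.13 -0.33  0.07]  shift in goal axes [-2.25 -0.07  0.02] |d| 2.3 rows>= 1
```

```bash
python3 -m jog '[{"dx":-0.7,"dy":-0.08,"dz":0.03,"ax":0.1,"ay":-0.2,"az":0,"claw":0},{"dx":-0.7,"dy":-0.03,"dz":0.03,"ax":0,"ay":0,"az":0,"claw":0},{"dx":-0.5,"dy":0,"dz":0.03,"ax":0,"ay":0,"az":0,"claw":0}]'
python3 -c "
from h import *
go(.5777,.1301,.0776,96.1)
for n in('scene','wrist'):
  c=cam(n); cv2.imwrite(f'pics/b_{n}.png', c['color'] if n=='wrist' else cv2.resize(c['color'][150:290,205:405],None,fx=4,fy=4,interpolation=cv2.INTER_CUBIC))
go(.5777,.1301,.0776,96.1)
"
```

```text
time_s: 10.95
eef_pos: [0.5777, 0.1324, 0.0777]
tool_rot: [0.668, 0.744, 0.002, -0.001]
force: [0.2, 2.8, 3.1]
finger_gap: 0.0197
t 10.95 pos [0.5777 0.1324 0.0777] F [0.2 2.8 3.1] gap 0.0197
shift cm (now axes) [-0.23 -0.03  0.01] turn [ 0.14 -0.22  0.05]  shift in goal axes [-0.23 -0.03  0.01] |d| 0.2 rows>= 1
t 11.05 pos [0.5779 0.1314 0.0778] F [ 0.5 -1.3  4. ] gap 0.0195
shift cm (now axes) [-0.13 -0.03  0.02] turn [ 0.14 -0.12  0.  ]  shift in goal axes [-0.13 -0.03  0.02] |d| 0.1 rows>= 1
```

View pics/b_scene.png

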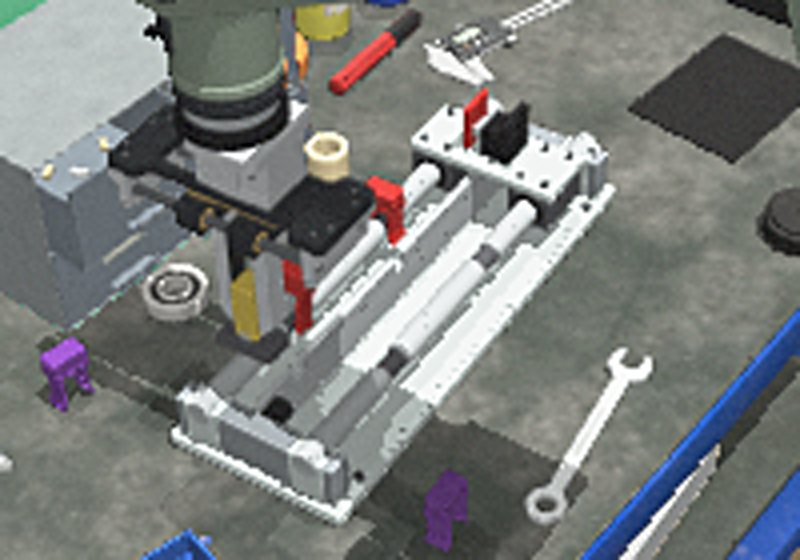

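View pics/b_wrist.png

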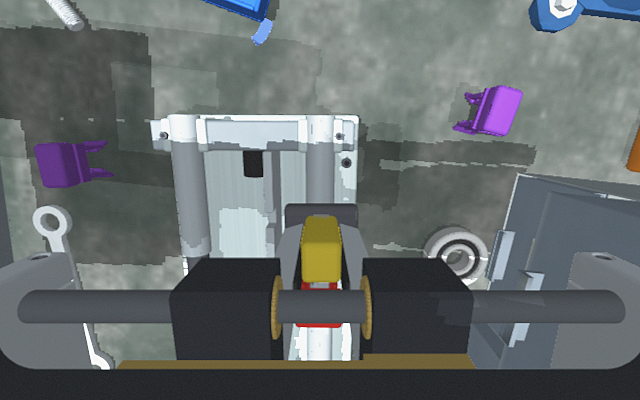

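```bash
python3 -m jog '[{"dx":-0.2,"dy":0,"dz":0.03,"ax":0,"ay":0,"az":0,"claw":0},{"dx":0,"dy":0,"dz":0,"ax":0,"ay":0,"az":0,"claw":0}]'
python3 -m jog '[{"dx":0.5,"dy":0,"dz":0,"ax":0,"ay":0,"az":0,"claw":0},{"dx":0.7,"dy":0,"dz":0,"ax":0,"ay":0,"az":0,"claw":0},{"dx":0.9,"dy":0,"dz":0,"ax":0,"ay":0,"az":0,"claw":0},{"dx":1,"dy":0,"dz":0,"ax":0,"ay":0,"az":0,"claw":0}]'
python3 -c "
from h import *
go(.5694,.2076,.0776,96.1)
"
```

```text
time_s: 11.22
eef_pos: [0.5783, 0.1288, 0.0777]
tool_rot: [0.669, 0.743, 0.002, 0.0]
force: [0.4, 1.5, 2.7]
finger_gap: 0.0196
time_s: 11.55
eef_pos: [0.5761, 0.155, 0.0778]
tool_rot: [0.669, 0.743, -0.002, 0.004]
force: [-0.7, -3.5, 3.6]
finger_gap: 0.0197
t 11.55 pos [0.5761 0.155  0.0778] F [-0.7 -3.5  3.6] gap 0.0197
shift cm (now axes) [ 5.3  -0.12 -0.03] turn [ 0.17  0.5  -0.12]  shift in goal axes [ 5.3  -0.11  0.02] |d| 5.3 rows>= 2
```

```bash
python3 -m jog '[{"dx":1,"dy":-0.1,"dz":0,"ax":0.1,"ay":0.5,"az":0,"claw":0},{"dx":1,"dy":0,"dz":0,"ax":0,"ay":0,"az":0,"claw":0},{"dx":1,"dy":0,"dz":0,"ax":0,"ay":0,"az":0,"claw":0},{"dx":1,"dy":0,"dz":0,"ax":0,"ay":0,"az":0,"claw":0},{"dx":1,"dy":0,"dz":0,"ax":0,"ay":0,"az":0,"claw":0},{"dx":0.6,"dy":0,"dz":0,"ax":0,"ay":0,"az":0,"claw":0},{"dx":0,"dy":0,"dz":0,"ax":0,"ay":0,"az":0,"claw":0}]'
python3 -c "
from h import *
go(.5694,.2076,.0776,96.1)
for n in('scene','wrist'):
  c=cam(n); cv2.imwrite(f'pics/c_{n}.png', c['color'] if n=='wrist' else cv2.resize(c['color'][150:290,205:405],None,fx=4,fy=4,interpolation=cv2.INTER_CUBIC))
"
```

```text
time_s: 12.13
eef_pos: [0.5674, 0.2205, 0.0776]
tool_rot: [0.667, 0.745, 0.001, 0.0]
force: [0.5, -2.3, 3.9]
finger_gap: 0.0197
t 12.13 pos [0.5674 0.2205 0.0776] F [ 0.5 -2.3  3.9] gap 0.0197
shift cm (now axes) [-1.3   0.06 -0.  ] turn [ 0.06 -0.03  0.2 ]  shift in goal axes [-1.3   0.06 -0.  ] |d| 1.3 rows>= 1
```

View pics/c_scene.png

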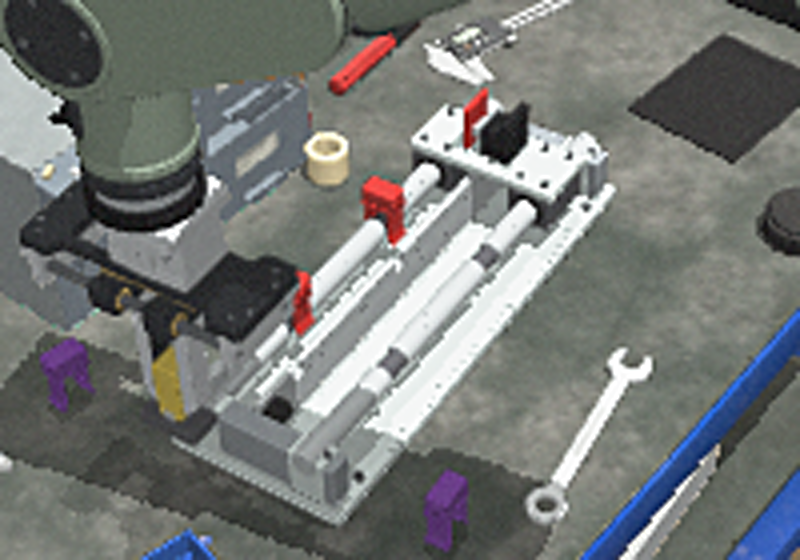

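```bash
python3 -m jog '[{"dx":0.3,"dy":0,"dz":-1,"ax":0,"ay":0,"az":0,"claw":0},{"dx":0,"dy":0,"dz":-2,"ax":0,"ay":0,"az":0,"claw":0},{"dx":0,"dy":0,"dz":-3,"ax":0,"ay":0,"az":0,"claw":0},{"dx":0,"dy":0,"dz":-3,"ax":0,"ay":0,"az":0,"claw":0},{"dx":0,"dy":0,"dz":-3,"ax":0,"ay":0,"az":0,"claw":0},{"dx":0,"dy":0,"dz":-2,"ax":0,"ay":0,"az":0,"claw":0},{"dx":0,"dy":0,"dz":-0.5,"ax":0,"ay":0,"az":0,"claw":0}]'
python3 -c "
from h import *
go(.4855,-.355,.22,93)
c=cam('scene');cv2.imwrite('pics/d.png', cv2.resize(c['color'][150:290,205:405],None,fx=4,fy=4,interpolation=cv2.INTER_CUBIC))
"
```

```text
time_s: 12.82
eef_pos: [0.5578, 0.2222, 0.2183]
tool_rot: [0.669, 0.743, -0.009, -0.011]
force: [0.4, 0.2, -0.2]
finger_gap: 0.0196
t 12.82 pos [0.5578 0.2222 0.2183] F [ 0.4  0.2 -0.2] gap 0.0196
shift cm (now axes) [-56.65 -13.23  -0.09] turn [-1.58 -0.25  3.01]  shift in goal axes [-57.26 -10.24  -0.17] |d| 58.2 rows>= 15
```

View pics/d.png

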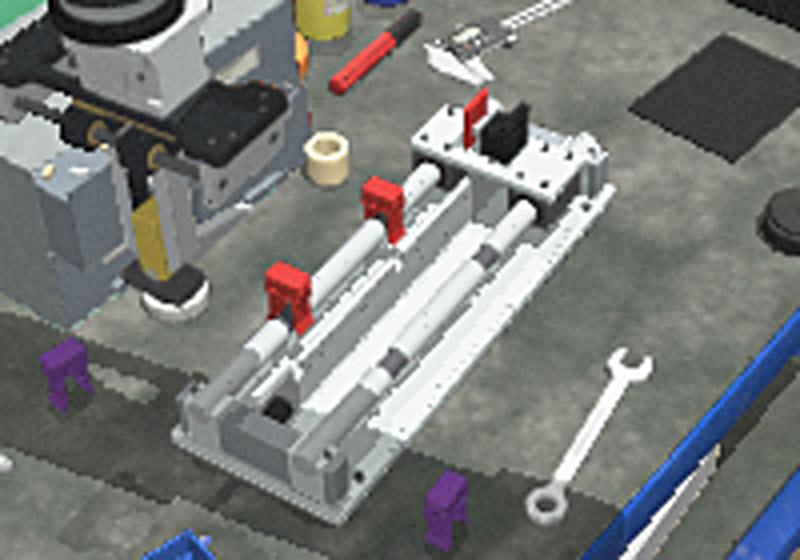

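```bash
python3 -m jog '[{"dx":-1.5,"dy":-0.4,"dz":-0.3,"ax":-1,"ay":-0.2,"az":1,"claw":0},{"dx":-3,"dy":-0.7,"dz":-0.3,"ax":-0.6,"ay":0,"az":1,"claw":0},{"dx":-3.8,"dy":-0.7,"dz":0,"ax":0,"ay":0,"az":1,"claw":0},{"dx":-3.8,"dy":-0.7,"dz":0,"ax":0,"ay":0,"az":0,"claw":0},{"dx":-3.8,"dy":-0.7,"dz":0,"ax":0,"ay":0,"az":0,"claw":0},{"dx":-3.8,"dy":-0.7,"dz":0,"ax":0,"ay":0,"az":0,"claw":0},{"dx":-3.8,"dy":-0.7,"dz":0,"ax":0,"ay":0,"az":0,"claw":0},{"dx":-3.8,"dy":-0.7,"dz":0,"ax":0,"ay":0,"az":0,"claw":0},{"dx":-3.8,"dy":-0.7,"dz":0,"ax":0,"ay":0,"az":0,"claw":0},{"dx":-3.8,"dy":-0.7,"dz":0,"ax":0,"ay":0,"az":0,"claw":0}]'
python3 -c "
from h import *
go(.4855,-.355,.22,93)"
```

```text
time_s: 13.7
eef_pos: [0.4978, -0.1336, 0.2021]
tool_rot: [0.685, 0.728, -0.005, -0.015]
force: [0.4, 0.6, -1.1]
finger_gap: 0.0198
t 13.7 pos [ 0.4978 -0.1336  0.2021] F [ 0.4  0.6 -1.1] gap 0.0198
shift cm (now axes) [-21.99  -2.64  -2.06] turn [-1.61 -0.9   0.53]  shift in goal axes [-22.04  -2.39  -1.79] |d| 22.2 rows>= 6
```

```bash
python3 -m jog '[{"dx":-3.8,"dy":-0.4,"dz":-0.5,"ax":-1,"ay":-0.5,"az":0.2,"claw":0},{"dx":-3.8,"dy":-0.4,"dz":-0.3,"ax":-0.6,"ay":-0.4,"az":0.3,"claw":0},{"dx":-3.8,"dy":-0.4,"dz":0,"ax":0,"ay":0,"az":0,"claw":0},{"dx":-3.5,"dy":-0.4,"dz":0,"ax":0,"ay":0,"az":0,"claw":0},{"dx":-2.5,"dy":-0.4,"dz":0,"ax":0,"ay":0,"az":0,"claw":0},{"dx":-1,"dy":-0.2,"dz":0,"ax":0,"ay":0,"az":0,"claw":0},{"dx":0,"dy":0,"dz":0,"ax":0,"ay":0,"az":0,"claw":0}]'
python3 -c "
from h import *
go(.4855,-.355,.1,93)"
```

```text
time_s: 14.28
eef_pos: [0.4721, -0.3288, 0.1913]
tool_rot: [0.693, 0.721, -0.001, -0.013]
force: [-0.7, 0.9, -1.1]
finger_gap: 0.0196
t 14.28 pos [ 0.4721 -0.3288  0.1913] F [-0.7  0.9 -1.1] gap 0.0196
shift cm (now axes) [-2.83  1.41  9.05] turn [-1.14 -1.04 -0.77]  shift in goal axes [-2.69  1.2   9.13] |d| 9.6 rows>= 3
```

```bash
python3 -m jog '[{"dx":-1.5,"dy":0.8,"dz":1.5,"ax":-1,"ay":-0.9,"az":-0.7,"claw":0},{"dx":-1.2,"dy":0.5,"dz":2,"ax":-0.2,"ay":-0.1,"az":0,"claw":0},{"dx":-0.2,"dy":0.1,"dz":2,"ax":0,"ay":0,"az":0,"claw":0},{"dx":0,"dy":0,"dz":2,"ax":0,"ay":0,"az":0,"claw":0},{"dx":0,"dy":0,"dz":1,"ax":0,"ay":0,"az":0,"claw":0},{"dx":0,"dy":0,"dz":0,"ax":0,"ay":0,"az":0,"claw":0}]'
python3 -c "
from h import *
go(.4855,-.355,.023,93)"
```

```text
time_s: 14.78
eef_pos: [0.4868, -0.3462, 0.0971]
tool_rot: [0.688, 0.726, 0.004, -0.006]
force: [0.1, -1.1, -1.9]
finger_gap: 0.0196
t 14.78 pos [ 0.4868 -0.3462  0.0971] F [ 0.1 -1.1 -1.9] gap 0.0196
shift cm (now axes) [-0.97 -0.16  7.4 ] turn [-0.15 -0.76  0.12]  shift in goal axes [-0.87 -0.17  7.41] |d| 7.5 rows>= 2
```

```bash
python3 -m jog '[{"dx":-0.6,"dy":-0.1,"dz":1.5,"ax":-0.1,"ay":-0.7,"az":0,"claw":0},{"dx":-0.3,"dy":-0.1,"dz":1.7,"ax":0,"ay":0,"az":0,"claw":0},{"dx":-0.1,"dy":0,"dz":1.5,"ax":0,"ay":0,"az":0,"claw":0},{"dx":0,"dy":0,"dz":0.8,"ax":0,"ay":0,"az":0,"claw":0},{"dx":0,"dy":0,"dz":0.2,"ax":0,"ay":0,"az":0,"claw":0}]'
python3 -c "
from h import *
go(.4855,-.355,.023,93)"
```

```text
time_s: 15.2
eef_pos: [0.488, -0.3502, 0.0408]
tool_rot: [0.685, 0.728, 0.001, -0.0]
force: [-0.3, 0.0, -1.3]
finger_gap: 0.02
t 15.2 pos [ 0.488  -0.3502  0.0408] F [-0.3  0.  -1.3] gap 0.02
shift cm (now axes) [-0.47 -0.28  1.78] turn [ 0.06 -0.13  0.47]  shift in goal axes [-0.46 -0.27  1.78] |d| 1.9 rows>= 1
```

```bash
python3 -m jog '[{"dx":-0.4,"dy":-0.2,"dz":0.5,"ax":0,"ay":-0.1,"az":0.4,"claw":0},{"dx":-0.1,"dy":-0.1,"dz":0.5,"ax":0,"ay":0,"az":0,"claw":0},{"dx":0,"dy":0,"dz":0.4,"ax":0,"ay":0,"az":0,"claw":0},{"dx":0,"dy":0,"dz":0.3,"ax":0,"ay":0,"az":0,"claw":0},{"dx":0,"dy":0,"dz":0.15,"ax":0,"ay":0,"az":0,"claw":0}]'
python3 -c "
from h import *
go(.4855,-.355,.023,93)"
```

```text
time_s: 15.62
eef_pos: [0.4875, -0.3561, 0.0245]
tool_rot: [0.688, 0.726, 0.001, 0.003]
force: [0.3, -0.8, 0.1]
finger_gap: 0.0194
t 15.62 pos [ 0.4875 -0.3561  0.0245] F [ 0.3 -0.8  0.1] gap 0.0194
shift cm (now axes) [ 0.12 -0.19  0.14] turn [0.28 0.18 0.12]  shift in goal axes [ 0.12 -0.19  0.15] |d| 0.3 rows>= 1
```

```bash
python3 -m jog '[{"dx":0,"dy":0,"dz":0.15,"ax":0.3,"ay":0.2,"az":0,"claw":0},{"dx":0,"dy":0,"dz":0.1,"ax":0,"ay":0,"az":0,"claw":0},{"dx":0,"dy":0,"dz":0,"ax":0,"ay":0,"az":0,"claw":0}]'
python3 -m jog '[{"dx":0,"dy":0,"dz":0,"ax":0,"ay":0,"az":0,"claw":0.3},{"dx":0,"dy":0,"dz":0,"ax":0,"ay":0,"az":0,"claw":0.6},{"dx":0,"dy":0,"dz":0,"ax":0,"ay":0,"az":0,"claw":0.6},{"dx":0,"dy":0,"dz":0,"ax":0,"ay":0,"az":0,"claw":0.6},{"dx":0,"dy":0,"dz":0,"ax":0,"ay":0,"az":0,"claw":0.6},{"dx":0,"dy":0,"dz":-1,"ax":0,"ay":0,"az":0,"claw":0.6},{"dx":0,"dy":0,"dz":-2,"ax":0,"ay":0,"az":0,"claw":0.6},{"dx":0,"dy":0,"dz":-3,"ax":0,"ay":0,"az":0,"claw":0.6},{"dx":0,"dy":0,"dz":-3,"ax":0,"ay":0,"az":0,"claw":0.6},{"dx":0,"dy":0,"dz":-3,"ax":0,"ay":0,"az":0,"claw":0.6},{"dx":0,"dy":0,"dz":-3,"ax":0,"ay":0,"az":0,"claw":0.6},{"dx":0,"dy":0,"dz":-3,"ax":0,"ay":0,"az":0,"claw":0.6},{"dx":0,"dy":0,"dz":-1,"ax":0,"ay":0,"az":0,"claw":0.6}]'
python3 -c "
from h import *
go(.5811,.0982,.18,96.1)
c=cam('wrist');cv2.imwrite('pics/e_w.png',c['color'])
c=cam('top');cv2.imwrite('pics/e_t.png',cv2.resize(c['color'][140:270,170:510],None,fx=2.3,fy=2.3))"
```

```text
time_s: 15.87
eef_pos: [0.4879, -0.3565, 0.0231]
tool_rot: [0.688, 0.726, 0.0, -0.0]
force: [-0.5, -0.9, -1.0]
finger_gap: 0.0197
time_s: 16.95
eef_pos: [0.486, -0.3548, 0.2217]
tool_rot: [0.688, 0.726, 0.0, -0.003]
force: [0.4, 0.2, 1.0]
finger_gap: 0.0568
t 16.95 pos [ 0.486  -0.3548  0.2217] F [0.4 0.2 1. ] gap 0.0568
shift cm (now axes) [44.7  11.97  4.33] turn [-0.25 -0.28 -3.  ]  shift in goal axes [44.03 14.27  4.17] |d| 46.5 rows>= 12
```

View pics/e_w.png

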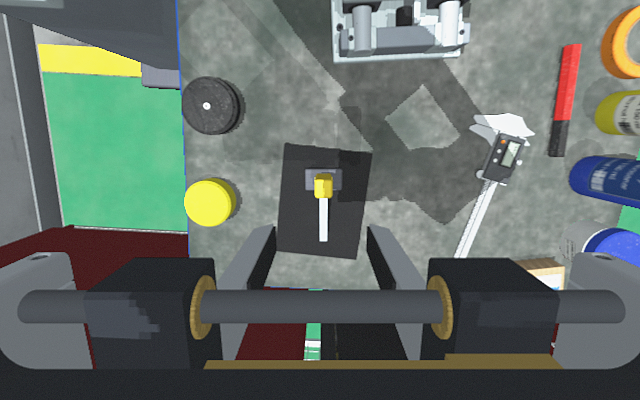

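View pics/e_t.png

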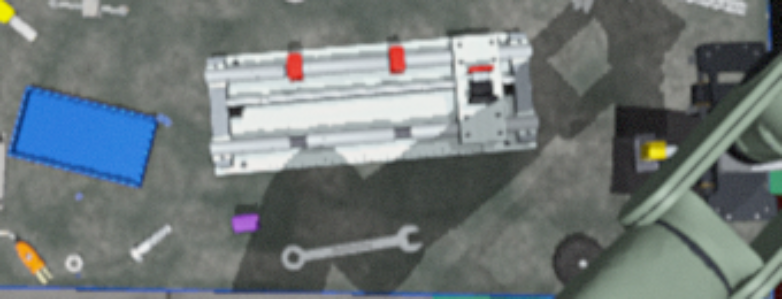

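Run:
```python
from h import *
c=cam("top")
for st,ce,m in blobs(c,[0,130,60],[8,255,255],10,(250,140,410,225)): print(st,ce,ray(c,ce,.092),ray(c,ce,.081))
go(.5811,.0982,.2,96.1)
```

```text
[339 160   7  12  65] [342.13846154 165.32307692] [ 0.59056474 -0.02898521  0.092     ] [ 0.59214874 -0.02936551  0.081     ]
[295 163   7  12  68] [297.72058824 168.63235294] [0.57892198 0.09461692 0.092     ] [0.58041569 0.09519511 0.081     ]
[374 169  10   3  20] [378.05 169.55] [ 0.58056918 -0.12941517  0.092     ] [ 0.58207567 -0.13057426  0.081     ]
t 17.1 pos [ 0.4842 -0.3532  0.2161] F [-0.2 -0.7  0.2] gap 0.0563
shift cm (now axes) [44.53 12.13  1.94] turn [-0.53 -0.6  -3.01]  shift in goal axes [43.85 14.43  1.61] |d| 46.2 rows>= 12
```

```bash
python3 -m jog '[{"dx":2,"dy":0.6,"dz":0,"ax":0,"ay":0,"az":-1,"claw":0.7},{"dx":3.5,"dy":1,"dz":0,"ax":0,"ay":0,"az":-1,"claw":0.7},{"dx":3.8,"dy":1,"dz":0,"ax":0,"ay":0,"az":-1,"claw":0.7},{"dx":3.8,"dy":1.1,"dz":0,"ax":0,"ay":0,"az":0,"claw":0.7},{"dx":3.8,"dy":1.1,"dz":0,"ax":0,"ay":0,"az":0,"claw":0.7},{"dx":3.8,"dy":1.1,"dz":0,"ax":0,"ay":0,"az":0,"claw":0.7},{"dx":3.8,"dy":1.2,"dz":0,"ax":0,"ay":0,"az":0,"claw":0.7},{"dx":3.8,"dy":1.2,"dz":0,"ax":0,"ay":0,"az":0,"claw":0.7},{"dx":3.8,"dy":1.2,"dz":0,"ax":0,"ay":0,"az":0,"claw":0.7},{"dx":3.5,"dy":1.2,"dz":0,"ax":0,"ay":0,"az":0,"claw":0.7},{"dx":2,"dy":0.6,"dz":0,"ax":0,"ay":0,"az":0,"claw":0.7},{"dx":0,"dy":0,"dz":0,"ax":0,"ay":0,"az":0,"claw":0.7}]'
python3 -c "
from h import *
go(.5811,.0982,.15,96.1)
c=cam('wrist');cv2.imwrite('pics/f_w.png',c['color'])
go(.5811,.0982,.15,96.1)"
```

```text
time_s: 18.1
eef_pos: [0.5395, 0.0529, 0.1804]
tool_rot: [0.671, 0.741, -0.012, -0.038]
force: [-0.8, 0.5, 0.5]
finger_gap: 0.066
t 18.1 pos [0.5395 0.0529 0.1804] F [-0.8  0.5  0.5] gap 0.066
shift cm (now axes) [3.98 4.79 2.87] turn [-3.98 -2.31 -0.42]  shift in goal axes [4.06 4.62 3.04] |d| 6.9 rows>= 2
t 18.15 pos [0.5386 0.0514 0.1796] F [-0.9 -0.2 -0.9] gap 0.0656
shift cm (now axes) [4.13 4.89 2.78] turn [-4.1  -2.27 -0.46]  shift in goal axes [4.2  4.72 2.96] |d| 7.0 rows>= 2
```

View pics/f_w.png

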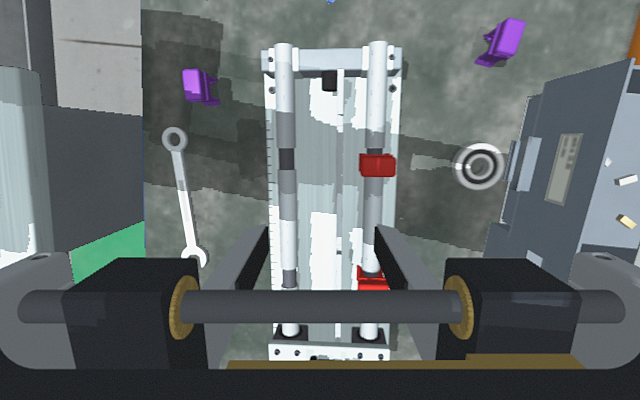

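```bash
python3 -m jog '[{"dx":1.8,"dy":2,"dz":0,"ax":-2.2,"ay":-1.2,"az":-0.4,"claw":0.7},{"dx":1.2,"dy":1.8,"dz":0,"ax":-1.8,"ay":-1,"az":0,"claw":0.7},{"dx":0.3,"dy":0.8,"dz":0,"ax":0,"ay":0,"az":0,"claw":0.7},{"dx":0,"dy":0,"dz":0,"ax":0,"ay":0,"az":0,"claw":0.7}]'
python3 -c "
from h import *
go(.5817,.0932,.15,96.1)
c=cam('wrist');cv2.imwrite('pics/g_w.png',c['color'])
for st,ce,m in blobs(c,[0,130,60],[8,255,255],100): print(st,ce,ray(c,ce,.092))
go(.5817,.0932,.15,96.1)"
```

```text
time_s: 18.48
eef_pos: [0.5765, 0.0853, 0.169]
tool_rot: [0.67, 0.742, -0.007, -0.005]
force: [-1.2, 0.2, 0.2]
finger_gap: 0.0658
t 18.48 pos [0.5765 0.0853 0.169 ] F [-1.2  0.2  0.2] gap 0.0658
shift cm (now axes) [0.73 0.63 1.89] turn [-0.94  0.1  -0.21]  shift in goal axes [0.73 0.6  1.9 ] |d| 2.1 rows>= 1
[311 178  34  29 844] [327.47511848 193.67772512] [0.58044424 0.09738139 0.092     ]
t 18.53 pos [0.5756 0.0848 0.1687] F [ 0.1 -0.4 -0.3] gap 0.0659
shift cm (now axes) [0.77 0.72 1.86] turn [-1.03  0.1  -0.25]  shift in goal axes [0.77 0.69 1.87] |d| 2.1 rows>= 1
```

View pics/g_w.png

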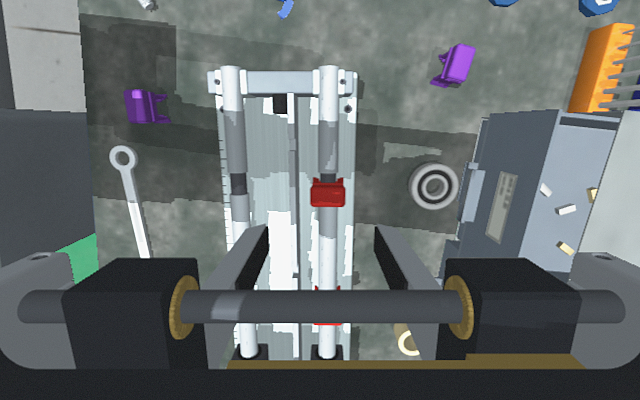

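```bash
python3 -m jog '[{"dx":0.7,"dy":0.6,"dz":1,"ax":-0.9,"ay":0.1,"az":-0.2,"claw":0.7},{"dx":0.2,"dy":0.2,"dz":1,"ax":-0.2,"ay":0,"az":0,"claw":0.7},{"dx":0,"dy":0,"dz":1,"ax":0,"ay":0,"az":0,"claw":0.7},{"dx":0,"dy":0,"dz":0,"ax":0,"ay":0,"az":0,"claw":0.7}]'
python3 -c "
from h import *
go(.581,.0945,.07,96.1)
c=cam('wrist');cv2.imwrite('pics/g2_w.png',c['color'])
go(.581,.0945,.07,96.1)"
```

```text
time_s: 18.87
eef_pos: [0.5806, 0.0886, 0.1351]
tool_rot: [0.671, 0.741, -0.002, -0.001]
force: [-0.6, 0.2, -0.6]
finger_gap: 0.0661
t 18.87 pos [0.5806 0.0886 0.1351] F [-0.6  0.2 -0.6] gap 0.0661
shift cm (now axes) [0.6  0.13 6.51] turn [-0.27  0.07 -0.39]  shift in goal axes [0.59 0.1  6.51] |d| 6.5 rows>= 2
t 18.92 pos [0.5812 0.0885 0.136 ] F [ 0.1  0.  -0. ] gap 0.0657
shift cm (now axes) [0.61 0.06 6.6 ] turn [-0.2   0.08 -0.39]  shift in goal axes [0.6  0.04 6.6 ] |d| 6.6 rows>= 2
```

View pics/g2_w.png

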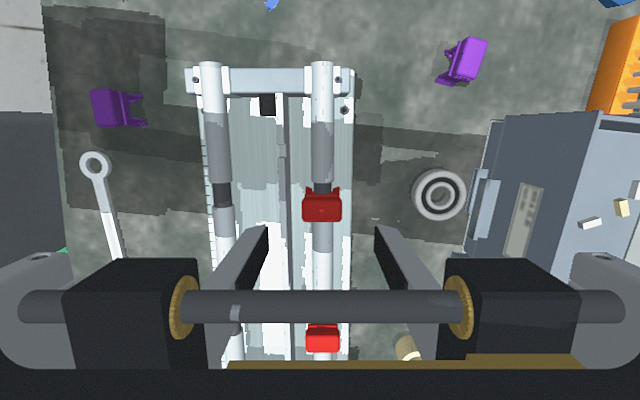

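```bash
python3 -m jog '[{"dx":0.5,"dy":0.05,"dz":1,"ax":-0.2,"ay":0,"az":-0.3,"claw":0.7},{"dx":0.2,"dy":0,"dz":1.2,"ax":0,"ay":0,"az":0,"claw":0.7},{"dx":0,"dy":0,"dz":1,"ax":0,"ay":0,"az":0,"claw":0.7},{"dx":0,"dy":0,"dz":0,"ax":0,"ay":0,"az":0,"claw":0.7}]'
python3 -c "
from h import *
go(.581,.0945,.07,96.1)
c=cam('wrist');cv2.imwrite('pics/g3_w.png',c['color'])
for st,ce,m in blobs(c,[0,130,60],[8,255,255],100): print(st,ce,ray(c,ce,.092),[ray(c,(ce[0],v),.094)[:2].round(4) for v in (st[1],st[1]+st[3])])
go(.581,.0945,.07,96.1)"
```

```text
time_s: 19.25
eef_pos: [0.5814, 0.0944, 0.1021]
tool_rot: [0.67, 0.743, -0.0, 0.001]
force: [-0.3, 0.7, -0.4]
finger_gap: 0.0657
t 19.25 pos [0.5814 0.0944 0.1021] F [-0.3  0.7 -0.4] gap 0.0657
shift cm (now axes) [ 0.02 -0.04  3.21] turn [ 0.09  0.11 -0.18]  shift in goal axes [ 0.01 -0.04  3.21] |d| 3.2 rows>= 1
[ 297  202   46   43 1588] [319.28526448 226.27644836] [0.58053797 0.0992137  0.092     ] [array([0.5789, 0.1159]), array([0.5818, 0.0871])]
[304 331  33  29 412] [320.06553398 349.30339806] [0.59052139 0.00615852 0.092     ] [array([0.5888, 0.0228]), array([ 0.5913, -0.0012])]
t 19.3 pos [0.5818 0.0945 0.1029] F [0.2 0.4 0.5] gap 0.0657
shift cm (now axes) [ 0.02 -0.09  3.29] turn [ 0.14  0.11 -0.18]  shift in goal axes [ 0.01 -0.08  3.29] |d| 3.3 rows>= 1
```

View pics/g3_w.png

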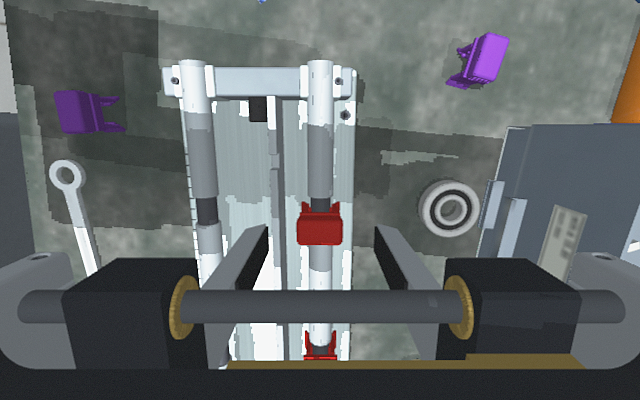

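```bash
python3 -m jog '[{"dx":0.1,"dy":-0.05,"dz":0.8,"ax":0.1,"ay":0.1,"az":-0.1,"claw":0.7},{"dx":0,"dy":0,"dz":1,"ax":0,"ay":0,"az":0,"claw":0.7},{"dx":0,"dy":0,"dz":0.9,"ax":0,"ay":0,"az":0,"claw":0.7},{"dx":0,"dy":0,"dz":0.5,"ax":0,"ay":0,"az":0,"claw":0.7},{"dx":0,"dy":0,"dz":0,"ax":0,"ay":0,"az":0,"claw":0.7}]'
python3 -c "
from h import *
go(.581,.0955,.07,96.1)"
```

```text
time_s: 19.72
eef_pos: [0.582, 0.0958, 0.0684]
tool_rot: [0.669, 0.744, 0.001, 0.001]
force: [0.4, 0.1, 0.8]
finger_gap: 0.066
t 19.72 pos [0.582  0.0958 0.0684] F [0.4 0.1 0.8] gap 0.066
shift cm (now axes) [-0.02 -0.11 -0.16] turn [ 0.13  0.02 -0.03]  shift in goal axes [-0.02 -0.11 -0.16] |d| 0.2 rows>= 1
```

Close with moderate force.

```bash
python3 -m jog '[{"dx":0,"dy":-0.1,"dz":-0.1,"ax":0,"ay":0,"az":0,"claw":0.5},{"dx":0,"dy":0,"dz":0,"ax":0,"ay":0,"az":0,"claw":0.25},{"dx":0,"dy":0,"dz":0,"ax":0,"ay":0,"az":0,"claw":0.25},{"dx":0,"dy":0,"dz":0,"ax":0,"ay":0,"az":0,"claw":0.25},{"dx":0,"dy":0,"dz":0,"ax":0,"ay":0,"az":0,"claw":0.25},{"dx":0,"dy":0,"dz":0,"ax":0,"ay":0,"az":0,"claw":0.25},{"dx":0,"dy":0,"dz":0,"ax":0,"ay":0,"az":0,"claw":0.25}]' 20
python3 -c "
from h import *
go(.581,.0955,.07,96.1)"
```

```text
time_s: 20.3
eef_pos: [0.5815, 0.0957, 0.0703]
tool_rot: [0.669, 0.744, 0.001, 0.001]
force: [-0.6, -0.0, -0.9]
finger_gap: 0.0296
t 20.3 pos [0.5815 0.0957 0.0703] F [-0.6 -0.  -0.9] gap 0.0296
shift cm (now axes) [-0.01 -0.05  0.03] turn [ 0.19  0.03 -0.03]  shift in goal axes [-0.01 -0.05  0.03] |d| 0.1 rows>= 1
```

```bash
python3 -m jog '[{"dx":0,"dy":0,"dz":-0.7,"ax":0,"ay":0,"az":0,"claw":0.25},{"dx":0,"dy":0,"dz":-1.5,"ax":0,"ay":0,"az":0,"claw":0.25},{"dx":0,"dy":0,"dz":-2,"ax":0,"ay":0,"az":0,"claw":0.25},{"dx":0,"dy":0,"dz":-3,"ax":0,"ay":0,"az":0,"claw":0.25},{"dx":0,"dy":0,"dz":-3,"ax":0,"ay":0,"az":0,"claw":0.25},{"dx":0,"dy":0,"dz":-2,"ax":0,"ay":0,"az":0,"claw":0.25},{"dx":0,"dy":0,"dz":-0.5,"ax":0,"ay":0,"az":0,"claw":0.25}]'
python3 -c "
from h import *
go(.47,.25,.2,77)
c=cam('top');cv2.imwrite('pics/i_t.png',cv2.resize(c['color'][140:270,150:490],None,fx=2.3,fy=2.3))"
```

```text
time_s: 20.88
eef_pos: [0.5784, 0.0956, 0.2015]
tool_rot: [0.669, 0.743, -0.001, -0.001]
force: [0.6, 0.2, -0.2]
finger_gap: 0.03
t 20.88 pos [0.5784 0.0956 0.2015] F [ 0.6  0.2 -0.2] gap 0.03
shift cm (now axes) [16.5  -9.15  0.19] turn [-0.22  0.02 19.06]  shift in goal axes [ 12.61 -14.04   0.15] |d| 18.9 rows>= 5
```

View pics/i_t.png

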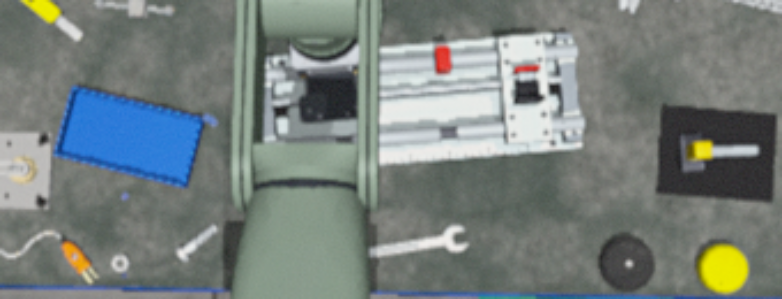

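```bash
python3 -m jog '[{"dx":1.5,"dy":-1,"dz":-0.5,"ax":0,"ay":0,"az":3,"claw":0.25},{"dx":2.5,"dy":-1.8,"dz":-0.3,"ax":0,"ay":0,"az":4,"claw":0.25},{"dx":2.5,"dy":-2.2,"dz":0,"ax":0,"ay":0,"az":4,"claw":0.25},{"dx":2.5,"dy":-2.2,"dz":0,"ax":0,"ay":0,"az":4,"claw":0.25},{"dx":2.2,"dy":-2.2,"dz":0,"ax":0,"ay":0,"az":3,"claw":0.25},{"dx":2,"dy":-2,"dz":0,"ax":0,"ay":0,"az":1,"claw":0.25},{"dx":1,"dy":-1,"dz":0,"ax":0,"ay":0,"az":0,"claw":0.25},{"dx":0,"dy":0,"dz":0,"ax":0,"ay":0,"az":0,"claw":0.25}]'
python3 -c "
from h import *
go(.47,.25,.2,77)
c=cam('wrist');cv2.imwrite('pics/j_w.png',c['color']); np.savez('pics/j.npz',**{k:c[k] for k in('K','R','t')})
for st,ce,m in blobs(c,[95,120,60],[125,255,255],3000,(0,0,640,240)):
  q=cv2.boxPoints(cv2.minAreaRect(np.argwhere(m)[:,::-1].astype(np.float32))); print(st,q.round(0).tolist(),[ray(c,p,.024)[:2].round(4).tolist() for p in q])
go(.47,.25,.2,77)"
```

```text
time_s: 21.6
eef_pos: [0.4583, 0.2499, 0.2007]
tool_rot: [0.789, 0.614, -0.006, -0.003]
force: [-0.2, -0.5, -0.7]
finger_gap: 0.0299
t 21.6 pos [0.4583 0.2499 0.2007] F [-0.2 -0.5 -0.7] gap 0.0299
shift cm (now axes) [0.3  1.13 0.06] turn [-0.72  0.38 -1.27]  shift in goal axes [0.27 1.14 0.07] |d| 1.2 rows>= 1
[  285     0    88   166 12955] [[285.0, 0.0], [371.0, -1.0], [372.0, 165.0], [286.0, 166.0]] [[0.4689, 0.4471], [0.5549, 0.4253], [0.5204, 0.2579], [0.4229, 0.282]]
[ 505    0  135   95 8910] [[505.0, 0.0], [639.0, 0.0], [639.0, 94.0], [505.0, 94.0]] [[0.6875, 0.3903], [0.819, 0.3561], [0.8185, 0.2623], [0.6777, 0.2985]]
t 21.65 pos [0.4587 0.2488 0.2005] F [-0.6 -0.6 -0.3] gap 0.03
shift cm (now axes) [0.39 1.06 0.03] turn [-0.72  0.43 -1.3 ]  shift in goal axes [0.37 1.07 0.05] |d| 1.1 rows>= 1
```

View pics/j_w.png

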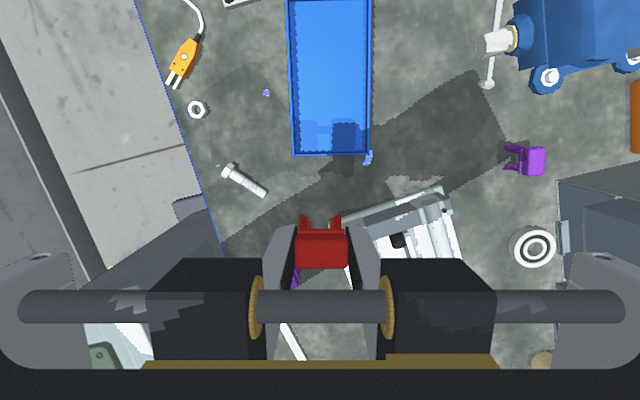

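```bash
python3 -c "
from h import *
c=dict(np.load('pics/j.npz'))
L,R=ray(c,(290,155),.024),ray(c,(369,153),.024)
L0,R0=ray(c,(288,2),.024),ray(c,(371,2),.024)
print(L,R,np.linalg.norm(L-R),L0,R0,np.linalg.norm(L0-R0))
d=((L0+R0)-(L+R))/2; print('yaw',np.degrees(np.arctan2(-d[0],d[1])))
d/=np.linalg.norm(d); m=(L+R)/2; print('near mid',m,'centre',m+d*.085,'A',m+d*.125,'B',m+d*.055)
"
```

```text
[0.43082104 0.29262332 0.024     ] [0.51986757 0.27234469 0.024     ] 0.09132637485969751 [0.47149074 0.44448729 0.024     ] [0.55438584 0.42296205 0.024     ] 0.0856442340072932
yaw -13.959136799770958
near mid [0.47534431 0.28248401 0.024     ] centre [0.49584884 0.36497379 0.024     ] A [0.50549803 0.40379251 0.024     ] B [0.48861195 0.33585975 0.024     ]
```

```bash
python3 -c "
from h import *
go(.5055,.404,.12,76.5)"
```

```text
t 21.65 pos [0.4587 0.2488 0.2005] F [-0.6 -0.6 -0.3] gap 0.03
shift cm (now axes) [16.25  0.8   7.91] turn [-0.72  0.44 -0.8 ]  shift in goal axes [16.18  0.92  8.05] |d| 18.1 rows>= 5
```

```bash
python3 -m jog '[{"dx":2,"dy":0.1,"dz":0,"ax":-0.7,"ay":0.4,"az":-0.7,"claw":0.25},{"dx":3,"dy":0.2,"dz":0.5,"ax":0,"ay":0,"az":0,"claw":0.25},{"dx":3,"dy":0.2,"dz":1,"ax":0,"ay":0,"az":0,"claw":0.25},{"dx":3,"dy":0.2,"dz":1,"ax":0,"ay":0,"az":0,"claw":0.25},{"dx":2.5,"dy":0.2,"dz":1,"ax":0,"ay":0,"az":0,"claw":0.25},{"dx":1.5,"dy":0,"dz":1,"ax":0,"ay":0,"az":0,"claw":0.25},{"dx":0.5,"dy":0,"dz":1,"ax":0,"ay":0,"az":0,"claw":0.25},{"dx":0,"dy":0,"dz":0,"ax":0,"ay":0,"az":0,"claw":0.25}]'
python3 -c "
from h import *
go(.5055,.404,.07,76.5)"
```

```text
time_s: 22.32
eef_pos: [0.5118, 0.3923, 0.1349]
tool_rot: [0.789, 0.615, -0.004, 0.003]
force: [-0.3, -0.1, -0.6]
finger_gap: 0.0299
t 22.32 pos [0.5118 0.3923 0.1349] F [-0.3 -0.1 -0.6] gap 0.0299
shift cm (now axes) [ 1.04 -0.9   6.48] turn [-0.01  0.57 -0.61]  shift in goal axes [ 0.99 -0.89  6.49] |d| 6.6 rows>= 2
```

```bash
python3 -m jog '[{"dx":0.8,"dy":-0.7,"dz":1.2,"ax":0,"ay":0.5,"az":-0.6,"claw":0.25},{"dx":0.2,"dy":-0.3,"dz":1.5,"ax":0,"ay":0,"az":0,"claw":0.25},{"dx":0,"dy":0,"dz":1.2,"ax":0,"ay":0,"az":0,"claw":0.25},{"dx":0,"dy":0,"dz":0.5,"ax":0,"ay":0,"az":0,"claw":0.25},{"dx":0,"dy":0,"dz":0,"ax":0,"ay":0,"az":0,"claw":0.25}]'
python3 -c "
from h import *
go(.5055,.404,.032,76.5)
c=cam('scene');cv2.imwrite('pics/k.png', cv2.resize(c['color'][230:380,130:330],None,fx=4,fy=4,interpolation=cv2.INTER_CUBIC))
go(.5055,.404,.032,76.5)"
```

```text
time_s: 22.73
eef_pos: [0.5065, 0.3968, 0.0873]
tool_rot: [0.787, 0.617, -0.003, 0.002]
force: [-0.5, 0.0, -0.6]
finger_gap: 0.0303
t 22.73 pos [0.5065 0.3968 0.0873] F [-0.5  0.  -0.6] gap 0.0303
shift cm (now axes) [ 0.71 -0.27  5.53] turn [-0.06  0.36 -0.32]  shift in goal axes [ 0.68 -0.27  5.53] |d| 5.6 rows>= 2
t 22.78 pos [0.5067 0.3968 0.0877] F [-0.6 -0.6 -0.6] gap 0.0298
shift cm (now axes) [ 0.71 -0.28  5.57] turn [-0.04  0.36 -0.32]  shift in goal axes [ 0.67 -0.29  5.57] |d| 5.6 rows>= 2
```

View pics/k.png

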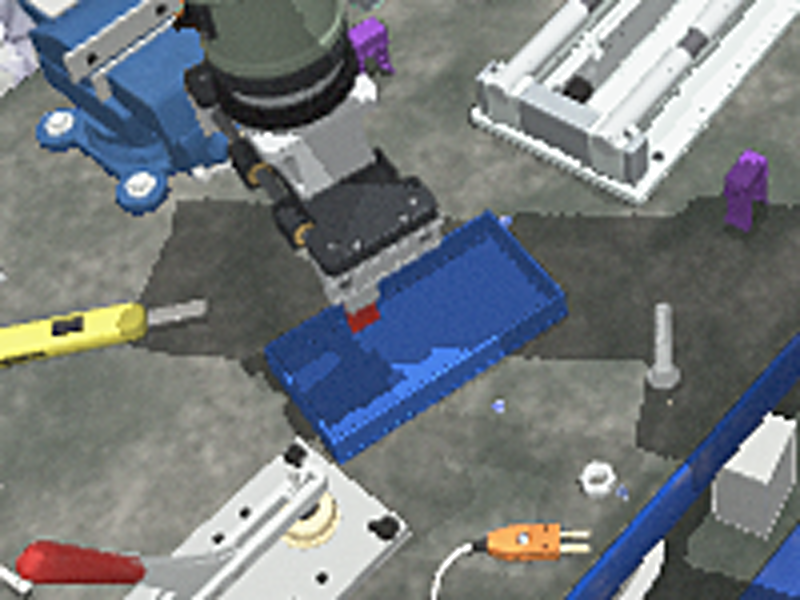

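```bash
python3 -m jog '[{"dx":0.6,"dy":-0.2,"dz":1,"ax":0,"ay":0.3,"az":-0.3,"claw":0.25},{"dx":0.1,"dy":-0.1,"dz":1.3,"ax":0,"ay":0,"az":0,"claw":0.25},{"dx":0,"dy":0,"dz":1.3,"ax":0,"ay":0,"az":0,"claw":0.25},{"dx":0,"dy":0,"dz":0.8,"ax":0,"ay":0,"az":0,"claw":0.25},{"dx":0,"dy":0,"dz":0.3,"ax":0,"ay":0,"az":0,"claw":0.25},{"dx":0,"dy":0,"dz":0,"ax":0,"ay":0,"az":0,"claw":0.25}]'
python3 -c "
from h import *
go(.5055,.404,.030,76.5)"
```

```text
time_s: 23.28
eef_pos: [0.5078, 0.4047, 0.0388]
tool_rot: [0.786, 0.619, 0.002, 0.0]
force: [-0.2, -0.1, -0.5]
finger_gap: 0.0297
t 23.28 pos [0.5078 0.4047 0.0388] F [-0.2 -0.1 -0.5] gap 0.0297
shift cm (now axes) [-0.12 -0.21  0.88] turn [ 0.17 -0.15 -0.08]  shift in goal axes [-0.12 -0.21  0.88] |d| 0.9 rows>= 1
```

```bash
python3 -m jog '[{"dx":0,"dy":-0.1,"dz":0.3,"ax":0.1,"ay":-0.1,"az":0,"claw":0.25},{"dx":0,"dy":-0.1,"dz":0.3,"ax":0,"ay":0,"az":0,"claw":0.25},{"dx":0,"dy":0,"dz":0.2,"ax":0,"ay":0,"az":0,"claw":0.25},{"dx":0,"dy":0,"dz":0.1,"ax":0,"ay":0,"az":0,"claw":0.25},{"dx":0,"dy":0,"dz":0,"ax":0,"ay":0,"az":0,"claw":0.25}]'
python3 -c "
from h import *
go(.5055,.404,.030,76.5)"
```

```text
time_s: 23.7
eef_pos: [0.5062, 0.4058, 0.0298]
tool_rot: [0.786, 0.619, 0.001, 0.0]
force: [-0.2, -0.9, -0.6]
finger_gap: 0.0296
t 23.7 pos [0.5062 0.4058 0.0298] F [-0.2 -0.9 -0.6] gap 0.0296
shift cm (now axes) [-0.19 -0.03 -0.02] turn [ 0.12 -0.09 -0.05]  shift in goal axes [-0.19 -0.03 -0.02] |d| 0.2 rows>= 1
```

```bash
python3 -m jog '[{"dx":0,"dy":0,"dz":0.12,"ax":0,"ay":0,"az":0,"claw":0.25},{"dx":0,"dy":0,"dz":0.1,"ax":0,"ay":0,"az":0,"claw":0.25}]'
```

```text
time_s: 23.87
eef_pos: [0.5068, 0.4064, 0.0294]
tool_rot: [0.786, 0.619, 0.002, 0.0]
force: [-2.8, -0.8, 5.0]
finger_gap: 0.0299
```

Touching. Release and open modestly, then rise.

```bash
python3 -m jog '[{"dx":0,"dy":0,"dz":-0.03,"ax":0,"ay":0,"az":0,"claw":0.4},{"dx":0,"dy":0,"dz":0,"ax":0,"ay":0,"az":0,"claw":0.5},{"dx":0,"dy":0,"dz":0,"ax":0,"ay":0,"az":0,"claw":0.5},{"dx":0,"dy":0,"dz":0,"ax":0,"ay":0,"az":0,"claw":0.5},{"dx":0,"dy":0,"dz":-0.5,"ax":0,"ay":0,"az":0,"claw":0.5},{"dx":0,"dy":0,"dz":-1,"ax":0,"ay":0,"az":0,"claw":0.5},{"dx":0,"dy":0,"dz":-2,"ax":0,"ay":0,"az":0,"claw":0.5},{"dx":0,"dy":0,"dz":-3,"ax":0,"ay":0,"az":0,"claw":0.5},{"dx":0,"dy":0,"dz":-3,"ax":0,"ay":0,"az":0,"claw":0.5},{"dx":0,"dy":0,"dz":-3,"ax":0,"ay":0,"az":0,"claw":0.6},{"dx":0,"dy":0,"dz":-3,"ax":0,"ay":0,"az":0,"claw":0.6},{"dx":0,"dy":0,"dz":-2,"ax":0,"ay":0,"az":0,"claw":0.6}]'
python3 -c "
from h import *
c=cam('scene');cv2.imwrite('pics/l.png', cv2.resize(c['color'][230:380,130:330],None,fx=3,fy=3,interpolation=cv2.INTER_CUBIC))
c=cam('top');cv2.imwrite('pics/l_t.png',cv2.resize(c['color'][140:270,390:510],None,fx=4,fy=4))
go(.4879,-.3565,.22,93)"
```

```text
time_s: 24.87
eef_pos: [0.5023, 0.4033, 0.2078]
tool_rot: [0.786, 0.619, -0.004, -0.0]
force: [0.1, -0.3, 1.2]
finger_gap: 0.0564
t 24.97 pos [0.5044 0.4046 0.2105] F [0.9 0.1 0.3] gap 0.0564
shift cm (now axes) [-74.37  16.24  -0.86] turn [ -0.07   0.07 -16.56]  shift in goal axes [-75.92  -5.63  -0.95] |d| 76.1 rows>= 19
```

View pics/l.png

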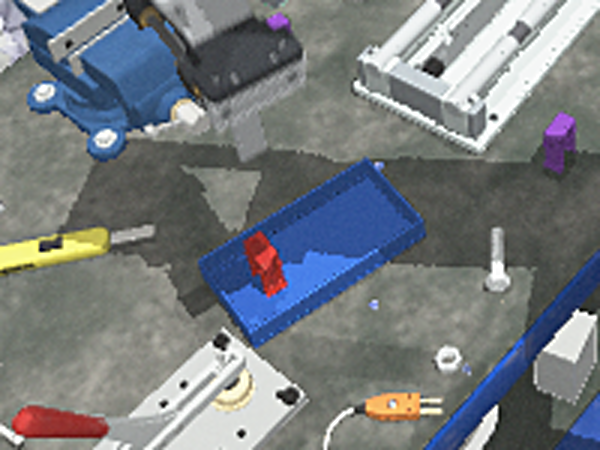

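View pics/l_t.png

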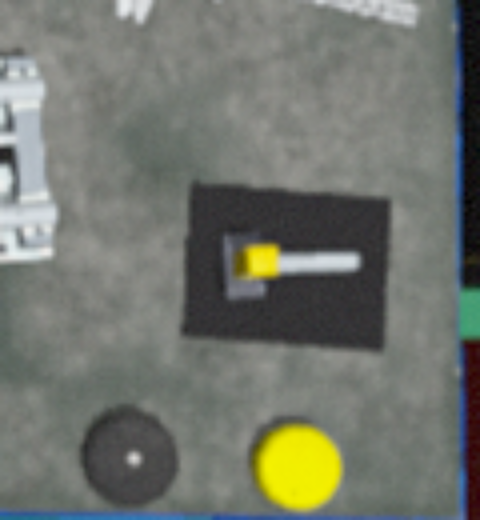

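```bash
python3 -m jog '[{"dx":-2,"dy":0.5,"dz":0,"ax":0,"ay":0,"az":-2,"claw":0.6},{"dx":-3.5,"dy":0.8,"dz":0,"ax":0,"ay":0,"az":-2,"claw":0.6},{"dx":-3.8,"dy":0.6,"dz":0,"ax":0,"ay":0,"az":-3,"claw":0.6},{"dx":-3.8,"dy":0.4,"dz":0,"ax":0,"ay":0,"az":-3,"claw":0.6},{"dx":-3.8,"dy":0.1,"dz":0,"ax":0,"ay":0,"az":-3,"claw":0.6},{"dx":-3.8,"dy":-0.1,"dz":0,"ax":0,"ay":0,"az":-3,"claw":0.6},{"dx":-3.8,"dy":-0.2,"dz":0,"ax":0,"ay":0,"az":-2,"claw":0.6},{"dx":-3.8,"dy":-0.3,"dz":0,"ax":0,"ay":0,"az":0,"claw":0.6},{"dx":-3.8,"dy":-0.3,"dz":0,"ax":0,"ay":0,"az":0,"claw":0.6}]'
python3 -c "
from h import *
go(.4879,-.3565,.22,93)"
```

```text
time_s: 25.72
eef_pos: [0.4991, 0.0758, 0.2043]
tool_rot: [0.668, 0.745, -0.002, -0.003]
force: [1.0, 0.4, -0.7]
finger_gap: 0.0564
t 25.72 pos [0.4991 0.0758 0.2043] F [ 1.   0.4 -0.7] gap 0.0564
shift cm (now axes) [-42.85  -5.83  -1.63] turn [-0.41 -0.12  3.24]  shift in goal axes [-43.12  -3.38  -1.57] |d| 43.3 rows>= 11
```

```bash
python3 -m jog '[{"dx":-3.8,"dy":-0.5,"dz":-0.3,"ax":-0.3,"ay":0,"az":0.6,"claw":0.6},{"dx":-3.8,"dy":-0.5,"dz":-0.3,"ax":0,"ay":0,"az":0.6,"claw":0.6},{"dx":-3.8,"dy":-0.4,"dz":-0.3,"ax":0,"ay":0,"az":0.6,"claw":0.6},{"dx":-3.8,"dy":-0.4,"dz":-0.3,"ax":0,"ay":0,"az":0,"claw":0.6},{"dx":-3.8,"dy":-0.3,"dz":-0.2,"ax":0,"ay":0,"az":0,"claw":0.6},{"dx":-3.8,"dy":-0.3,"dz":0,"ax":0,"ay":0,"az":0,"claw":0.6},{"dx":-3.8,"dy":-0.3,"dz":0,"ax":0,"ay":0,"az":0,"claw":0.6},{"dx":-3.8,"dy":-0.3,"dz":0,"ax":0,"ay":0,"az":0,"claw":0.6},{"dx":-3.8,"dy":-0.3,"dz":0,"ax":0,"ay":0,"az":0,"claw":0.6},{"dx":-3,"dy":-0.2,"dz":0,"ax":0,"ay":0,"az":0,"claw":0.6},{"dx":-2,"dy":0,"dz":0,"ax":0,"ay":0,"az":0,"claw":0.6},{"dx":-0.5,"dy":0,"dz":0,"ax":0,"ay":0,"az":0,"claw":0.6},{"dx":0,"dy":0,"dz":0,"ax":0,"ay":0,"az":0,"claw":0.6}]'
python3 -c "
from h import *
go(.4879,-.3565,.1,93)
c=cam('wrist');cv2.imwrite('pics/m_w.png',c['color'])
go(.4879,-.3565,.1,93)"
```

```text
time_s: 26.8
eef_pos: [0.4816, -0.3464, 0.2034]
tool_rot: [0.684, 0.73, -0.003, -0.011]
force: [0.2, 0.2, -0.0]
finger_gap: 0.0567
t 26.8 pos [ 0.4816 -0.3464  0.2034] F [ 0.2  0.2 -0. ] gap 0.0567
shift cm (now axes) [-1.17  0.76 10.31] turn [-1.1  -0.66  0.72]  shift in goal axes [-1.04  0.57 10.34] |d| 10.4 rows>= 3
t 26.85 pos [ 0.4815 -0.3456  0.2032] F [ 0.1  0.4 -0.3] gap 0.0564
shift cm (now axes) [-1.25  0.77 10.29] turn [-1.13 -0.68  0.76]  shift in goal axes [-1.12  0.58 10.32] |d| 10.4 rows>= 3
```

View pics/m_w.png

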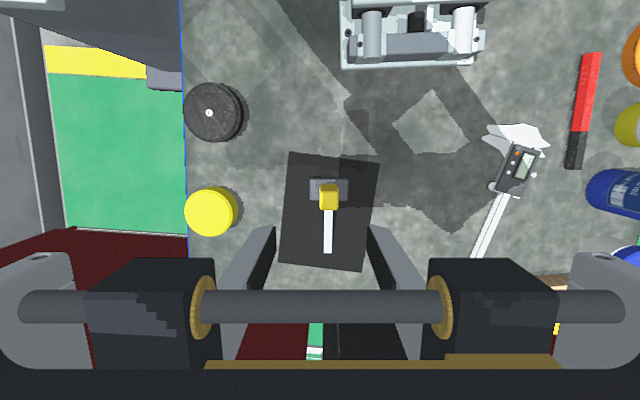

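```bash
python3 -m jog '[{"dx":-0.8,"dy":0.5,"dz":1.5,"ax":-1,"ay":-0.6,"az":0.6,"claw":0.6},{"dx":-0.3,"dy":0.2,"dz":2,"ax":0,"ay":0,"az":0,"claw":0.6},{"dx":0,"dy":0,"dz":2,"ax":0,"ay":0,"az":0,"claw":0.6},{"dx":0,"dy":0,"dz":2,"ax":0,"ay":0,"az":0,"claw":0.6},{"dx":0,"dy":0,"dz":1,"ax":0,"ay":0,"az":0,"claw":0.6},{"dx":0,"dy":0,"dz":0,"ax":0,"ay":0,"az":0,"claw":0.6}]'
python3 -c "
from h import *
go(.4879,-.3565,.0231,93.1)
c=cam('wrist');cv2.imwrite('pics/n_w.png',c['color'])
go(.4879,-.3565,.0231,93.1)"
```

```text
time_s: 27.35
eef_pos: [0.4911, -0.3453, 0.116]
tool_rot: [0.684, 0.729, 0.001, -0.002]
force: [-0.3, -0.0, -0.1]
finger_gap: 0.0562
t 27.35 pos [ 0.4911 -0.3453  0.116 ] F [-0.3 -0.  -0.1] gap 0.0562
shift cm (now axes) [-1.14 -0.39  9.29] turn [-0.   -0.24  0.58]  shift in goal axes [-1.1  -0.38  9.29] |d| 9.4 rows>= 3
t 27.4 pos [ 0.4914 -0.3454  0.1168] F [0.3 0.9 0.9] gap 0.0561
shift cm (now axes) [-1.12 -0.42  9.37] turn [ 0.03 -0.22  0.59]  shift in goal axes [-1.09 -0.41  9.37] |d| 9.4 rows>= 3
```

View pics/n_w.png

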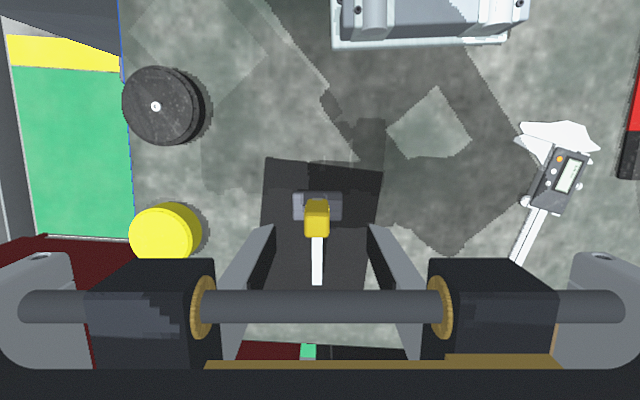

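```bash
python3 -m jog '[{"dx":-0.8,"dy":-0.3,"dz":1,"ax":0,"ay":-0.2,"az":0.5,"claw":0.6},{"dx":-0.3,"dy":-0.1,"dz":1.5,"ax":0,"ay":0,"az":0,"claw":0.6},{"dx":0,"dy":0,"dz":1.5,"ax":0,"ay":0,"az":0,"claw":0.6},{"dx":0,"dy":0,"dz":0.5,"ax":0,"ay":0,"az":0,"claw":0.6},{"dx":0,"dy":0,"dz":0,"ax":0,"ay":0,"az":0,"claw":0.6}]'
python3 -c "
from h import *
go(.4879,-.3565,.0231,93.1)"
```

```text
time_s: 27.82
eef_pos: [0.492, -0.3595, 0.0759]
tool_rot: [0.686, 0.727, -0.0, 0.006]
force: [-0.2, 0.1, 0.3]
finger_gap: 0.0561
t 27.82 pos [ 0.492  -0.3595  0.0759] F [-0.2  0.1  0.3] gap 0.0561
shift cm (now axes) [ 0.37 -0.43  5.28] turn [0.48 0.54 0.2 ]  shift in goal axes [ 0.32 -0.39  5.28] |d| 5.3 rows>= 2
```

```bash
python3 -m jog '[{"dx":0.2,"dy":-0.3,"dz":1,"ax":0.4,"ay":0.4,"az":0.2,"claw":0.6},{"dx":0,"dy":-0.2,"dz":1.3,"ax":0.1,"ay":0.1,"az":0,"claw":0.6},{"dx":0,"dy":0,"dz":1,"ax":0,"ay":0,"az":0,"claw":0.6},{"dx":0,"dy":0,"dz":0.5,"ax":0,"ay":0,"az":0,"claw":0.6},{"dx":0,"dy":0,"dz":0,"ax":0,"ay":0,"az":0,"claw":0.6}]'
python3 -c "
from h import *
go(.4879,-.3565,.0231,93.1)"
```

```text
time_s: 28.23
eef_pos: [0.4881, -0.3599, 0.0374]
tool_rot: [0.688, 0.726, -0.001, 0.002]
force: [0.3, 0.2, 0.3]
finger_gap: 0.0565
t 28.23 pos [ 0.4881 -0.3599  0.0374] F [0.3 0.2 0.3] gap 0.0565
shift cm (now axes) [ 0.35 -0.    1.43] turn [ 0.15  0.24 -0.05]  shift in goal axes [ 0.34 -0.    1.43] |d| 1.5 rows>= 1
```

```bash
python3 -m jog '[{"dx":0.3,"dy":0,"dz":0.5,"ax":0.1,"ay":0.2,"az":0,"claw":0.6},{"dx":0.1,"dy":0,"dz":0.5,"ax":0,"ay":0,"az":0,"claw":0.6},{"dx":0,"dy":0,"dz":0.4,"ax":0,"ay":0,"az":0,"claw":0.6},{"dx":0,"dy":0,"dz":0.1,"ax":0,"ay":0,"az":0,"claw":0.6}]'
python3 -c "
from h import *
go(.4879,-.3565,.0231,93.1)"
```

```text
time_s: 28.57
eef_pos: [0.4881, -0.3556, 0.021]
tool_rot: [0.688, 0.726, 0.0, 0.001]
force: [0.4, 0.3, 0.6]
finger_gap: 0.0561
t 28.57 pos [ 0.4881 -0.3556  0.021 ] F [0.4 0.3 0.6] gap 0.0561
shift cm (now axes) [-0.09 -0.03 -0.21] turn [ 0.05  0.03 -0.05]  shift in goal axes [-0.09 -0.03 -0.21] |d| 0.2 rows>= 1
```

```bash
python3 -m jog '[{"dx":-0.1,"dy":0,"dz":-0.15,"ax":0,"ay":0,"az":0,"claw":0.3},{"dx":0,"dy":0,"dz":0,"ax":0,"ay":0,"az":0,"claw":0},{"dx":0,"dy":0,"dz":0,"ax":0,"ay":0,"az":0,"claw":0},{"dx":0,"dy":0,"dz":0,"ax":0,"ay":0,"az":0,"claw":0},{"dx":0,"dy":0,"dz":0,"ax":0,"ay":0,"az":0,"claw":0},{"dx":0,"dy":0,"dz":0,"ax":0,"ay":0,"az":0,"claw":0},{"dx":0,"dy":0,"dz":0,"ax":0,"ay":0,"az":0,"claw":0}]' 60
python3 -c "
from h import *
go(.5694,.2076,.0231,96.1)"
```

```text
time_s: 29.15
eef_pos: [0.4888, -0.3573, 0.0236]
tool_rot: [0.688, 0.726, 0.0, 0.001]
force: [-0.5, -0.6, -0.7]
finger_gap: 0.0194
t 29.15 pos [ 0.4888 -0.3573  0.0236] F [-0.5 -0.6 -0.7] gap 0.0194
shift cm (now axes) [ 5.598e+01  1.107e+01 -4.000e-02] turn [ 0.11  0.12 -3.03]  shift in goal axes [5.531e+01 1.401e+01 5.000e-02] |d| 57.1 rows>= 14
```

```bash
python3 -m jog '[{"dx":0,"dy":0,"dz":-1,"ax":0,"ay":0,"az":0,"claw":0},{"dx":0,"dy":0,"dz":-2,"ax":0,"ay":0,"az":0,"claw":0},{"dx":0,"dy":0,"dz":-3,"ax":0,"ay":0,"az":0,"claw":0},{"dx":0,"dy":0,"dz":-3,"ax":0,"ay":0,"az":0,"claw":0},{"dx":0,"dy":0,"dz":-3.5,"ax":0,"ay":0,"az":0,"claw":0},{"dx":0,"dy":0,"dz":-3.5,"ax":0,"ay":0,"az":0,"claw":0},{"dx":0,"dy":0,"dz":-3,"ax":0,"ay":0,"az":0,"claw":0},{"dx":0,"dy":0,"dz":-2,"ax":0,"ay":0,"az":0,"claw":0}]'
python3 -c "
from h import *
go(.5832,.0784,.22,96.1)"
```

```text
time_s: 29.82
eef_pos: [0.4833, -0.3519, 0.2366]
tool_rot: [0.688, 0.726, 0.0, -0.009]
force: [1.4, -0.1, -1.6]
finger_gap: 0.0196
t 29.82 pos [ 0.4833 -0.3519  0.2366] F [ 1.4 -0.1 -1.6] gap 0.0196
shift cm (now axes) [42.41 12.29  2.09] turn [-0.67 -0.79 -3.04]  shift in goal axes [41.73 14.5   1.66] |d| 44.2 rows>= 11
```

```bash
python3 -m jog '[{"dx":2,"dy":0.6,"dz":0,"ax":-0.5,"ay":-0.5,"az":-0.7,"claw":0},{"dx":3.3,"dy":1,"dz":0,"ax":-0.3,"ay":-0.3,"az":-0.7,"claw":0},{"dx":3.6,"dy":1.1,"dz":0,"ax":-0.2,"ay":-0.2,"az":-0.7,"claw":0},{"dx":3.6,"dy":1.1,"dz":0,"ax":-0.2,"ay":-0.2,"az":-0.5,"claw":0},{"dx":3.6,"dy":1.1,"dz":0,"ax":-0.2,"ay":-0.2,"az":0,"claw":0},{"dx":3.6,"dy":1.1,"dz":0,"ax":-0.2,"ay":-0.2,"az":0,"claw":0}]'
python3 -c "
from h import *
go(.5832,.0784,.22,96.1)"
```

```text
time_s: 30.32
eef_pos: [0.5309, -0.1559, 0.2498]
tool_rot: [0.676, 0.737, 0.001, 0.025]
force: [1.4, 0.6, -1.5]
finger_gap: 0.0196
t 30.32 pos [ 0.5309 -0.1559  0.2498] F [ 1.4  0.6 -1.5] gap 0.0196
shift cm (now axes) [22.99  7.13  2.41] turn [ 1.93  2.05 -1.18]  shift in goal axes [22.74  7.69  2.98] |d| 24.2 rows>= 6
```

```bash
python3 -m jog '[{"dx":3.6,"dy":1.1,"dz":0,"ax":0.8,"ay":1,"az":-0.6,"claw":0},{"dx":3.6,"dy":1.1,"dz":0.2,"ax":0.8,"ay":1,"az":-0.6,"claw":0},{"dx":3.6,"dy":1.1,"dz":0.3,"ax":0,"ay":0,"az":0,"claw":0},{"dx":3.6,"dy":1.1,"dz":0.3,"ax":0,"ay":0,"az":0,"claw":0},{"dx":3,"dy":1,"dz":0.3,"ax":0,"ay":0,"az":0,"claw":0},{"dx":2,"dy":0.8,"dz":0,"ax":0,"ay":0,"az":0,"claw":0},{"dx":0.5,"dy":0.2,"dz":0,"ax":0,"ay":0,"az":0,"claw":0},{"dx":0,"dy":0,"dz":0,"ax":0,"ay":0,"az":0,"claw":0}]'
python3 -c "
from h import *
go(.5832,.0784,.12,96.1)"
```

```text
time_s: 30.98
eef_pos: [0.5729, 0.0677, 0.2431]
tool_rot: [0.664, 0.747, 0.004, 0.003]
force: [0.7, -0.4, -1.3]
finger_gap: 0.0197
t 30.98 pos [0.5729 0.0677 0.2431] F [ 0.7 -0.4 -1.3] gap 0.0197
shift cm (now axes) [ 0.92  1.03 12.32] turn [ 0.55 -0.1   0.64]  shift in goal axes [ 0.96  1.13 12.31] |d| 12.4 rows>= 4
```

```bash
python3 -m jog '[{"dx":0.6,"dy":0.7,"dz":1.5,"ax":0.5,"ay":-0.1,"az":0.6,"claw":0},{"dx":0.4,"dy":0.4,"dz":2,"ax":0,"ay":0,"az":0,"claw":0},{"dx":0.1,"dy":0,"dz":2.5,"ax":0,"ay":0,"az":0,"claw":0},{"dx":0,"dy":0,"dz":2.5,"ax":0,"ay":0,"az":0,"claw":0},{"dx":0,"dy":0,"dz":1.5,"ax":0,"ay":0,"az":0,"claw":0},{"dx":0,"dy":0,"dz":0.5,"ax":0,"ay":0,"az":0,"claw":0},{"dx":0,"dy":0,"dz":0,"ax":0,"ay":0,"az":0,"claw":0}]'
python3 -c "
from h import *
go(.5832,.0784,.1,96.1)"
```

```text
time_s: 31.57
eef_pos: [0.5851, 0.0715, 0.14]
tool_rot: [0.671, 0.742, 0.001, 0.005]
force: [-0.6, -0.2, -1.0]
finger_gap: 0.02
t 31.57 pos [0.5851 0.0715 0.14  ] F [-0.6 -0.2 -1. ] gap 0.02
shift cm (now axes) [ 0.73 -0.15  3.99] turn [ 0.42  0.35 -0.33]  shift in goal axes [ 0.71 -0.12  4.  ] |d| 4.1 rows>= 1
```

```bash
python3 -m jog '[{"dx":0.6,"dy":-0.1,"dz":0.6,"ax":0.4,"ay":0.3,"az":-0.3,"claw":0},{"dx":0.2,"dy":-0.1,"dz":0.9,"ax":0,"ay":0,"az":0,"claw":0},{"dx":0,"dy":0,"dz":0.9,"ax":0,"ay":0,"az":0,"claw":0},{"dx":0,"dy":0,"dz":0.5,"ax":0,"ay":0,"az":0,"claw":0},{"dx":0,"dy":0,"dz":0,"ax":0,"ay":0,"az":0,"claw":0}]'
python3 -c "
from h import *
go(.5832,.0784,.0784,96.1)
for n in('scene','wrist'):
  c=cam(n); cv2.imwrite(f'pics/o_{n}.png', c['color'] if n=='wrist' else cv2.resize(c['color'][150:290,205:405],None,fx=4,fy=4,interpolation=cv2.INTER_CUBIC))
go(.5832,.0784,.0784,96.1)"
```

```text
time_s: 31.98
eef_pos: [0.585, 0.0773, 0.1128]
tool_rot: [0.67, 0.743, 0.002, 0.003]
force: [-0.1, 0.2, -0.9]
finger_gap: 0.0196
t 31.98 pos [0.585  0.0773 0.1128] F [-0.1  0.2 -0.9] gap 0.0196
shift cm (now axes) [ 0.13 -0.19  3.44] turn [ 0.38  0.1  -0.18]  shift in goal axes [ 0.13 -0.16  3.44] |d| 3.4 rows>= 1
t 32.08 pos [0.5855 0.0774 0.1137] F [-0.7  0.1 -0.4] gap 0.0197
shift cm (now axes) [ 0.13 -0.24  3.53] turn [ 0.44  0.11 -0.17]  shift in goal axes [ 0.13 -0.22  3.53] |d| 3.5 rows>= 1
```

View pics/o_scene.png

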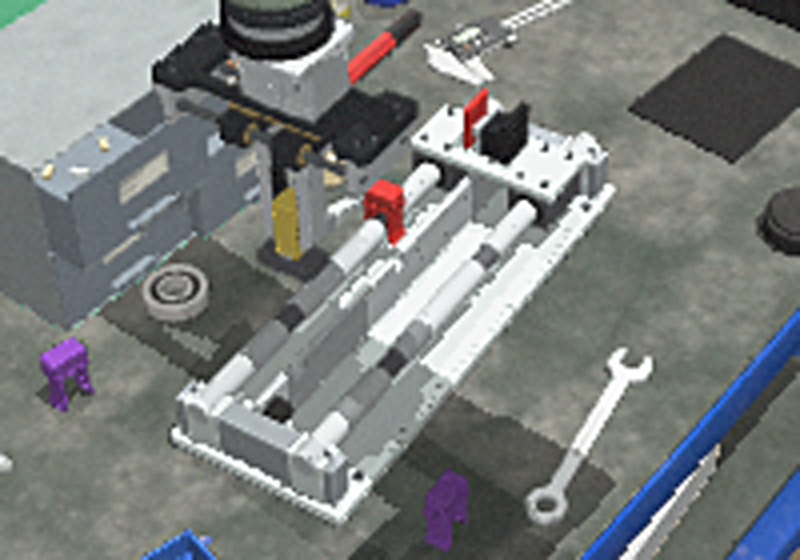

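View pics/o_wrist.png

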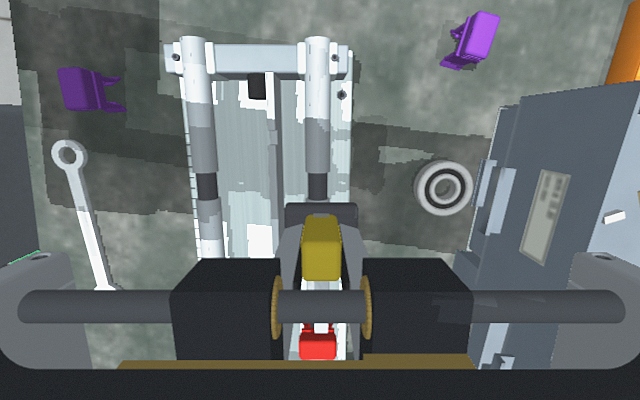

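```bash
python3 -m jog '[{"dx":0.1,"dy":-0.2,"dz":0.7,"ax":0.3,"ay":0.1,"az":-0.2,"claw":0},{"dx":0,"dy":-0.05,"dz":0.8,"ax":0,"ay":0,"az":0,"claw":0},{"dx":0,"dy":0,"dz":0.8,"ax":0,"ay":0,"az":0,"claw":0},{"dx":0,"dy":0,"dz":0.4,"ax":0,"ay":0,"az":0,"claw":0},{"dx":0,"dy":0,"dz":0.3,"ax":0,"ay":0,"az":0,"claw":0}]'
python3 -c "
from h import *
go(.5832,.0784,.0784,96.1)"
```

```text
time_s: 32.5
eef_pos: [0.5847, 0.0784, 0.0832]
tool_rot: [0.668, 0.744, 0.002, 0.002]
force: [-0.8, -0.1, -0.4]
finger_gap: 0.0196
t 32.5 pos [0.5847 0.0784 0.0832] F [-0.8 -0.1 -0.4] gap 0.0196
shift cm (now axes) [ 0.02 -0.16  0.48] turn [0.39 0.04 0.08]  shift in goal axes [ 0.02 -0.15  0.48] |d| 0.5 rows>= 1
```

```bash
python3 -m jog '[{"dx":0,"dy":-0.15,"dz":0.25,"ax":0.3,"ay":0,"az":0,"claw":0},{"dx":0,"dy":-0.05,"dz":0.25,"ax":0,"ay":0,"az":0,"claw":0},{"dx":0,"dy":0,"dz":0.15,"ax":0,"ay":0,"az":0,"claw":0}]'
python3 -c "
from h import *
go(.5916,-.0002,.0784,96.1)"
```

```text
time_s: 32.75
eef_pos: [0.5828, 0.0783, 0.0784]
tool_rot: [0.668, 0.744, -0.0, 0.0]
force: [-4.9, 0.3, 9.1]
finger_gap: 0.0197
t 32.75 pos [0.5828 0.0783 0.0784] F [-4.9  0.3  9.1] gap 0.0197
shift cm (now axes) [-7.89  0.03  0.01] turn [0.   0.05 0.1 ]  shift in goal axes [-7.89  0.04  0.  ] |d| 7.9 rows>= 2
```

```bash
python3 -m jog '[{"dx":-0.5,"dy":-0.03,"dz":-0.02,"ax":0,"ay":0,"az":0,"claw":0},{"dx":-0.6,"dy":-0.03,"dz":0,"ax":0,"ay":0,"az":0,"claw":0},{"dx":-0.6,"dy":-0.03,"dz":0.03,"ax":0,"ay":0,"az":0,"claw":0}]'
python3 -c "
from h import *
go(.5916,-.0002,.0784,96.1)"
```

```text
time_s: 33.0
eef_pos: [0.5846, 0.0614, 0.0794]
tool_rot: [0.667, 0.745, 0.0, 0.001]
force: [0.1, -0.2, -2.0]
finger_gap: 0.0199
t 33.0 pos [0.5846 0.0614 0.0794] F [ 0.1 -0.2 -2. ] gap 0.0199
shift cm (now axes) [-6.2   0.02  0.11] turn [0.13 0.06 0.23]  shift in goal axes [-6.2   0.04  0.1 ] |d| 6.2 rows>= 2
```

```bash
python3 -m jog '[{"dx":-0.5,"dy":0,"dz":0.1,"ax":0.1,"ay":0,"az":0.2,"claw":0},{"dx":-0.7,"dy":0,"dz":0.05,"ax":0,"ay":0,"az":0,"claw":0},{"dx":-0.7,"dy":0,"dz":0.03,"ax":0,"ay":0,"az":0,"claw":0}]'
python3 -c "
from h import *
go(.5916,-.0002,.0784,96.1)"
python3 -m jog '[{"dx":-0.7,"dy":0,"dz":0.03,"ax":0,"ay":0,"az":0,"claw":0},{"dx":-0.7,"dy":-0.02,"dz":0.03,"ax":0,"ay":0,"az":0,"claw":0},{"dx":-0.7,"dy":-0.02,"dz":0.03,"ax":0,"ay":0,"az":0,"claw":0}]'
python3 -c "
from h import *
go(.5916,-.0002,.0784,96.1)"
```

```text
time_s: 33.25
eef_pos: [0.5879, 0.0409, 0.0785]
tool_rot: [0.669, 0.744, 0.001, 0.001]
force: [-1.6, 1.5, 1.0]
finger_gap: 0.0196
t 33.25 pos [0.5879 0.0409 0.0785] F [-1.6  1.5  1. ] gap 0.0196
shift cm (now axes) [-4.12 -0.07  0.01] turn [ 0.17  0.03 -0.02]  shift in goal axes [-4.12 -0.07  0.01] |d| 4.1 rows>= 2
time_s: 33.5
eef_pos: [0.591, 0.0198, 0.0787]
tool_rot: [0.669, 0.743, 0.003, 0.0]
force: [-1.4, 8.9, 7.1]
finger_gap: 0.0197
t 33.5 pos [0.591  0.0198 0.0787] F [-1.4  8.9  7.1] gap 0.0197
shift cm (now axes) [-1.99 -0.15  0.02] turn [ 0.32 -0.23 -0.1 ]  shift in goal axes [-1.99 -0.15  0.03] |d| 2.0 rows>= 1
```

```bash
python3 -m jog '[{"dx":-0.6,"dy":-0.1,"dz":0.03,"ax":0.2,"ay":-0.1,"az":0,"claw":0},{"dx":-0.7,"dy":-0.05,"dz":0.03,"ax":0,"ay":0,"az":0,"claw":0},{"dx":-0.5,"dy":0,"dz":0.03,"ax":0,"ay":0,"az":0,"claw":0},{"dx":0,"dy":0,"dz":0,"ax":0,"ay":0,"az":0,"claw":0}]'
python3 -c "
from h import *
go(.5916,-.0002,.0784,96.1)"
```

```text
time_s: 33.83
eef_pos: [0.5922, -0.0001, 0.0788]
tool_rot: [0.67, 0.743, 0.003, -0.0]
force: [-0.2, 2.0, 1.6]
finger_gap: 0.0195
t 33.83 pos [ 5.922e-01 -1.000e-04  7.880e-02] F [-0.2  2.   1.6] gap 0.0195
shift cm (now axes) [-0.   -0.06  0.04] turn [ 0.21 -0.26 -0.17]  shift in goal axes [-0.   -0.06  0.04] |d| 0.1 rows>= 1
```

```bash
python3 -c "
from h import *
c=cam('scene'); cv2.imwrite('pics/p.png', cv2.resize(c['color'][150:290,205:405],None,fx=4,fy=4,interpolation=cv2.INTER_CUBIC))"
```

```text
(no output)
```

View pics/p.png

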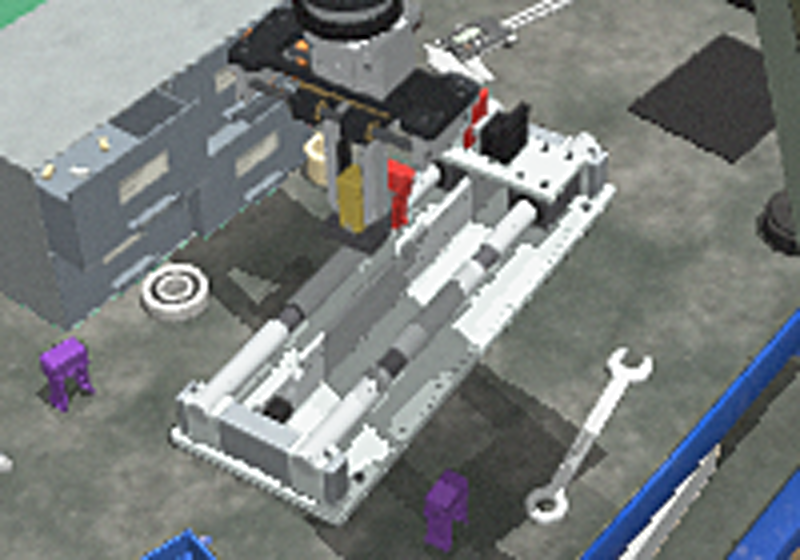

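Clip 3 has risen. Draw the wedge back.

```bash
python3 -m jog '[{"dx":0.5,"dy":-0.05,"dz":0,"ax":0.2,"ay":-0.2,"az":0,"claw":0},{"dx":0.7,"dy":0,"dz":0,"ax":0,"ay":0,"az":0,"claw":0},{"dx":0.9,"dy":0,"dz":0,"ax":0,"ay":0,"az":0,"claw":0},{"dx":1,"dy":0,"dz":0,"ax":0,"ay":0,"az":0,"claw":0},{"dx":1,"dy":0,"dz":0,"ax":0,"ay":0.3,"az":0,"claw":0},{"dx":1,"dy":0,"dz":0,"ax":0,"ay":0.2,"az":0,"claw":0},{"dx":1,"dy":0,"dz":0,"ax":0,"ay":0,"az":0,"claw":0}]'
python3 -c "
from h import *
go(.5832,.0784,.0784,96.1)"
```

```text
time_s: 34.47
eef_pos: [0.5855, 0.0609, 0.0786]
tool_rot: [0.67, 0.742, 0.001, -0.001]
force: [-0.5, -0.7, 1.6]
finger_gap: 0.0198
t 34.47 pos [0.5855 0.0609 0.0786] F [-0.5 -0.7  1.6] gap 0.0198
shift cm (now axes) [ 1.76 -0.05  0.02] turn [ 0.02 -0.1  -0.24]  shift in goal axes [ 1.76 -0.04  0.02] |d| 1.8 rows>= 1
```

```bash
python3 -m jog '[{"dx":1,"dy":0,"dz":0,"ax":0,"ay":0,"az":0,"claw":0},{"dx":1,"dy":0,"dz":0,"ax":0,"ay":0,"az":0,"claw":0},{"dx":0.8,"dy":0,"dz":0,"ax":0,"ay":0,"az":0,"claw":0},{"dx":0.1,"dy":0,"dz":-0.5,"ax":0,"ay":0,"az":0,"claw":0},{"dx":0.1,"dy":0,"dz":-1.5,"ax":0,"ay":0,"az":0,"claw":0},{"dx":0,"dy":0,"dz":-3,"ax":0,"ay":0,"az":0,"claw":0},{"dx":0,"dy":0,"dz":-3.5,"ax":0,"ay":0,"az":0,"claw":0},{"dx":0,"dy":0,"dz":-3.5,"ax":0,"ay":0,"az":0,"claw":0},{"dx":0,"dy":0,"dz":-3,"ax":0,"ay":0,"az":0,"claw":0},{"dx":0,"dy":0,"dz":-2,"ax":0,"ay":0,"az":0,"claw":0},{"dx":0,"dy":0,"dz":-0.5,"ax":0,"ay":0,"az":0,"claw":0}]'
python3 -c "
from h import *
go(.4868,-.355,.22,93)
c=cam('scene'); cv2.imwrite('pics/q.png', cv2.resize(c['color'][150:290,205:405],None,fx=4,fy=4,interpolation=cv2.INTER_CUBIC))
go(.4868,-.355,.22,93)"
```

```text
time_s: 35.38
eef_pos: [0.5717, 0.1032, 0.2502]
tool_rot: [0.667, 0.745, -0.006, -0.015]
force: [0.4, 1.2, -1.4]
finger_gap: 0.0197
t 35.38 pos [0.5717 0.1032 0.2502] F [ 0.4  1.2 -1.4] gap 0.0197
shift cm (now axes) [-44.66 -13.36   2.78] turn [-1.64 -0.75  3.26]  shift in goal axes [-45.31 -10.88   3.02] |d| 46.7 rows>= 12
t 35.43 pos [0.5718 0.1031 0.2499] F [2.  0.8 0.3] gap 0.0195
shift cm (now axes) [-44.65 -13.37   2.75] turn [-1.63 -0.75  3.26]  shift in goal axes [-45.31 -10.89   2.99] |d| 46.7 rows>= 12
```

View pics/q.png

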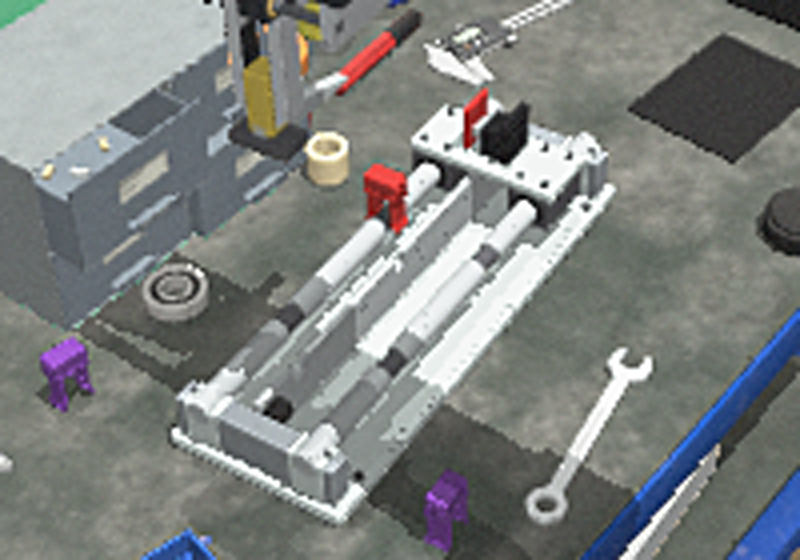

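```bash
python3 -m jog '[{"dx":-2,"dy":-0.6,"dz":0,"ax":-0.9,"ay":-0.5,"az":0.8,"claw":0},{"dx":-3.3,"dy":-1,"dz":0,"ax":-0.9,"ay":-0.3,"az":0.8,"claw":0},{"dx":-3.7,"dy":-1,"dz":0,"ax":0,"ay":0,"az":0.8,"claw":0},{"dx":-3.7,"dy":-1,"dz":0,"ax":0,"ay":0,"az":0.8,"claw":0},{"dx":-3.7,"dy":-0.9,"dz":0,"ax":0,"ay":0,"az":0,"claw":0},{"dx":-3.7,"dy":-0.9,"dz":0,"ax":0,"ay":0,"az":0,"claw":0},{"dx":-3.7,"dy":-0.9,"dz":0,"ax":0,"ay":0,"az":0,"claw":0}]'
python3 -c "
from h import *
go(.4868,-.355,.2,93)"
```

```text
time_s: 36.02
eef_pos: [0.5182, -0.1351, 0.2338]
tool_rot: [0.683, 0.73, -0.001, -0.01]
force: [1.3, -0.5, -1.9]
finger_gap: 0.0199
t 36.02 pos [ 0.5182 -0.1351  0.2338] F [ 1.3 -0.5 -1.9] gap 0.0199
shift cm (now axes) [-21.78  -4.55   3.15] turn [-0.83 -0.78  0.81]  shift in goal axes [-21.79  -4.29   3.38] |d| 22.5 rows>= 6
```

```bash
python3 -m jog '[{"dx":-3.7,"dy":-0.8,"dz":0,"ax":-0.5,"ay":-0.5,"az":0.4,"claw":0},{"dx":-3.7,"dy":-0.8,"dz":0,"ax":-0.5,"ay":-0.5,"az":0.4,"claw":0},{"dx":-3.7,"dy":-0.7,"dz":0,"ax":0,"ay":0,"az":0,"claw":0},{"dx":-3.5,"dy":-0.6,"dz":0.3,"ax":0,"ay":0,"az":0,"claw":0},{"dx":-3,"dy":-0.5,"dz":0.5,"ax":0,"ay":0,"az":0,"claw":0},{"dx":-1.5,"dy":-0.2,"dz":0.5,"ax":0,"ay":0,"az":0,"claw":0},{"dx":-0.5,"dy":0,"dz":0.3,"ax":0,"ay":0,"az":0,"claw":0},{"dx":0,"dy":0,"dz":0,"ax":0,"ay":0,"az":0,"claw":0}]'
python3 -c "
from h import *
go(.4868,-.355,.1,93)"
```

```text
time_s: 36.68
eef_pos: [0.4787, -0.3401, 0.1946]
tool_rot: [0.692, 0.721, -0.001, -0.014]
force: [-0.5, -0.2, -0.8]
finger_gap: 0.0197
t 36.68 pos [ 0.4787 -0.3401  0.1946] F [-0.5 -0.2 -0.8] gap 0.0197
shift cm (now axes) [-1.71  0.94  9.41] turn [-1.16 -1.13 -0.65]  shift in goal axes [-1.53  0.73  9.46] |d| 9.6 rows>= 3
```

```bash
python3 -m jog '[{"dx":-1,"dy":0.6,"dz":1.5,"ax":-1,"ay":-1,"az":-0.6,"claw":0},{"dx":-0.6,"dy":0.2,"dz":2,"ax":-0.1,"ay":-0.1,"az":0,"claw":0},{"dx":-0.1,"dy":0,"dz":2,"ax":0,"ay":0,"az":0,"claw":0},{"dx":0,"dy":0,"dz":2,"ax":0,"ay":0,"az":0,"claw":0},{"dx":0,"dy":0,"dz":1,"ax":0,"ay":0,"az":0,"claw":0},{"dx":0,"dy":0,"dz":0,"ax":0,"ay":0,"az":0,"claw":0}]'
python3 -c "
from h import *
go(.4868,-.355,.0236,93)"
```

```text
time_s: 37.18
eef_pos: [0.4901, -0.3441, 0.1034]
tool_rot: [0.685, 0.728, 0.003, -0.004]
force: [-0.8, 0.4, -1.8]
finger_gap: 0.0195
t 37.18 pos [ 0.4901 -0.3441  0.1034] F [-0.8  0.4 -1.8] gap 0.0195
shift cm (now axes) [-1.14 -0.38  7.97] turn [-0.08 -0.56  0.49]  shift in goal axes [-1.07 -0.39  7.98] |d| 8.1 rows>= 2
```

```bash
python3 -m jog '[{"dx":-0.7,"dy":-0.3,"dz":1.2,"ax":0,"ay":-0.5,"az":0.4,"claw":0},{"dx":-0.3,"dy":-0.1,"dz":1.7,"ax":0,"ay":0,"az":0,"claw":0},{"dx":0,"dy":-0.1,"dz":1.5,"ax":0,"ay":0,"az":0,"claw":0},{"dx":0,"dy":0,"dz":1,"ax":0,"ay":0,"az":0,"claw":0},{"dx":0,"dy":0,"dz":0.3,"ax":0,"ay":0,"az":0,"claw":0}]'
python3 -c "
from h import *
go(.4868,-.355,.0236,93)"
```

```text
time_s: 37.6
eef_pos: [0.4905, -0.3496, 0.0491]
tool_rot: [0.685, 0.728, 0.001, 0.002]
force: [-1.1, -0.1, -1.4]
finger_gap: 0.0198
t 37.6 pos [ 0.4905 -0.3496  0.0491] F [-1.1 -0.1 -1.4] gap 0.0198
shift cm (now axes) [-0.51 -0.41  2.55] turn [0.2  0.06 0.51]  shift in goal axes [-0.52 -0.4   2.55] |d| 2.6 rows>= 1
```

```bash
python3 -m jog '[{"dx":-0.4,"dy":-0.3,"dz":0.6,"ax":0.2,"ay":0,"az":0.4,"claw":0},{"dx":-0.1,"dy":-0.1,"dz":0.7,"ax":0,"ay":0,"az":0,"claw":0},{"dx":0,"dy":0,"dz":0.6,"ax":0,"ay":0,"az":0,"claw":0},{"dx":0,"dy":0,"dz":0.3,"ax":0,"ay":0,"az":0,"claw":0},{"dx":0,"dy":0,"dz":0.1,"ax":0,"ay":0,"az":0,"claw":0}]'
python3 -c "
from h import *
go(.4868,-.355,.0236,93)"
```

```text
time_s: 38.02
eef_pos: [0.489, -0.3555, 0.0271]
tool_rot: [0.687, 0.726, -0.0, 0.002]
force: [-0.6, 1.0, -0.9]
finger_gap: 0.0192
t 38.02 pos [ 0.489  -0.3555  0.0271] F [-0.6  1.  -0.9] gap 0.0192
shift cm (now axes) [ 0.06 -0.22  0.35] turn [0.17 0.22 0.17]  shift in goal axes [ 0.06 -0.22  0.35] |d| 0.4 rows>= 1
```

```bash
python3 -m jog '[{"dx":0,"dy":-0.1,"dz":0.2,"ax":0.1,"ay":0.2,"az":0,"claw":0},{"dx":0,"dy":0,"dz":0.2,"ax":0,"ay":0,"az":0,"claw":0},{"dx":0,"dy":0,"dz":0.1,"ax":0,"ay":0,"az":0,"claw":0}]'
```

```text
time_s: 38.27
eef_pos: [0.4885, -0.3562, 0.0235]
tool_rot: [0.687, 0.726, 0.0, 0.001]
force: [-3.0, 3.4, 9.0]
finger_gap: 0.0197
```

```bash
python3 -m jog '[{"dx":0,"dy":0,"dz":-0.02,"ax":0,"ay":0,"az":0,"claw":0.3},{"dx":0,"dy":0,"dz":0,"ax":0,"ay":0,"az":0,"claw":0.6},{"dx":0,"dy":0,"dz":0,"ax":0,"ay":0,"az":0,"claw":0.6},{"dx":0,"dy":0,"dz":0,"ax":0,"ay":0,"az":0,"claw":0.6},{"dx":0,"dy":0,"dz":0,"ax":0,"ay":0,"az":0,"claw":0.6},{"dx":0,"dy":0,"dz":-1,"ax":0,"ay":0,"az":0,"claw":0.6},{"dx":0,"dy":0,"dz":-2,"ax":0,"ay":0,"az":0,"claw":0.6},{"dx":0,"dy":0,"dz":-3,"ax":0,"ay":0,"az":0,"claw":0.6},{"dx":0,"dy":0,"dz":-3,"ax":0,"ay":0,"az":0,"claw":0.6},{"dx":0,"dy":0,"dz":-3,"ax":0,"ay":0,"az":0,"claw":0.6},{"dx":0,"dy":0,"dz":-3,"ax":0,"ay":0,"az":0,"claw":0.6},{"dx":0,"dy":0,"dz":-3,"ax":0,"ay":0,"az":0,"claw":0.6},{"dx":0,"dy":0,"dz":-1,"ax":0,"ay":0,"az":0,"claw":0.6}]'
python3 -c "
from h import *
c=cam('wrist');cv2.imwrite('pics/r_w.png',c['color'])
c=cam('top')
for st,ce,m in blobs(c,[0,130,60],[8,255,255],10,(250,140,410,225)): print(st,ce,ray(c,ce,.092))
go(.5945,-.034,.2,96.1)"
```

```text
time_s: 39.35
eef_pos: [0.4861, -0.3544, 0.2224]
tool_rot: [0.688, 0.726, 0.001, -0.002]
force: [1.0, -0.4, 1.0]
finger_gap: 0.0561
[341 159   6  12  68] [343.5 164.5] [ 0.59295328 -0.03275097  0.092     ]
[374 169  10   3  19] [378.26315789 169.57894737] [ 0.58049898 -0.13001155  0.092     ]
t 39.45 pos [ 0.4856 -0.354   0.2199] F [ 0.1  0.  -0.3] gap 0.0563
shift cm (now axes) [31.34 12.63  2.11] turn [-0.2  -0.31 -2.97]  shift in goal axes [30.66 14.22  1.99] |d| 33.9 rows>= 9
```

View pics/r_w.png

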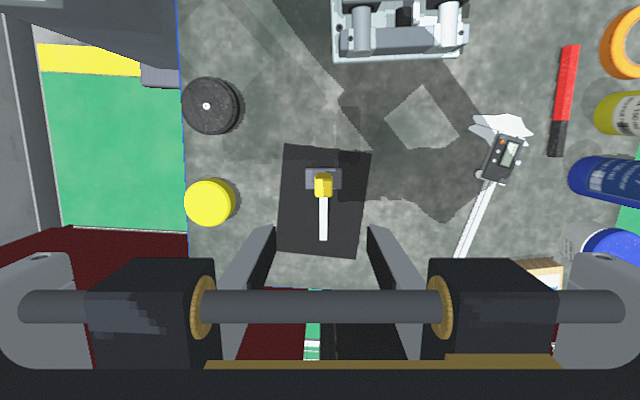

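```bash
python3 -m jog '[{"dx":2,"dy":0.8,"dz":0,"ax":0,"ay":0,"az":-1,"claw":0.7},{"dx":3.3,"dy":1.3,"dz":0,"ax":0,"ay":0,"az":-1,"claw":0.7},{"dx":3.6,"dy":1.4,"dz":0,"ax":0,"ay":0,"az":-1,"claw":0.7},{"dx":3.6,"dy":1.5,"dz":0,"ax":0,"ay":0,"az":0,"claw":0.7},{"dx":3.6,"dy":1.5,"dz":0,"ax":0,"ay":0,"az":0,"claw":0.7},{"dx":3.6,"dy":1.5,"dz":0,"ax":0,"ay":0,"az":0,"claw":0.7},{"dx":3.6,"dy":1.5,"dz":0,"ax":0,"ay":0,"az":0,"claw":0.7},{"dx":3,"dy":1.5,"dz":0,"ax":0,"ay":0,"az":0,"claw":0.7},{"dx":1.5,"dy":0.8,"dz":0,"ax":0,"ay":0,"az":0,"claw":0.7},{"dx":0,"dy":0,"dz":0,"ax":0,"ay":0,"az":0,"claw":0.7}]'
python3 -c "
from h import *
go(.5955,-.032,.16,96.1)"
```

```text
time_s: 40.28
eef_pos: [0.5651, -0.0503, 0.1931]
tool_rot: [0.67, 0.742, -0.006, -0.023]
force: [-0.0, -0.7, -0.1]
finger_gap: 0.0657
t 40.28 pos [ 0.5651 -0.0503  0.1931] F [-0.  -0.7 -0.1] gap 0.0657
shift cm (now axes) [1.42 3.34 3.21] turn [-2.31 -1.5  -0.3 ]  shift in goal axes [1.49 3.21 3.31] |d| 4.8 rows>= 2
```

```bash
python3 -m jog '[{"dx":0.8,"dy":1.8,"dz":0.5,"ax":-1.3,"ay":-0.8,"az":-0.3,"claw":0.7},{"dx":0.5,"dy":1.3,"dz":1,"ax":-1,"ay":-0.7,"az":0,"claw":0.7},{"dx":0,"dy":0.2,"dz":1,"ax":0,"ay":0,"az":0,"claw":0.7},{"dx":0,"dy":0,"dz":0.5,"ax":0,"ay":0,"az":0,"claw":0.7},{"dx":0,"dy":0,"dz":0,"ax":0,"ay":0,"az":0,"claw":0.7}]'
python3 -c "
from h import *
go(.5955,-.032,.105,96.1)"
```

```text
time_s: 40.7
eef_pos: [0.5892, -0.0333, 0.1493]
tool_rot: [0.668, 0.745, -0.006, -0.007]
force: [-1.4, -0.2, -0.2]
finger_gap: 0.0658
t 40.7 pos [ 0.5892 -0.0333  0.1493] F [-1.4 -0.2 -0.2] gap 0.0658
shift cm (now axes) [0.04 0.72 4.42] turn [-1.06 -0.16  0.14]  shift in goal axes [0.06 0.64 4.43] |d| 4.5 rows>= 2
```

```bash
python3 -m jog '[{"dx":0,"dy":0.5,"dz":1,"ax":-1,"ay":-0.2,"az":0.1,"claw":0.7},{"dx":0,"dy":0.2,"dz":1.3,"ax":0,"ay":0,"az":0,"claw":0.7},{"dx":0,"dy":0,"dz":1.2,"ax":0,"ay":0,"az":0,"claw":0.7},{"dx":0,"dy":0,"dz":0.4,"ax":0,"ay":0,"az":0,"claw":0.7},{"dx":0,"dy":0,"dz":0,"ax":0,"ay":0,"az":0,"claw":0.7}]'
python3 -c "
from h import *
go(.5955,-.032,.07,96.1)
c=cam('wrist');cv2.imwrite('pics/s_w.png',c['color'])
for st,ce,m in blobs(c,[0,130,60],[8,255,255],100,(200,100,440,270)): print(st,ce,ray(c,ce,.092),[ray(c,(ce[0],v),.094)[:2].round(4) for v in (st[1],st[1]+st[3])],ray(c,(st[0]+st[2]/2,ce[1]),.09))
go(.5955,-.032,.07,96.1)"
```

```text
time_s: 41.12
eef_pos: [0.5922, -0.0371, 0.1049]
tool_rot: [0.67, 0.742, -0.003, -0.003]
force: [-0.6, -0.5, 0.1]
finger_gap: 0.0659
t 41.12 pos [ 0.5922 -0.0371  0.1049] F [-0.6 -0.5  0.1] gap 0.0659
shift cm (now axes) [0.47 0.41 3.49] turn [-0.49 -0.01 -0.28]  shift in goal axes [0.47 0.38 3.49] |d| 3.5 rows>= 1
[ 302  199   45   41 1521] [324.05851414 222.04667982] [ 0.59418918 -0.0299727   0.092     ] [array([ 0.5925, -0.014 ]), array([ 0.5954, -0.0417])] [ 0.59455218 -0.03058208  0.09      ]
t 41.17 pos [ 0.5922 -0.0371  0.1051] F [-1.2  0.8 -0.4] gap 0.0657
shift cm (now axes) [0.47 0.41 3.51] turn [-0.49 -0.01 -0.28]  shift in goal axes [0.47 0.39 3.51] |d| 3.6 rows>= 1
```

View pics/s_w.png

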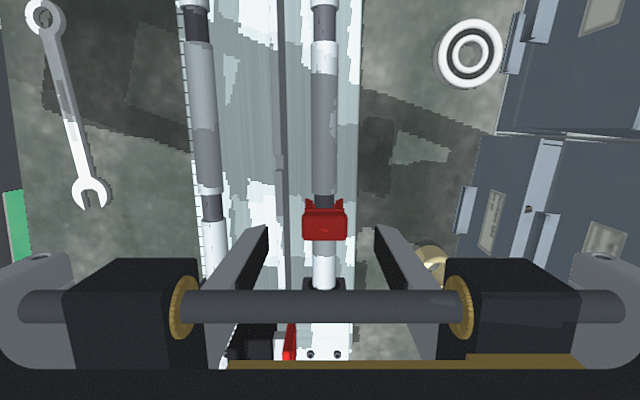

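```bash
python3 -m jog '[{"dx":0.4,"dy":0.3,"dz":0.6,"ax":-0.5,"ay":0,"az":-0.3,"claw":0.7},{"dx":0.1,"dy":0.1,"dz":0.9,"ax":0,"ay":0,"az":0,"claw":0.7},{"dx":0,"dy":0,"dz":0.9,"ax":0,"ay":0,"az":0,"claw":0.7},{"dx":0,"dy":0,"dz":0.4,"ax":0,"ay":0,"az":0,"claw":0.7},{"dx":0,"dy":0,"dz":0,"ax":0,"ay":0,"az":0,"claw":0.7}]'
python3 -c "
from h import *
go(.595,-.0325,.07,96.1)"
```

```text
time_s: 41.58
eef_pos: [0.5976, -0.0315, 0.0764]
tool_rot: [0.668, 0.744, 0.001, 0.002]
force: [0.3, -0.9, 0.4]
finger_gap: 0.0656
t 41.58 pos [ 0.5976 -0.0315  0.0764] F [ 0.3 -0.9  0.4] gap 0.0656
shift cm (now axes) [-0.07 -0.27  0.64] turn [0.27 0.05 0.05]  shift in goal axes [-0.07 -0.27  0.64] |d| 0.7 rows>= 1
```

```bash
python3 -m jog '[{"dx":-0.1,"dy":-0.2,"dz":0.4,"ax":0.2,"ay":0,"az":0,"claw":0.7},{"dx":0,"dy":-0.05,"dz":0.2,"ax":0,"ay":0,"az":0,"claw":0.6},{"dx":0,"dy":0,"dz":0,"ax":0,"ay":0,"az":0,"claw":0.5},{"dx":0,"dy":0,"dz":0,"ax":0,"ay":0,"az":0,"claw":0.25},{"dx":0,"dy":0,"dz":0,"ax":0,"ay":0,"az":0,"claw":0.25},{"dx":0,"dy":0,"dz":0,"ax":0,"ay":0,"az":0,"claw":0.25},{"dx":0,"dy":0,"dz":0,"ax":0,"ay":0,"az":0,"claw":0.25},{"dx":0,"dy":0,"dz":0,"ax":0,"ay":0,"az":0,"claw":0.25}]' 20
python3 -c "
from h import *
go(.595,-.0325,.07,96.1)"
```

```text
time_s: 42.25
eef_pos: [0.5953, -0.0329, 0.0704]
tool_rot: [0.668, 0.744, 0.0, 0.001]
force: [-0.7, 0.9, -0.1]
finger_gap: 0.0302
t 42.25 pos [ 0.5953 -0.0329  0.0704] F [-0.7  0.9 -0.1] gap 0.0302
shift cm (now axes) [ 0.05 -0.03  0.04] turn [0.08 0.07 0.07]  shift in goal axes [ 0.05 -0.03  0.04] |d| 0.1 rows>= 1
```

```bash
python3 -m jog '[{"dx":0,"dy":0,"dz":-0.7,"ax":0,"ay":0,"az":0,"claw":0.25},{"dx":0,"dy":0,"dz":-1.5,"ax":0,"ay":0,"az":0,"claw":0.25},{"dx":0,"dy":0,"dz":-2.5,"ax":0,"ay":0,"az":0,"claw":0.25},{"dx":0,"dy":0,"dz":-3,"ax":0,"ay":0,"az":0,"claw":0.25},{"dx":0,"dy":0,"dz":-3,"ax":0,"ay":0,"az":0,"claw":0.25},{"dx":0,"dy":0,"dz":-2,"ax":0,"ay":0,"az":0,"claw":0.25},{"dx":0,"dy":0,"dz":-0.5,"ax":0,"ay":0,"az":0,"claw":0.25}]'
python3 -c "
from h import *
go(.46,.22,.21,76.5)"
```

```text
time_s: 42.83
eef_pos: [0.5925, -0.0322, 0.2066]
tool_rot: [0.668, 0.744, -0.002, -0.002]
force: [1.1, -0.4, 0.2]
finger_gap: 0.0302
t 42.83 pos [ 0.5925 -0.0322  0.2066] F [ 1.1 -0.4  0.2] gap 0.0302
shift cm (now axes) [ 26.5  -10.47  -0.25] turn [-3.300e-01 -1.000e-02  1.967e+01]  shift in goal axes [ 21.43 -18.77  -0.34] |d| 28.5 rows>= 7
```

```bash
python3 -m jog '[{"dx":1.5,"dy":-0.7,"dz":-0.3,"ax":-0.3,"ay":0,"az":2,"claw":0.25},{"dx":3,"dy":-1.3,"dz":-0.2,"ax":0,"ay":0,"az":3,"claw":0.25},{"dx":3.2,"dy":-1.7,"dz":0,"ax":0,"ay":0,"az":3,"claw":0.25},{"dx":3,"dy":-1.9,"dz":0,"ax":0,"ay":0,"az":3,"claw":0.25},{"dx":3,"dy":-2.1,"dz":0,"ax":0,"ay":0,"az":3,"claw":0.25},{"dx":2.8,"dy":-2.3,"dz":0,"ax":0,"ay":0,"az":3,"claw":0.25},{"dx":2.8,"dy":-2.5,"dz":0,"ax":0,"ay":0,"az":2,"claw":0.25},{"dx":2.5,"dy":-2.2,"dz":0,"ax":0,"ay":0,"az":0,"claw":0.25},{"dx":1,"dy":-1,"dz":0,"ax":0,"ay":0,"az":0,"claw":0.25},{"dx":0,"dy":0,"dz":0,"ax":0,"ay":0,"az":0,"claw":0.25}]'
python3 -c "
from h import *
go(.46,.22,.21,76.5)
c=cam('wrist');cv2.imwrite('pics/u_w.png',c['color']);np.savez('pics/u.npz',**{k:c[k] for k in('K','R','t')})
go(.4886,.336,.12,76.5)"
```

```text
time_s: 43.67
eef_pos: [0.4503, 0.2171, 0.2103]
tool_rot: [0.789, 0.614, 0.002, 0.002]
force: [-0.6, -0.2, -1.2]
finger_gap: 0.0299
t 43.67 pos [0.4503 0.2171 0.2103] F [-0.6 -0.2 -1.2] gap 0.0299
shift cm (now axes) [0.51 0.87 0.04] turn [ 0.3  -0.03 -0.72]  shift in goal axes [0.5  0.87 0.03] |d| 1.0 rows>= 1
t 43.72 pos [0.4509 0.2162 0.2103] F [-0.5 -0.5 -1.1] gap 0.0295
shift cm (now axes) [12.54  0.65  9.03] turn [ 0.31  0.   -0.76]  shift in goal axes [12.53  0.87  9.03] |d| 15.5 rows>= 4
```

View pics/u_w.png

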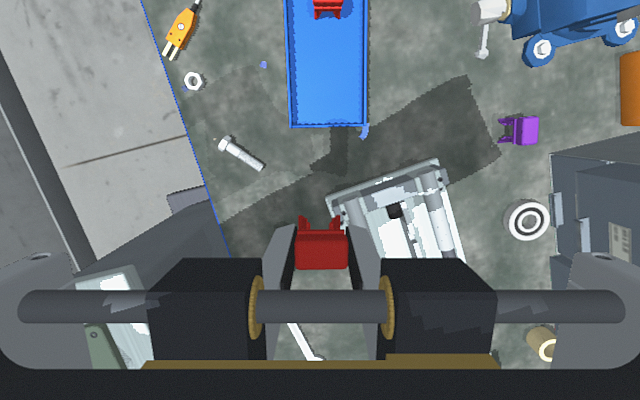

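```bash
python3 -c "
from h import *
c=dict(np.load('pics/u.npz'))
L,R=ray(c,(290,127),.024),ray(c,(368,125),.024); print(L,R,(L+R)/2,np.linalg.norm(L-R))"
python3 -m jog '[{"dx":2,"dy":0.1,"dz":0.5,"ax":0.3,"ay":0,"az":-0.6,"claw":0.25},{"dx":3,"dy":0.2,"dz":1,"ax":0,"ay":0,"az":0,"claw":0.25},{"dx":3,"dy":0.1,"dz":1.5,"ax":0,"ay":0,"az":0,"claw":0.25},{"dx":2.5,"dy":0,"dz":1.5,"ax":0,"ay":0,"az":0,"claw":0.25},{"dx":1,"dy":0,"dz":1.5,"ax":0,"ay":0,"az":0,"claw":0.25},{"dx":0.3,"dy":0,"dz":1.5,"ax":0,"ay":0,"az":0,"claw":0.25},{"dx":0,"dy":0,"dz":0,"ax":0,"ay":0,"az":0,"claw":0.25}]'
python3 -c "
from h import *
go(.4886,.336,.06,76.5)"
```

```text
[0.43379575 0.29091043 0.024     ] [0.52232613 0.27070617 0.024     ] [0.47806094 0.2808083  0.024     ] 0.09080661206550109
time_s: 44.3
eef_pos: [0.4927, 0.3261, 0.1315]
tool_rot: [0.789, 0.615, 0.001, 0.004]
force: [-0.5, -0.6, -1.2]
finger_gap: 0.0298
t 44.3 pos [0.4927 0.3261 0.1315] F [-0.5 -0.6 -1.2] gap 0.0298
shift cm (now axes) [ 0.88 -0.7   7.14] turn [ 0.44  0.14 -0.66]  shift in goal axes [ 0.87 -0.63  7.15] |d| 7.2 rows>= 2
```

```bash
python3 -m jog '[{"dx":0.6,"dy":-0.4,"dz":1.2,"ax":0.4,"ay":0.1,"az":-0.6,"claw":0.25},{"dx":0.3,"dy":-0.1,"dz":1.5,"ax":0,"ay":0,"az":0,"claw":0.25},{"dx":0,"dy":0,"dz":1.5,"ax":0,"ay":0,"az":0,"claw":0.25},{"dx":0,"dy":0,"dz":1,"ax":0,"ay":0,"az":0,"claw":0.25},{"dx":0,"dy":0,"dz":0.5,"ax":0,"ay":0,"az":0,"claw":0.25},{"dx":0,"dy":0,"dz":0,"ax":0,"ay":0,"az":0,"claw":0.25}]'
python3 -c "
from h import *
go(.49,.336,.030,76.5)"
```

```text
time_s: 44.8
eef_pos: [0.4946, 0.3317, 0.0716]
tool_rot: [0.787, 0.616, 0.0, 0.001]
force: [0.3, -0.0, -0.4]
finger_gap: 0.0301
t 44.8 pos [0.4946 0.3317 0.0716] F [ 0.3 -0.  -0.4] gap 0.0301
shift cm (now axes) [ 0.31 -0.56  4.16] turn [ 0.09  0.02 -0.38]  shift in goal axes [ 0.31 -0.55  4.16] |d| 4.2 rows>= 2
```

```bash
python3 -m jog '[{"dx":0.3,"dy":-0.5,"dz":0.8,"ax":0.1,"ay":0,"az":-0.3,"claw":0.25},{"dx":0.1,"dy":-0.15,"dz":1,"ax":0,"ay":0,"az":0,"claw":0.25},{"dx":0,"dy":0,"dz":1,"ax":0,"ay":0,"az":0,"claw":0.25},{"dx":0,"dy":0,"dz":0.5,"ax":0,"ay":0,"az":0,"claw":0.25},{"dx":0,"dy":0,"dz":0,"ax":0,"ay":0,"az":0,"claw":0.25}]'
python3 -c "
from h import *
go(.49,.336,.030,76.5)"
```

```text
time_s: 45.22
eef_pos: [0.4907, 0.3379, 0.038]
tool_rot: [0.786, 0.618, 0.002, 0.0]
force: [0.1, 0.0, -1.2]
finger_gap: 0.0299
t 45.22 pos [0.4907 0.3379 0.038 ] F [ 0.1  0.  -1.2] gap 0.0299
shift cm (now axes) [-0.2  -0.03  0.8 ] turn [ 0.18 -0.15 -0.09]  shift in goal axes [-0.2  -0.03  0.8 ] |d| 0.8 rows>= 1
```

```bash
python3 -m jog '[{"dx":0,"dy":0,"dz":0.3,"ax":0.1,"ay":-0.1,"az":0,"claw":0.25},{"dx":0,"dy":0,"dz":0.3,"ax":0,"ay":0,"az":0,"claw":0.25},{"dx":0,"dy":0,"dz":0.25,"ax":0,"ay":0,"az":0,"claw":0.25},{"dx":0,"dy":0,"dz":0.12,"ax":0,"ay":0,"az":0,"claw":0.25}]'
```

```text
time_s: 45.55
eef_pos: [0.4917, 0.3389, 0.0295]
tool_rot: [0.786, 0.619, 0.002, 0.0]
force: [-3.5, -0.7, 9.9]
finger_gap: 0.0299
```

```bash
python3 -m jog '[{"dx":0,"dy":0,"dz":-0.05,"ax":0,"ay":0,"az":0,"claw":0.4},{"dx":0,"dy":0,"dz":0,"ax":0,"ay":0,"az":0,"claw":0.5},{"dx":0,"dy":0,"dz":0,"ax":0,"ay":0,"az":0,"claw":0.5},{"dx":0,"dy":0,"dz":0,"ax":0,"ay":0,"az":0,"claw":0.5},{"dx":0,"dy":0,"dz":-0.5,"ax":0,"ay":0,"az":0,"claw":0.5},{"dx":0,"dy":0,"dz":-1,"ax":0,"ay":0,"az":0,"claw":0.5},{"dx":0,"dy":0,"dz":-2,"ax":0,"ay":0,"az":0,"claw":0.5},{"dx":0,"dy":0,"dz":-3,"ax":0,"ay":0,"az":0,"claw":0.5},{"dx":0,"dy":0,"dz":-3,"ax":0,"ay":0,"az":0,"claw":0.5},{"dx":0,"dy":0,"dz":-3,"ax":0,"ay":0,"az":0,"claw":0.8},{"dx":0,"dy":0,"dz":-3,"ax":0,"ay":0,"az":0,"claw":0.8},{"dx":0,"dy":0,"dz":-2,"ax":0,"ay":0,"az":0,"claw":0.8}]'
python3 -c "
from h import *
c=cam('scene');cv2.imwrite('pics/v.png', cv2.resize(c['color'][230:380,130:330],None,fx=3,fy=3,interpolation=cv2.INTER_CUBIC))
c=cam('top');cv2.imwrite('pics/v_t.png',cv2.resize(c['color'][140:270,170:510],None,fx=2.3,fy=2.3))
go(.5606,-.133,.2,96.1)"
```

```text
time_s: 46.55
eef_pos: [0.4876, 0.3365, 0.2106]
tool_rot: [0.786, 0.618, -0.004, -0.001]
force: [0.5, 1.4, 0.5]
finger_gap: 0.0637
t 46.65 pos [0.4897 0.3376 0.2129] F [ 0.7 -0.4 -0. ] gap 0.0716
shift cm (now axes) [-44.08  17.94   1.3 ] turn [ -0.03   0.02 -19.68]  shift in goal axes [-47.55   2.05   1.29] |d| 47.6 rows>= 12
```

View pics/v.png

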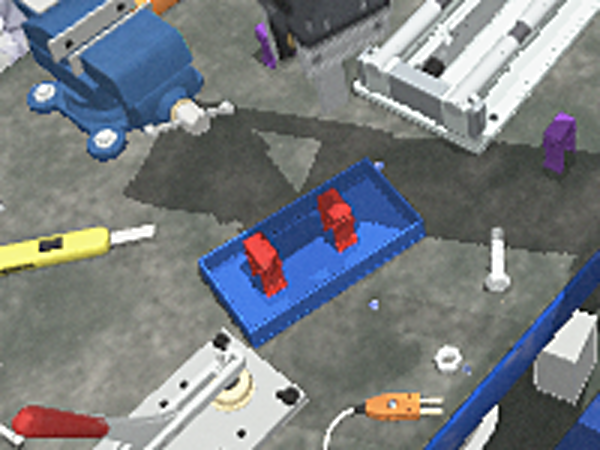

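View pics/v_t.png

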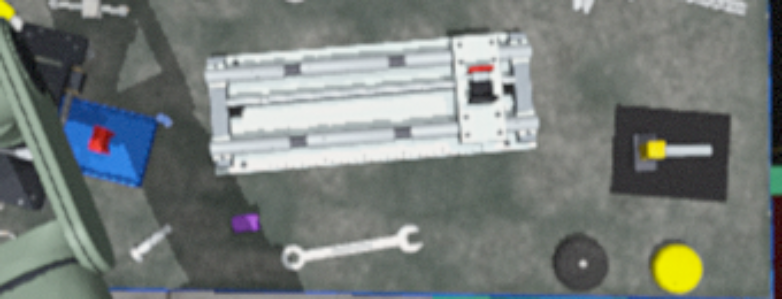

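```bash
python3 - <<'E'
from h import *
c=cam("top"); ex=np.array([.9943,.1063]);ey=np.array([-.1063,.9943]);o=np.array([.5465,-.001])
for st,ce,m in blobs(c,[0,130,60],[8,255,255],10,(330,140,410,225)):
    p=ray(c,ce,.112); print(st,ce,p,"local",(p[:2]-o)@ex,(p[:2]-o)@ey)
for st,ce,m in blobs(c,[0,0,0],[180,120,60],10,(365,165,395,190)):
    p=ray(c,ce,.112); print("blk",st,ce,p,"local",(p[:2]-o)@ex,(p[:2]-o)@ey)
E
python3 -m jog '[{"dx":-2,"dy":0.8,"dz":0,"ax":0,"ay":0,"az":-2,"claw":0.8},{"dx":-3.3,"dy":1.2,"dz":0,"ax":0,"ay":0,"az":-3,"claw":0.8},{"dx":-3.7,"dy":1.2,"dz":0,"ax":0,"ay":0,"az":-3,"claw":0.8},{"dx":-3.7,"dy":1,"dz":0,"ax":0,"ay":0,"az":-3,"claw":0.8},{"dx":-3.7,"dy":0.8,"dz":0,"ax":0,"ay":0,"az":-3,"claw":0.8},{"dx":-3.7,"dy":0.6,"dz":0,"ax":0,"ay":0,"az":-3,"claw":0.8},{"dx":-3.7,"dy":0.4,"dz":0,"ax":0,"ay":0,"az":-2.5,"claw":0.8},{"dx":-3.7,"dy":0.2,"dz":0,"ax":0,"ay":0,"az":0,"claw":0.8},{"dx":-3.7,"dy":0.2,"dz":0,"ax":0,"ay":0,"az":0,"claw":0.8},{"dx":-3.5,"dy":0.2,"dz":0,"ax":0,"ay":0,"az":0,"claw":0.8}]'
python3 -c "
from h import *
go(.5606,-.16,.2,96.1)"
```

```text
[374 169  10   3  19] [378.26315789 169.57894737] [ 0.5777609 -0.1278957  0.112    ] local 0.017593702259418288 -0.1294954317671645
blk [374 176  11   8  43] [379.02325581 179.09302326] [ 0.55145653 -0.13022217  0.112     ] local -0.008808039447066764 -0.12901248251330732
blk [389 177   4   4  12] [390.75       178.08333333] [ 0.55484905 -0.16247064  0.112     ] local -0.008862870205333946 -0.16143775894089915
time_s: 47.53
eef_pos: [0.5376, -0.0212, 0.1916]
tool_rot: [0.657, 0.753, -0.013, -0.013]
force: [0.6, 0.7, -0.2]
finger_gap: 0.0752
t 47.53 pos [ 0.5376 -0.0212  0.1916] F [ 0.6  0.7 -0.2] gap 0.0752
shift cm (now axes) [-14.06   0.37  -0.9 ] turn [-2.07 -0.15  1.7 ]  shift in goal axes [-14.04   0.81  -0.84] |d| 14.1 rows>= 4
```

```bash
python3 -m jog '[{"dx":-3,"dy":0.1,"dz":-0.5,"ax":-1,"ay":0,"az":0.8,"claw":0.8},{"dx":-3.5,"dy":0.2,"dz":-0.5,"ax":-1,"ay":0,"az":0.8,"claw":0.8},{"dx":-3.5,"dy":0.2,"dz":0,"ax":0,"ay":0,"az":0,"claw":0.8},{"dx":-2.5,"dy":0.2,"dz":0,"ax":0,"ay":0,"az":0,"claw":0.8},{"dx":-1,"dy":0.1,"dz":0,"ax":0,"ay":0,"az":0,"claw":0.8},{"dx":0,"dy":0,"dz":0,"ax":0,"ay":0,"az":0,"claw":0.8}]'
python3 -c "
from h import *
go(.5606,-.1332,.16,96.1)
c=cam('wrist');cv2.imwrite('pics/x_w.png',c['color']);np.savez('pics/x.npz',**{k:c[k] for k in('K','R','t')})
go(.5606,-.1332,.16,96.1)"
```

```text
time_s: 48.03
eef_pos: [0.5535, -0.1659, 0.1879]
tool_rot: [0.672, 0.74, -0.004, -0.011]
force: [-0.7, 0.5, 0.7]
finger_gap: 0.0753
t 48.03 pos [ 0.5535 -0.1659  0.1879] F [-0.7  0.5  0.7] gap 0.0753
shift cm (now axes) [3.16 1.08 2.81] turn [-1.16 -0.61 -0.55]  shift in goal axes [3.18 1.06 2.79] |d| 4.4 rows>= 2
t 48.08 pos [ 0.5531 -0.1647  0.1876] F [-0.1 -0.6 -0.4] gap 0.0752
shift cm (now axes) [3.03 1.11 2.77] turn [-1.21 -0.66 -0.5 ]  shift in goal axes [3.05 1.08 2.76] |d| 4.3 rows>= 2
```

View pics/x_w.png

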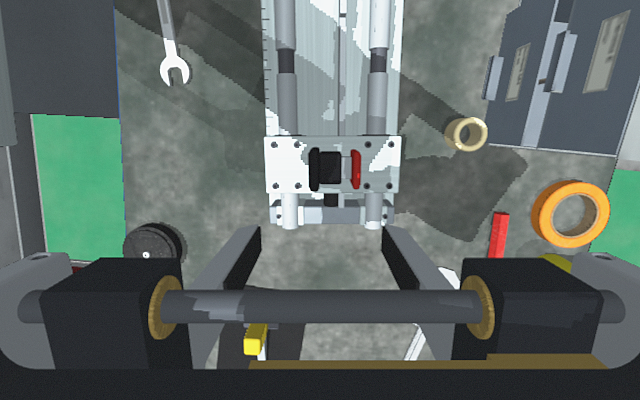

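Run:
```python
from h import *
c=dict(np.load('pics/x.npz')); ex=np.array([.9943,.1063]);ey=np.array([-.1063,.9943]);o=np.array([.5465,-.001])
for uv in((310,169),(359,169),(334.5,169)):
    p=ray(c,uv,.112); print(p,(p[:2]-o)@ex,(p[:2]-o)@ey)
```

```text
[ 0.54037508 -0.13314127  0.112     ] -0.020136621290375585 -0.1307369846467069
[ 0.58124173 -0.12910878  0.112     ] 0.020925737491832984 -0.13107160342594631
[ 0.56083983 -0.13112192  0.112     ] 0.00042613100854344845 -0.13090455132519613
```

```bash
python3 -m jog '[{"dx":1.8,"dy":0.5,"dz":0.5,"ax":-1.1,"ay":-0.6,"az":-0.4,"claw":0.8},{"dx":1.2,"dy":0.3,"dz":1,"ax":0,"ay":0,"az":0,"claw":0.8},{"dx":0.2,"dy":0,"dz":1,"ax":0,"ay":0,"az":0,"claw":0.8},{"dx":0,"dy":0,"dz":0.5,"ax":0,"ay":0,"az":0,"claw":0.8},{"dx":0,"dy":0,"dz":0,"ax":0,"ay":0,"az":0,"claw":0.8}]'
python3 -c "
from h import *
go(.5588,-.1325,.13,96.1)"
```

```text
time_s: 48.5
eef_pos: [0.555, -0.1233, 0.1522]
tool_rot: [0.667, 0.745, -0.001, -0.005]
force: [-0.5, 0.2, 1.1]
finger_gap: 0.075
t 48.5 pos [ 0.555  -0.1233  0.1522] F [-0.5  0.2  1.1] gap 0.075
shift cm (now axes) [-0.97  0.3   2.22] turn [-0.45 -0.35  0.26]  shift in goal axes [-0.96  0.28  2.22] |d| 2.4 rows>= 1
```

```bash
python3 -m jog '[{"dx":-0.7,"dy":0.25,"dz":0.6,"ax":-0.4,"ay":-0.3,"az":0.2,"claw":0.8},{"dx":-0.2,"dy":0.05,"dz":0.8,"ax":0,"ay":0,"az":0,"claw":0.8},{"dx":0,"dy":0,"dz":0.5,"ax":0,"ay":0,"az":0,"claw":0.8},{"dx":0,"dy":0,"dz":0,"ax":0,"ay":0,"az":0,"claw":0.8}]'
python3 -c "
from h import *
go(.5588,-.1325,.082,96.1)
c=cam('wrist');cv2.imwrite('pics/y_w.png',c['color'])
go(.5588,-.1325,.082,96.1)"
```

```text
time_s: 48.83
eef_pos: [0.5592, -0.1321, 0.1308]
tool_rot: [0.667, 0.745, -0.0, -0.0]
force: [-0.4, 0.9, -0.3]
finger_gap: 0.0752
t 48.83 pos [ 0.5592 -0.1321  0.1308] F [-0.4  0.9 -0.3] gap 0.0752
shift cm (now axes) [-0.04 -0.04  4.88] turn [-0.08 -0.01  0.16]  shift in goal axes [-0.04 -0.04  4.88] |d| 4.9 rows>= 2
t 48.88 pos [ 0.5593 -0.1322  0.1311] F [-0.4  0.3  0.1] gap 0.0749
shift cm (now axes) [-0.02 -0.05  4.91] turn [-0.06  0.    0.15]  shift in goal axes [-0.02 -0.06  4.91] |d| 4.9 rows>= 2
```

View pics/y_w.png

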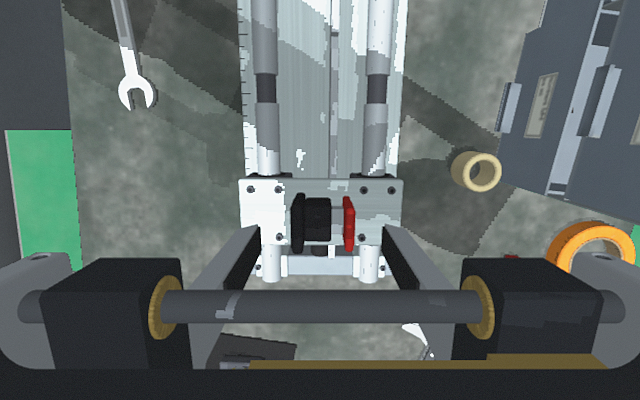

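Centred between the fingers. Descend.

```bash
python3 -m jog '[{"dx":0,"dy":0,"dz":1,"ax":0,"ay":0,"az":0.1,"claw":0.8},{"dx":0,"dy":-0.05,"dz":1.2,"ax":0,"ay":0,"az":0,"claw":0.8},{"dx":0,"dy":-0.05,"dz":1,"ax":0,"ay":0,"az":0,"claw":0.8},{"dx":0,"dy":0,"dz":0.6,"ax":0,"ay":0,"az":0,"claw":0.8},{"dx":0,"dy":0,"dz":0,"ax":0,"ay":0,"az":0,"claw":0.8}]'
python3 -c "
from h import *
go(.5588,-.1325,.082,96.1)"
```

```text
time_s: 49.3
eef_pos: [0.5588, -0.1337, 0.09]
tool_rot: [0.669, 0.743, -0.0, 0.001]
force: [0.3, -0.4, 0.3]
finger_gap: 0.0754
t 49.3 pos [ 0.5588 -0.1337  0.09  ] F [ 0.3 -0.4  0.3] gap 0.0754
shift cm (now axes) [0.12 0.01 0.8 ] turn [ 0.03  0.06 -0.06]  shift in goal axes [0.12 0.01 0.8 ] |d| 0.8 rows>= 1
```

```bash
python3 -m jog '[{"dx":0.1,"dy":0,"dz":0.4,"ax":0,"ay":0,"az":0,"claw":0.7},{"dx":0,"dy":0,"dz":0.4,"ax":0,"ay":0,"az":0,"claw":0.6},{"dx":0,"dy":0,"dz":0,"ax":0,"ay":0,"az":0,"claw":0.3},{"dx":0,"dy":0,"dz":0,"ax":0,"ay":0,"az":0,"claw":0.3},{"dx":0,"dy":0,"dz":0,"ax":0,"ay":0,"az":0,"claw":0.3},{"dx":0,"dy":0,"dz":0,"ax":0,"ay":0,"az":0,"claw":0.3},{"dx":0,"dy":0,"dz":0,"ax":0,"ay":0,"az":0,"claw":0.3},{"dx":0,"dy":0,"dz":0,"ax":0,"ay":0,"az":0,"claw":0.3}]' 30
python3 -c "
from h import *
go(.5588,-.1325,.082,96.1)"
```

```text
time_s: 49.97
eef_pos: [0.5558, -0.1326, 0.0804]
tool_rot: [0.669, 0.743, -0.002, -0.002]
force: [1.1, 0.5, -4.3]
finger_gap: 0.0342
t 49.97 pos [ 0.5558 -0.1326  0.0804] F [ 1.1  0.5 -4.3] gap 0.0342
shift cm (now axes) [-0.02  0.3  -0.16] turn [-0.34  0.01 -0.06]  shift in goal axes [-0.02  0.3  -0.16] |d| 0.3 rows>= 1
```

```bash
python3 -c "
from h import *
c=cam('wrist');cv2.imwrite('pics/z_w.png',cv2.resize(c['color'][150:370,200:440],None,fx=3,fy=2.7))
c=cam('scene');cv2.imwrite('pics/z_s.png', cv2.resize(c['color'][150:250,285:405],None,fx=6,fy=6,interpolation=cv2.INTER_CUBIC))
go(.5588,-.1325,.082,96.1)"
```

```text
t 50.07 pos [ 0.5558 -0.1326  0.0804] F [-2.4 -0.7 -1.3] gap 0.0343
shift cm (now axes) [-0.02  0.3  -0.16] turn [-0.35  0.01 -0.05]  shift in goal axes [-0.02  0.3  -0.16] |d| 0.3 rows>= 1
```

View pics/z_w.png

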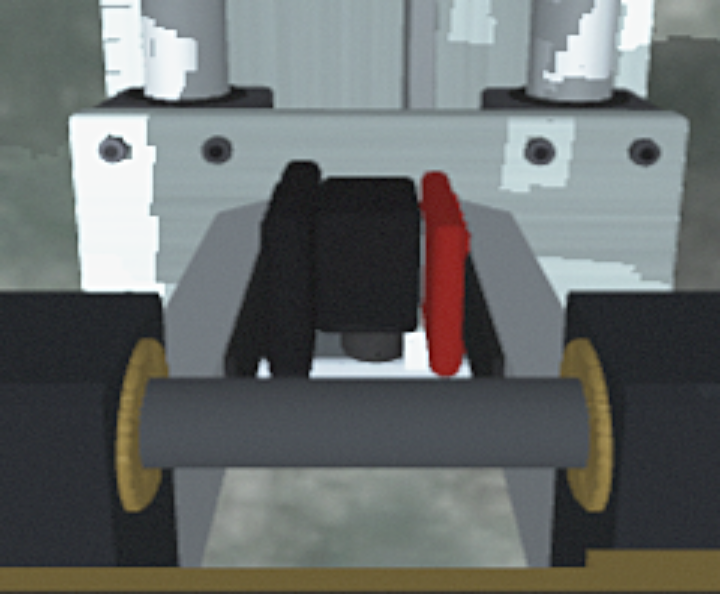

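View pics/z_s.png

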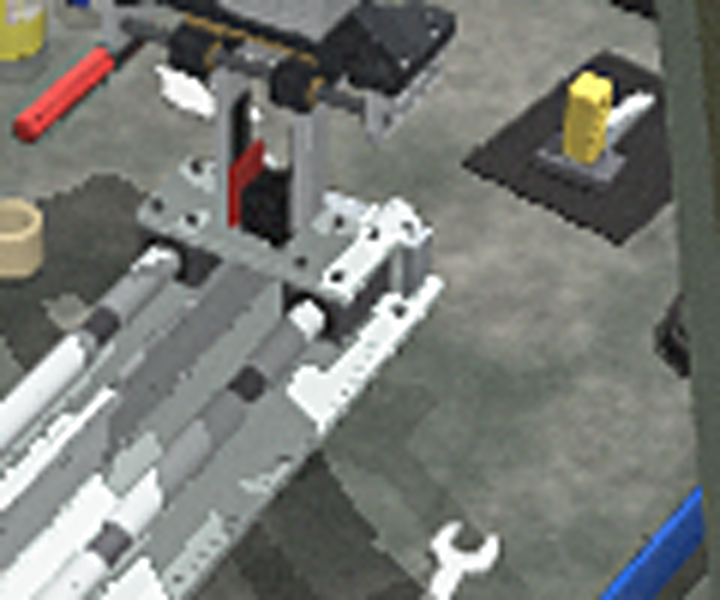

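```bash
python3 -m jog '[{"dx":0.4,"dy":0,"dz":0,"ax":0,"ay":0,"az":0,"claw":0.3},{"dx":0.7,"dy":0,"dz":0,"ax":0,"ay":0,"az":0,"claw":0.3},{"dx":1,"dy":0,"dz":0,"ax":0,"ay":0,"az":0,"claw":0.3},{"dx":1,"dy":0,"dz":0,"ax":0,"ay":0,"az":0,"claw":0.3}]'
python3 -c "
from h import *
go(.5275,.1319,.081,96.1)
c=cam('scene');cv2.imwrite('pics/z2_s.png', cv2.resize(c['color'][150:250,285:405],None,fx=5,fy=5,interpolation=cv2.INTER_CUBIC))"
```

```text
time_s: 50.4
eef_pos: [0.5528, -0.1032, 0.0804]
tool_rot: [0.67, 0.743, -0.003, -0.0]
force: [-2.3, -2.7, -1.9]
finger_gap: 0.0338
t 50.4 pos [ 0.5528 -0.1032  0.0804] F [-2.3 -2.7 -1.9] gap 0.0338
shift cm (now axes) [23.65 -0.1  -0.15] turn [-0.26  0.23 -0.19]  shift in goal axes [ 2.365e+01 -2.000e-02 -6.000e-02] |d| 23.6 rows>= 6
```

View pics/z2_s.png

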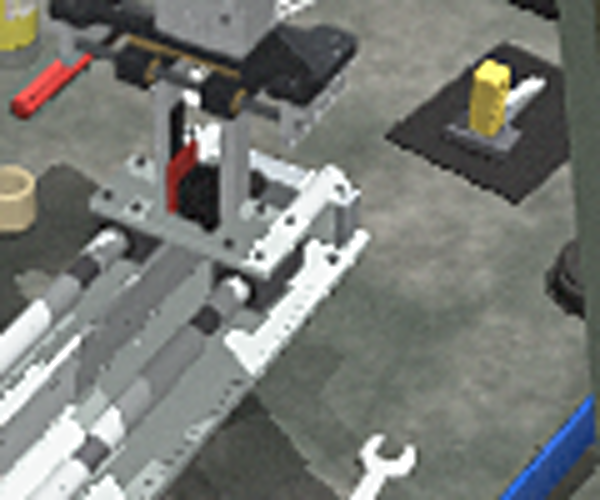

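Moving with it, only ~3 N. Continue.

```bash
python3 -m jog '[{"dx":1,"dy":0,"dz":0,"ax":0,"ay":0.2,"az":-0.1,"claw":0.3},{"dx":1.3,"dy":0,"dz":0,"ax":0,"ay":0,"az":0,"claw":0.3},{"dx":1.3,"dy":0,"dz":0,"ax":0,"ay":0,"az":0,"claw":0.3},{"dx":1.3,"dy":0,"dz":0,"ax":0,"ay":0,"az":0,"claw":0.3},{"dx":1.3,"dy":0,"dz":0,"ax":0,"ay":0,"az":0,"claw":0.3},{"dx":1.3,"dy":0,"dz":0,"ax":0,"ay":0,"az":0,"claw":0.3}]'
python3 -c "
from h import *
go(.5275,.1319,.081,96.1)"
```

```text
time_s: 50.95
eef_pos: [0.5443, -0.0201, 0.0804]
tool_rot: [0.668, 0.744, -0.002, -0.001]
force: [0.9, -2.4, -2.4]
finger_gap: 0.034
t 50.95 pos [ 0.5443 -0.0201  0.0804] F [ 0.9 -2.4 -2.4] gap 0.034
shift cm (now axes) [15.3  -0.05 -0.08] turn [-0.17  0.08  0.01]  shift in goal axes [15.3  -0.06 -0.06] |d| 15.3 rows>= 4
```

```bash
python3 -m jog '[{"dx":1.3,"dy":0,"dz":0,"ax":0,"ay":0.1,"az":0,"claw":0.3},{"dx":1.3,"dy":0,"dz":0,"ax":0,"ay":0,"az":0,"claw":0.3},{"dx":1.3,"dy":0,"dz":0,"ax":0,"ay":0,"az":0,"claw":0.3},{"dx":1.3,"dy":0,"dz":0,"ax":0,"ay":0,"az":0,"claw":0.3},{"dx":1.3,"dy":0,"dz":0,"ax":0,"ay":0,"az":0,"claw":0.3},{"dx":1.3,"dy":0,"dz":0,"ax":0,"ay":0,"az":0,"claw":0.3},{"dx":1.3,"dy":0,"dz":0,"ax":0,"ay":0,"az":0,"claw":0.3},{"dx":1.2,"dy":0,"dz":0,"ax":0,"ay":0,"az":0,"claw":0.3}]'
python3 -c "
from h import *
go(.5275,.1319,.081,96.1)"
```

```text
time_s: 51.62
eef_pos: [0.5325, 0.0961, 0.0805]
tool_rot: [0.667, 0.745, 0.0, 0.001]
force: [2.9, -1.9, -4.3]
finger_gap: 0.0341
t 51.62 pos [0.5325 0.0961 0.0805] F [ 2.9 -1.9 -4.3] gap 0.0341
shift cm (now axes) [ 3.61 -0.1  -0.06] turn [0.12 0.09 0.19]  shift in goal axes [ 3.61 -0.12 -0.05] |d| 3.6 rows>= 1
```

```bash
python3 -m jog '[{"dx":0.9,"dy":-0.05,"dz":0,"ax":0,"ay":0,"az":0.1,"claw":0.3},{"dx":0.9,"dy":0,"dz":0,"ax":0,"ay":0,"az":0,"claw":0.3},{"dx":0.6,"dy":0,"dz":0,"ax":0,"ay":0,"az":0,"claw":0.3},{"dx":0.4,"dy":0,"dz":0,"ax":0,"ay":0,"az":0,"claw":0.3}]'
python3 -c "
from h import *
go(.5275,.1319,.081,96.1)"
```

```text
time_s: 51.95
eef_pos: [0.529, 0.1304, 0.0805]
tool_rot: [0.667, 0.745, 0.001, 0.002]
force: [4.8, -1.3, -4.6]
finger_gap: 0.0337
t 51.95 pos [0.529  0.1304 0.0805] F [ 4.8 -1.3 -4.6] gap 0.0337
shift cm (now axes) [ 0.17 -0.13 -0.05] turn [0.28 0.06 0.25]  shift in goal axes [ 0.17 -0.13 -0.05] |d| 0.2 rows>= 1
```

```bash
python3 -m jog '[{"dx":0.2,"dy":-0.05,"dz":0,"ax":0,"ay":0,"az":0.1,"claw":0.3},{"dx":0.15,"dy":0,"dz":0,"ax":0,"ay":0,"az":0,"claw":0.3}]'
python3 -c "
from h import *
go(.5275,.1319,.081,96.1)"
python3 -m jog '[{"dx":0.2,"dy":0,"dz":0,"ax":0,"ay":0,"az":0,"claw":0.3},{"dx":0.2,"dy":0,"dz":0,"ax":0,"ay":0,"az":0,"claw":0.3}]'
python3 -c "
from h import *
go(.5275,.1319,.081,96.1)"
```

```text
time_s: 52.12
eef_pos: [0.5288, 0.1322, 0.0805]
tool_rot: [0.667, 0.745, -0.0, 0.005]
force: [3.3, -8.6, -4.2]
finger_gap: 0.0341
t 52.12 pos [0.5288 0.1322 0.0805] F [ 3.3 -8.6 -4.2] gap 0.0341
shift cm (now axes) [-0.01 -0.13 -0.05] turn [0.33 0.42 0.27]  shift in goal axes [-0.01 -0.14 -0.05] |d| 0.1 rows>= 1
time_s: 52.28
eef_pos: [0.5289, 0.1322, 0.0805]
tool_rot: [0.667, 0.745, -0.003, 0.007]
force: [3.5, -7.7, -3.3]
finger_gap: 0.0339
t 52.28 pos [0.5289 0.1322 0.0805] F [ 3.5 -7.7 -3.3] gap 0.0339
shift cm (now axes) [-0.01 -0.14 -0.05] turn [0.29 0.86 0.25]  shift in goal axes [-0.01 -0.14 -0.05] |d| 0.1 rows>= 1
```

```bash
python3 -m jog '[{"dx":0.05,"dy":0,"dz":0,"ax":0,"ay":0,"az":0,"claw":0.5},{"dx":0,"dy":0,"dz":0,"ax":0,"ay":0,"az":0,"claw":0.7},{"dx":0,"dy":0,"dz":0,"ax":0,"ay":0,"az":0,"claw":0.8},{"dx":0,"dy":0,"dz":0,"ax":0,"ay":0,"az":0,"claw":0.8},{"dx":0,"dy":0,"dz":0,"ax":0,"ay":0,"az":0,"claw":0.8},{"dx":0,"dy":0,"dz":0,"ax":0,"ay":0,"az":0,"claw":0.8}]'
python3 -c "
from h import *
go(.5275,.1319,.081,96.1)
c=cam('wrist');cv2.imwrite('pics/aa_w.png',cv2.resize(c['color'][150:370,200:440],None,fx=3,fy=2.7))"
```

```text
time_s: 52.78
eef_pos: [0.53, 0.133, 0.0825]
tool_rot: [0.667, 0.745, -0.002, 0.008]
force: [0.4, -0.7, -1.2]
finger_gap: 0.0709
t 52.78 pos [0.53   0.133  0.0825] F [ 0.4 -0.7 -1.2] gap 0.0709
shift cm (now axes) [-0.08 -0.27  0.15] turn [0.44 0.78 0.2 ]  shift in goal axes [-0.08 -0.26  0.15] |d| 0.3 rows>= 1
```

View pics/aa_w.png

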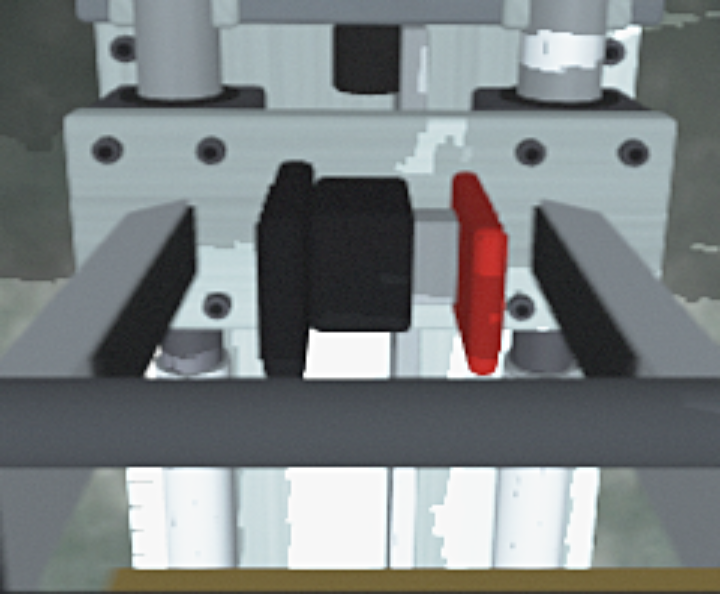

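```bash
python3 -m jog '[{"dx":0,"dy":-0.1,"dz":-0.5,"ax":0.3,"ay":0.5,"az":0.1,"claw":0.8},{"dx":0,"dy":0,"dz":-1.5,"ax":0,"ay":0,"az":0,"claw":0.8},{"dx":0,"dy":0,"dz":-2,"ax":0,"ay":0,"az":0,"claw":0.8},{"dx":0,"dy":0,"dz":-3,"ax":0,"ay":0,"az":0,"claw":0.8},{"dx":0,"dy":0,"dz":-3,"ax":0,"ay":0,"az":0,"claw":0.8},{"dx":-1.5,"dy":0,"dz":-2,"ax":0,"ay":0,"az":0,"claw":0.8},{"dx":-3,"dy":0,"dz":0,"ax":0,"ay":0,"az":0,"claw":0.8},{"dx":-2,"dy":0,"dz":0,"ax":0,"ay":0,"az":0,"claw":0.8},{"dx":0,"dy":0,"dz":0,"ax":0,"ay":0,"az":0,"claw":0.8}]'
python3 -c "
from h import *
go(.5275,.1319,.19,96.1)
c=cam('wrist');cv2.imwrite('pics/bb_w.png',c['color']);np.savez('pics/bb.npz',**{k:c[k] for k in('K','R','t')})
cv2.imwrite('pics/bb_c.png',cv2.resize(c['color'][40:240,220:440],None,fx=3,fy=3,interpolation=cv2.INTER_CUBIC))
go(.5275,.1319,.19,96.1)
for n in('scene','top'):
  c=cam(n);cv2.imwrite(f'pics/bb_{n}.png',c['color'])"
```

```text
time_s: 53.58
eef_pos: [0.5327, 0.0683, 0.2109]
tool_rot: [0.666, 0.746, -0.002, -0.001]
force: [0.5, 0.2, 0.9]
finger_gap: 0.0752
t 53.58 pos [0.5327 0.0683 0.2109] F [0.5 0.2 0.9] gap 0.0752
shift cm (now axes) [6.38 0.22 2.08] turn [-0.25  0.09  0.42]  shift in goal axes [6.38 0.16 2.09] |d| 6.7 rows>= 2
t 53.63 pos [0.5324 0.0697 0.2106] F [-0.5 -0.1 -0. ] gap 0.0748
shift cm (now axes) [6.24 0.23 2.06] turn [-0.27  0.01  0.43]  shift in goal axes [6.24 0.18 2.06] |d| 6.6 rows>= 2
```

View pics/bb_c.png

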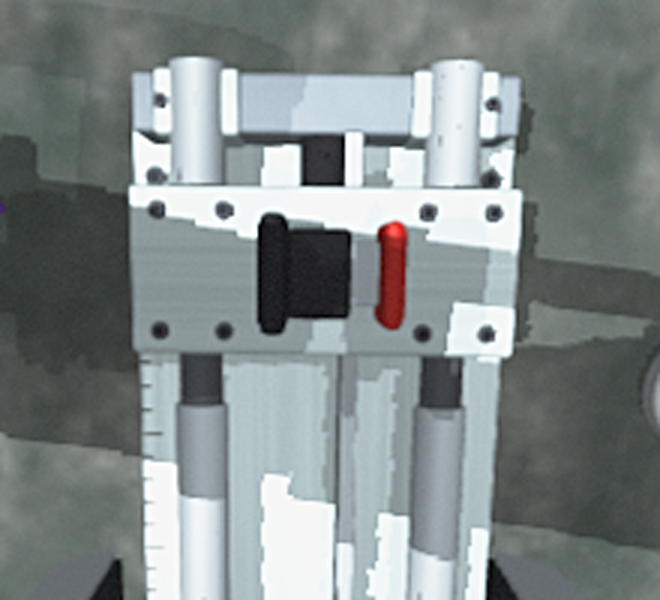

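View pics/bb_scene.png

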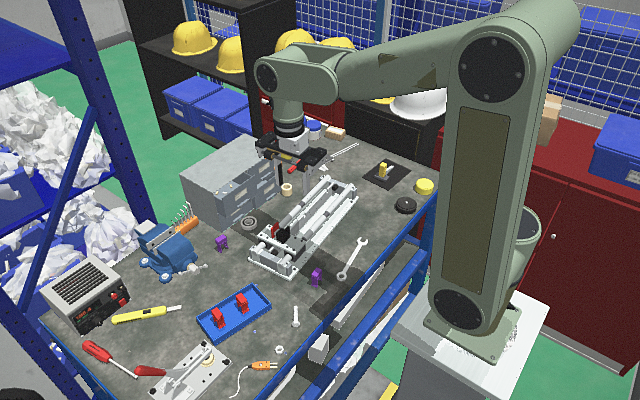

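View pics/bb_top.png

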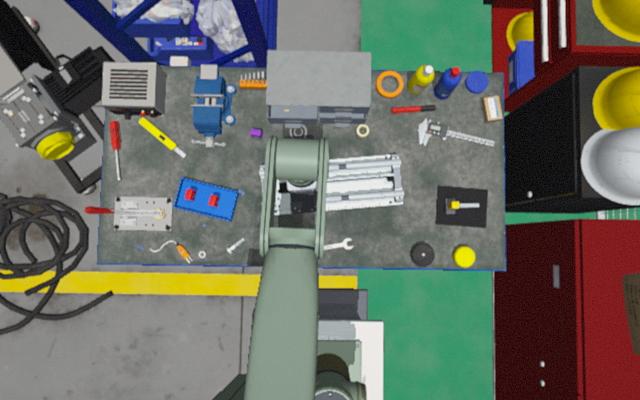

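Run:
```python
from h import *
c=dict(np.load('pics/bb.npz')); ex=np.array([.9943,.1063]);ey=np.array([-.1063,.9943]);o=np.array([.5465,-.001])
q=lambda u,v:(220+(u+.5)/3-.5,40+(v+.5)/3-.5)
for uv in((258,275),(407,275)):
    p=ray(c,q(*uv),.112); print(p,(p[:2]-o)@ex,(p[:2]-o)@ey)
for uv in((330,186),(320,353)):
    p=ray(c,q(*uv),.072); print("plate edge",(p[:2]-o)@ey)
```

```text
[0.51248471 0.12980363 0.112     ] -0.019916972574321568 0.13367387842904047
[0.55627338 0.13476417 0.112     ] 0.024149408044736562 0.13395140782899714
plate edge 0.16181524014631724
plate edge 0.10675845519898365
```

```bash
python3 -m jog '[{"dx":0,"dy":0,"dz":-2,"ax":0,"ay":0,"az":0,"claw":0.8},{"dx":0,"dy":0,"dz":-2,"ax":0,"ay":0,"az":0,"claw":0.8},{"dx":0,"dy":0,"dz":0,"ax":0,"ay":0,"az":0,"claw":0.8},{"dx":0,"dy":0,"dz":0,"ax":0,"ay":0,"az":0,"claw":0.8},{"dx":0,"dy":0,"dz":0,"ax":0,"ay":0,"az":0,"claw":0.8}]'
python3 -c "
from h import *
c=cam('top')['color'];a=cv2.resize(c[160:270,400:510],None,fx=3.5,fy=3.5,interpolation=cv2.INTER_CUBIC);b=cv2.resize(c[140:250,160:270],None,fx=3.5,fy=3.5,interpolation=cv2.INTER_CUBIC)
cv2.imwrite('pics/fin.png',np.hstack([a,b]))"
```

```text
time_s: 54.15
eef_pos: [0.5273, 0.0765, 0.2452]
tool_rot: [0.663, 0.749, -0.005, -0.008]
force: [0.2, 1.0, 0.5]
finger_gap: 0.0753
```

View pics/fin.png

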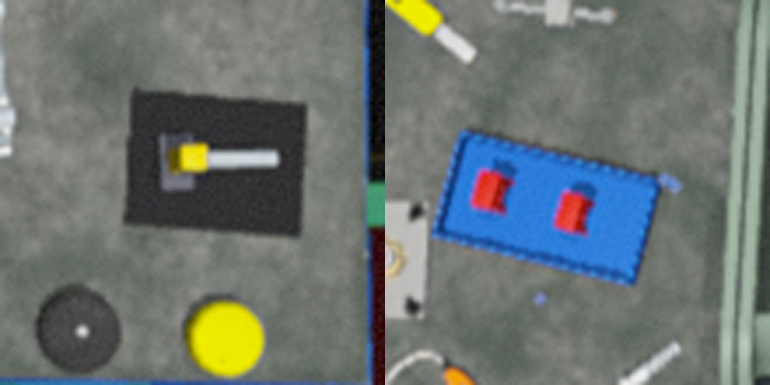

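The last picture shows the wedge standing fully on the mat, the cap in its place, and both clips upright in the tray. I'm handing the job in.

```bash
python3 -c "
from station import r
print(r.job_done())"
```

```text
the job is handed in; nothing more can be done
None
```

The slide unit is back at full stroke, and I handed the job in at about 54 s. `job_done` gives no verdict, so what follows is from my own last checks.

- **Clips:** Only clip_3 and clip_4, both on the rear rod, were there. I eased each off with the wedge, seated about 64 mm past the clip's +y face. I then lifted each by its head into the tray, where both stand upright. I took them one at a time: clip_4 was in the tray before I eased clip_3.
- **Carriage:** I squeezed the latch and ran it to the end stop, about 266 mm of travel. In the last view its centre is at about local y = +134 mm, against 133 mm for fully home. The tab is sprung fully out, about 24 mm from the grip point, so I take it as latched. I judged that from the picture and did not test it with a pull.
- **Wedge, cap and tray:** The wedge stands wholly on the rubber mat, the yellow cap is where it was, and I saw no knock to the wedge or the tray.
- **Disagreements:**
  - The gripper read about 34 mm while holding the squeezed grip, where the given sizes say 37 mm. The carriage still slid freely at about 3 N.
  - The top and wrist cameras differed by 2 to 3 mm.

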